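Drive the worn bushes out of the bearing blocks

ROBOT

A 6-joint arm with a two-finger parallel gripper is mounted at the origin on a cart in front of the work surface, level with it; the furniture and walls round the work are solid. World frame = base frame: x ahead of the robot, y to its left, z up, the work surface at z = 0. Lengths are in m, angles in rad, forces in N, time in s.
With the tool pointing down it reaches from about 0.375 to 0.9 m from the base axis. Payload 3.1 kg.
Tool frame: the origin (TCP) lies on the centre line of the jaws, within the pads' length; the fingertips stand 25 mm ahead of it and the grasp point (between the pads) lies 6 mm ahead of it (robot.nose_length is the y of the fingertips in the tool frame, in m); y points along the fingers, z is the direction in which the jaws open and shut, and the axes are right-handed (so a half turn about y gives the same grasp; the last joint's range is limited). The gripper opens to 87 mm and grips with 3 to 60 N. Pads are 19 mm wide; open, the fingers measure 117 mm over their backs; the gripper's body (75 mm by 190 mm) begins 51 mm behind the grasp point.
Start: joints at [1, 0.527, 1.433, -0, 1.181, -0.178], TCP at [0.239, 0.578, 0.208] pointing down, gripper open.
Joint ranges: [-3.08, 3.08], [-0.75, 2.2], [0.22, 2.44], [-1.43, 4.57], [0, 2.65], [-2.85, 2.85]. Speed limits (rad/s): [2.79, 2.79, 3.14, 3.14, 3.14, 3.14].

INTERFACE

Orientations are given as a unit quaternion [x, y, z, w].
In Python, from rig import robot, eyes, ticket gives the robot as it stands.
- The arm moves only by the tool play_rows, never from a script. Its argument "series" is a list of rows, each a list of 7 numbers: the opening, from 0 (shut) to 1 (fully open), then the shift along the tool's x, y, z scaled (see below), then the turn, a rotation vector about the tool's x, y, z scaled (see below). In form: [[claw, dx, dy, dz, ax, ay, az], ...]. A call has 1 to 12 rows; each row shifts and turns the commanded pose from where the row before left it, along the tool's axes as they then stand; what a row does not reach is not made up. The controller multiplies each number of a shift by 100 mm and each number of a turn by 180 degrees. A row lasts 1/12 s, in which the tool goes at most 41.7 mm and 7.16 degrees, less where a joint would pass 70% of its speed; a pose out of reach is approached as far as the arm can. A call with a number of a shift or a turn outside -1 to 1 is refused whole. A call with a gripper value outside its range is refused whole. The fingers move at their own pace and stop on an object; "grip_force" is the grip in N (left out, the last holds). Time passes only in rows, so rows that do not move let the fingers close. It gives the time, the measured TCP pose, the force and the opening at its end, in the units of the state.
- robot.get_obs(): the state, without advancing time (a new reading comes with each control period).
- eyes.camera(name): name is "scene" or "top"; returns the picture (400x640x3 uint8, red, green, blue); there is no depth.
- eyes.camera_params(name): a dict with "K" (3x3 intrinsics, pixels), "D" ([k1, k2, p1, p2, k3] as OpenCV has them; the pictures are not rectified), "rvec" (rotation vector, rad) and "tvec" (3), from world to camera coordinates, as OpenCV has them. Camera axes: x right, y down, z forward; pixel columns grow to the right and rows downward; lengths in m; the calibration is good to about 2 mm. A picture is of the moment at which its call begins. camera_params takes no time and is no camera call.
- ticket.hand_in(): hands the job in, once; it reports no verdict.
The state is a dict: "time": time; "q": joint angles; "joint_velocities": joint speeds; "joint_torque": joint torques, N m; "position": TCP position; "tool_rot": TCP orientation; "ft_force": force on the tool from outside, world axes, zero at the start; "moment": the same for the moment, N m; "grip_width": finger opening in m.
Only numpy, scipy, OpenCV 4.12 (cv2) and the standard library are available. Lean on these libraries where they do the work, as an engineer would, in place of code of your own. Each camera call takes 0.05 s, during which the arm holds its last target.

TASK

Strip the worn brass bushes from the three aluminium bearing blocks standing at the left of the bench: one at a time, stand each block that still holds a bush on the bed of the ejector fixture with the bush facing the catch tray, push it fully up against the side fence and the two end-stop posts, and push the rod home by its black knob so that the bush drops into the catch tray. Put all three empty blocks upright in the shallow grey tray (one that is empty from the start goes straight there) and leave the bushes in the catch tray. Do not disturb the bottles and the tape roll.

Things in the scene. Friction and masses are not known exactly. Their poses are not given: they have to be found in the camera images.
- ejector: Ejector fixture, fixed on the bench: blue base plate 216 x 76 mm, 8 mm thick, with rod guide, bed with stops and catch tray in a row. Origin: at bench height under the centre of a block that stands fully against the stops. +x: the way the rod drives, towards the catch tray; +y: towards the side fence; z up.
- bed (a point): Middle of the top of the aluminium bed, 16 mm above the bench, fixture axes. The bed spans x = -66 to 16 mm and y = -38 to 22 mm from the fixture's origin and is open on its -y side, where a block is slid in.
- fence (a point): Middle of the side fence's stop face, at the fence's top edge: a dark bar 10 mm thick, face at y = 22 mm from the fixture's origin, from x = -40 to 16 mm, top 28 mm above the bench (12 above the bed). Fixture axes.
- stop_posts (a point): Mid-way between the two end-stop posts, at their faces and top. Faces at x = 16 mm from the fixture's origin, posts 8 mm wide, centred 16 mm to either side of the rod's axis (24 mm window between them for the bush), tops 42 mm above the bench. Fixture axes.
- guide (a point): Centre of the top of the blue rod guide block: x = -98 to -68 mm, y = -20 to 20 mm from the fixture's origin, top 56 mm above the bench. Between it and a block against the posts there are 52 mm of free bed.
- nest (a point): Where a block's centre (point block_N_mid) is when it stands square and fully against fence and posts: on the rod's axis, 38 mm above the bench. Fixture axes. The rod meets the bore only there (about 2 mm to spare sideways).
- catch_tray (a point): Centre of the catch tray's floor, 63 mm ahead of the nest along the fixture's x. The tray reaches from the posts to x = 107 mm from the fixture's origin and is 56 mm wide inside, walls up to 32 mm above the bench. Its slick black floor slopes from 26 mm above the bench at the posts to 10 mm at the far end, so bushes slide clear. Fixture axes.
- rod (a joint): Travel of the ejector rod (m), 8 mm in diameter. 0: back, its round tip in the guide, 70 mm behind the nest centre. 0.092: fully home, its tip 22 mm ahead of the nest centre, just past a block's far face. A spring returns it when let go (1.5 N when back, 4.3 N when home).
- rod_knob (a point): Centre of the flat back face of the round black push knob on the rod's rear end: 31 mm in diameter, 14 mm thick, axis level along the fixture's x, 38 mm above the bench, 204 mm behind the nest centre when the rod is back. It moves with the rod. The bench under and behind it is free.
- tray: Grey shallow tray for the stripped blocks, fixed on the bench: 90 mm (x) by 200 mm (y), walls 3 mm thick and 12 mm high, inner floor 3 mm above the bench. Origin under its centre.
- block_1_mid (a point): Aluminium bearing block 1: 32 mm along its bore (x), 44 mm wide (y), 44 mm high (z), about 0.2 kg, standing upright; the point is its centre, on the bore's axis. Its +x face shows the brass bush (if it has one) in a 19 mm hole; its -x face has only a 12.5 mm hole, as a shoulder 8 mm thick lies behind it. So the rod must enter at -x and the bush leave at +x.
- bush_1_mid (a point): Centre of the brass bush pressed into block 1 (absent if that block is already empty): 18 mm in diameter, 22 mm long (along its x), 35 g. Seated, it lies 3 mm ahead of the block's centre along the block's x. It sits tight: about 6 to 8 N drive it out, besides the rod's spring.
- block_2_mid (a point): Aluminium bearing block 2: 32 mm along its bore (x), 44 mm wide (y), 44 mm high (z), about 0.2 kg, standing upright; the point is its centre, on the bore's axis. Its +x face shows the brass bush (if it has one) in a 19 mm hole; its -x face has only a 12.5 mm hole, as a shoulder 8 mm thick lies behind it. So the rod must enter at -x and the bush leave at +x.
- bush_2_mid (a point): Centre of the brass bush pressed into block 2 (absent if that block is already empty): 18 mm in diameter, 22 mm long (along its x), 35 g. Seated, it lies 3 mm ahead of the block's centre along the block's x. It sits tight: about 6 to 8 N drive it out, besides the rod's spring.
- block_3_mid (a point): Aluminium bearing block 3: 32 mm along its bore (x), 44 mm wide (y), 44 mm high (z), about 0.2 kg, standing upright; the point is its centre, on the bore's axis. Its +x face shows the brass bush (if it has one) in a 19 mm hole; its -x face has only a 12.5 mm hole, as a shoulder 8 mm thick lies behind it. So the rod must enter at -x and the bush leave at +x.
- bush_3_mid (a point): Centre of the brass bush pressed into block 3 (absent if that block is already empty): 18 mm in diameter, 22 mm long (along its x), 35 g. Seated, it lies 3 mm ahead of the block's centre along the block's x. It sits tight: about 6 to 8 N drive it out, besides the rod's spring.
- ipa_bottle_mid (a point): Bystander: blue and white plunger bottle, 65 mm in diameter, 97 mm high; point half-way up.
- flux_bottle_mid (a point): Bystander: small brown dropper bottle, 34 mm in diameter, 102 mm high; point half-way up.
- tape_roll_2_mid (a point): Bystander: roll of black tape, 64 mm in diameter, 19 mm high; point half-way up.

How it is judged:
By the outcome, as a careful person would: the job done as asked, in the order asked, and still so for the second after the job is handed in, with the robot touching nothing.
Of bush_1, bush_2, bush_3 only 2 to 3 are there at a start; the rules pass over those that are not, and their reading is None.
At some moment in a run one of block_1, block_2, block_3 may be knocked a few centimetres aside while the robot is not near it.
Once in a run the grip may slacken for a moment while it holds something.
It also fails if it takes over 210 s, if anything falls off the work surface, if the arm or the gripper's body presses on something with over 40 N, if the wrist force passes 120 N, or if a joint passes its speed limit or range.

## Working session

There is one attempt and no reset: what is moved stays moved. The work goes in short steps, Python scripts to look and compute and a tool call to move; the robot and the scene stay as the last step left them, time stands still between calls to the robot, and variables do not carry over. Pictures are saved under pics/ and viewed, and the job is handed in when it is done.

Besides the shell and the picture viewer there is one more tool, called after "Request:" by a JSON object that holds its "fn" and its "kwargs", one argument or row to a line. play_rows: Moves the arm, as the interface text tells. Its arguments: {"type":"object","properties":{"series":{"type":"array","items":{"type":"array","items":{"type":"number"}}},"grip_force":{"type":"number"}},"required":["series"]}

```bash
ls; mkdir -p pics; python3 - <<'E'
from rig import robot, eyes, ticket
import cv2
for n in ("scene","top"):
    im=eyes.camera(n); cv2.imwrite(f"pics/{n}0.png",im[:,:,::-1])
    p=eyes.camera_params(n); print(n,p)
o=robot.get_obs();print(o)
E
```

```text
pics
scene {'K': array([[499.05169329,   0.        , 320.53691667],
       [  0.        , 499.05169329, 198.80681318],
       [  0.        ,   0.        ,   1.        ]]), 'D': array([0.04950485, 0.        , 0.        , 0.        , 0.        ]), 'rvec': array([ 2.17272826, -1.26054035,  0.44168288]), 'tvec': array([-0.45477866,  0.32397576,  0.87315331])}
top {'K': array([[386.18241301,   0.        , 316.52622048],
       [  0.        , 386.18241301, 200.68372176],
       [  0.        ,   0.        ,   1.        ]]), 'D': array([0.00175348, 0.        , 0.        , 0.        , 0.        ]), 'rvec': array([ 2.10496728, -2.12054303,  0.19821797]), 'tvec': array([-0.21331882,  0.54768178,  0.80651391])}
{'time': 0.1, 'q': array([ 1.00050754e+00,  5.28413086e-01,  1.43376128e+00, -3.01381423e-05,
        1.18138832e+00, -1.78492463e-01]), 'joint_velocities': array([ 0.00065598, -0.00111445, -0.0030523 , -0.00129113, -0.00177289,
        0.00128583]), 'joint_torque': array([-1.77476732e-04, -4.40982485e+01, -1.77150267e+01,  6.34399289e-02,
        5.34471392e-02, -5.67817528e-05]), 'position': array([0.23825961, 0.5770685 , 0.2075491 ]), 'tool_rot': array([ 0.69423444, -0.13787814,  0.13738704, -0.6929307 ]), 'ft_force': array([-0.45813089,  0.6152963 ,  0.14669841]), 'moment': array([-0.00638532,  0.00747584,  0.02794538]), 'grip_width': 0.08671968243503211}
```

View pics/scene0.png

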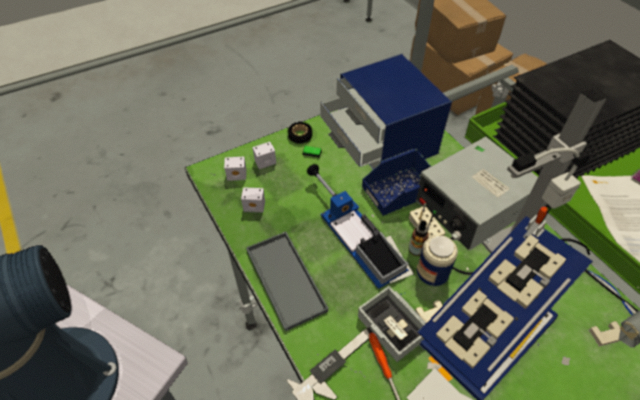

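View pics/top0.png

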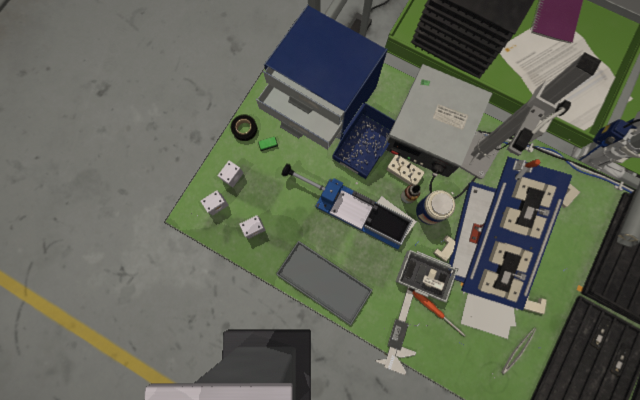

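```bash
python3 - <<'E'
import cv2
a=cv2.imread("pics/scene0.png"); b=cv2.imread("pics/top0.png")
def c(im,x,y,w,h,s,n): cv2.imwrite(f"pics/{n}.png",cv2.resize(im[y:y+h,x:x+w],None,fx=s,fy=s,interpolation=cv2.INTER_CUBIC))
c(a,210,120,100,100,8,"c1"); c(b,190,150,90,100,6,"c2"); c(b,270,150,150,100,5,"c3"); c(a,290,150,130,135,4,"c4")
E
cat > h.py <<'E'
import numpy as np, cv2, json
from scipy.spatial.transform import Rotation as R
from rig import robot, eyes, ticket
P={n:eyes.camera_params(n) for n in("scene","top")}
def ray(n,uv):
    p=P[n]; u=cv2.undistortPoints(np.array([[uv]],float),p["K"],p["D"])[0,0]
    Rm=cv2.Rodrigues(p["rvec"])[0]; o=-Rm.T@p["tvec"]; d=Rm.T@np.array([u[0],u[1],1]); return o,d/np.linalg.norm(d)
def onz(n,uv,z):
    o,d=ray(n,uv); return o+d*(z-o[2])/d[2]
def tri(a,b):
    A=np.zeros((3,3));v=np.zeros(3)
    for n,uv in(("scene",a),("top",b)):
        o,d=ray(n,uv);M=np.eye(3)-np.outer(d,d);A+=M;v+=M@o
    return np.linalg.solve(A,v)
def proj(n,X):
    p=P[n]; return cv2.projectPoints(np.atleast_2d(np.array(X,float)),p["rvec"],p["tvec"],p["K"],p["D"])[0][:,0]
def snap(n,name,x=0,y=0,w=640,h=400,s=1):
    im=eyes.camera(n)[:,:,::-1]; cv2.imwrite("pics/full_"+name+".png",im)
    cv2.imwrite(f"pics/{name}.png",cv2.resize(im[y:y+h,x:x+w],None,fx=s,fy=s,interpolation=cv2.INTER_CUBIC))
E
python3 - <<'E'
from h import *
for n in P:
    print(n,ray(n,(320,200)))
o=robot.get_obs(); print(R.from_quat(o['tool_rot']).as_matrix().round(3))
E
```

```text
scene (array([-0.03139649, -0.54797565,  0.87915731]), array([ 0.54332306,  0.31812875, -0.77691322]))
top (array([ 0.37730063, -0.22577328,  0.895877  ]), array([ 1.98037947e-01,  7.89302164e-04, -9.80194036e-01]))
[[ 0.924 -0.001  0.382]
 [-0.382 -0.002  0.924]
 [-0.    -1.    -0.002]]
```

View pics/c1.png

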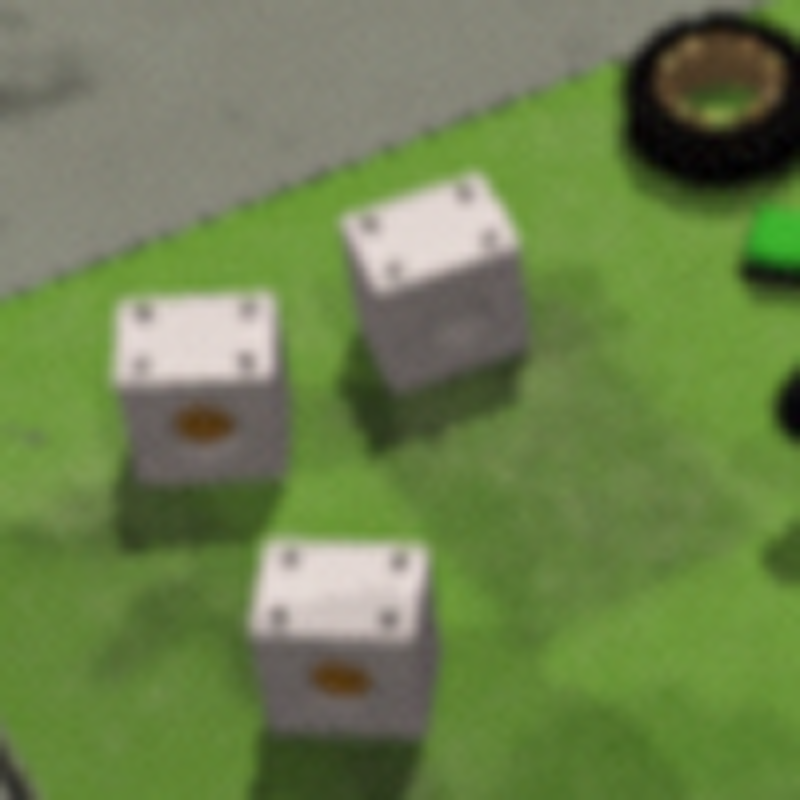

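View pics/c2.png

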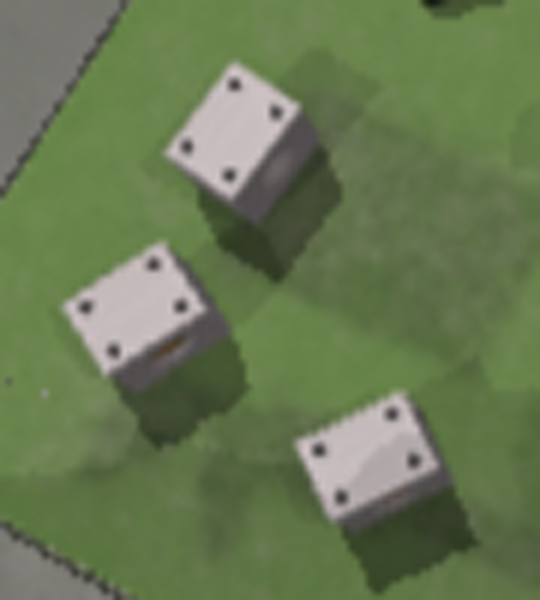

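View pics/c3.png

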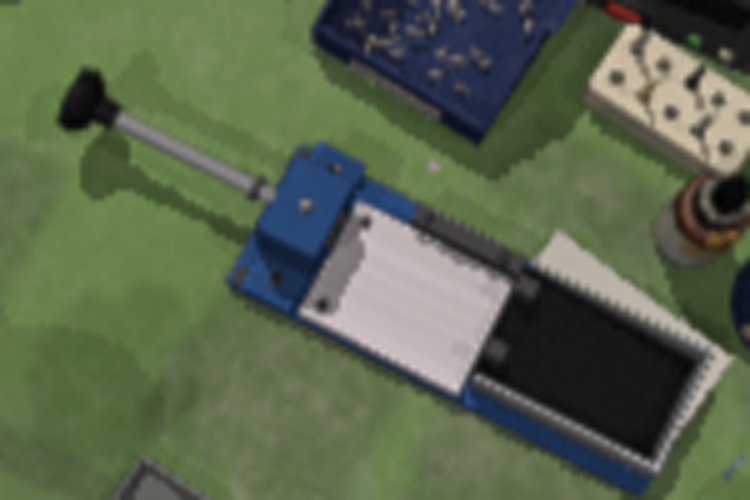

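View pics/c4.png

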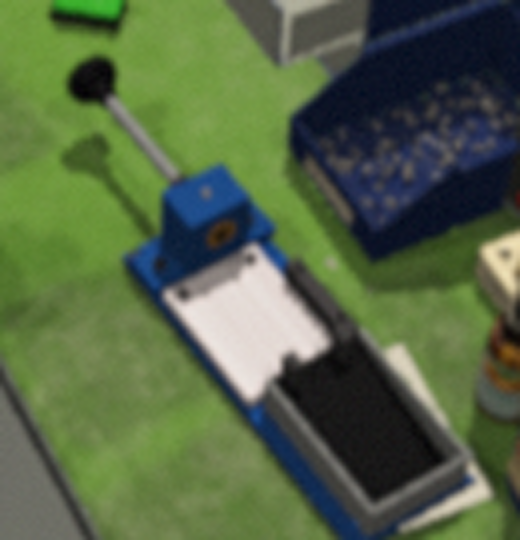

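```bash
cat >> h.py <<'E'
from scipy.optimize import least_squares
def fitrect(cs,ct,L,W,z):
    """cs, ct corner lists (scene, top) in same cyclic order; order corners (+,+),(+,-),(-,-),(-,+) of unknown ; returns best x,y,yaw,rms"""
    best=None
    pts={"scene":cs,"top":ct}
    loc=np.array([[1,1],[1,-1],[-1,-1],[-1,1]])*[L/2,W/2]
    for rev in(0,1):
      for yaw0 in np.arange(0,2*np.pi,np.pi/4):
        lo=loc[::-1] if rev else loc
        def f(v):
            c,s=np.cos(v[2]),np.sin(v[2]); X=np.c_[lo@np.array([[c,s],[-s,c]])+v[:2],np.full(4,z)]
            return np.concatenate([(proj(n,X)-pts[n]).ravel() for n in pts if pts[n] is not None])
        n="top" if ct is not None else "scene"
        c0=onz(n,np.mean(pts[n],0),z)
        r=least_squares(f,[c0[0],c0[1],yaw0])
        if best is None or r.cost<best[1].cost: best=(rev,r)
    r=best[1]; return r.x, np.sqrt(2*r.cost/len(r.fun)), r.fun.reshape(-1,2).round(1)
def px(l,x0,y0,s): return np.array([[x0+(x+.5)/s-.5,y0+(y+.5)/s-.5] for x,y in l])
E
python3 - <<'E'
from h import *
S=lambda l:px(l,210,120,8); T=lambda l:px(l,190,150,6)
D={"A":([(115,300),(272,290),(278,378),(117,388)],[(63,305),(163,242),(210,308),(107,377)]),
"B":([(268,543),(428,545),(418,640),(250,635)],[(295,440),(405,390),(442,465),(337,525)]),
"C":([(343,215),(483,172),(522,245),(378,295)],[(165,153),(236,62),(300,105),(233,203)])}
for k,(s,t) in D.items():
    # face dir seen: 
    x,r,e=fitrect(S(s),T(t),.032,.044,.044); print(k,x.round(4),np.degrees(x[2]).round(1),r.round(2)); 
    x2,r2,_=fitrect(S(s),None,.032,.044,.044);x3,r3,_=fitrect(None,T(t),.032,.044,.044); print(x2.round(4),x3.round(4))
# fixture: c3 (270,150,s5)
def t(p): return px([p],270,150,5)[0]
def s(p): return px([p],290,150,4)[0]
print("axes", proj("top",[[.6,0,0],[.7,0,0],[.6,.1,0]]).round(0))
# tray walls top rim
im=cv2.imread("pics/top0.png"); cv2.imwrite("pics/c5.png",cv2.resize(im[235:335,265:385],None,fx=6,fy=6,interpolation=cv2.INTER_CUBIC))
E
```

```text
A [0.5506 0.0194 6.8959] 395.1 0.71
[0.5527 0.0217 0.6337] [0.5494 0.0181 6.8806]
B [ 0.4941 -0.0703  6.7653] 387.6 0.67
[ 0.4958 -0.0684  0.4906] [ 0.4931 -0.0716  0.4752]
C [ 0.6195 -0.015   0.9566] 54.8 0.69
[ 0.6221 -0.0129  0.9412] [ 0.6182 -0.0161  0.9675]
axes [[226. 184.]
 [227. 144.]
 [184. 184.]]
```

View pics/c5.png

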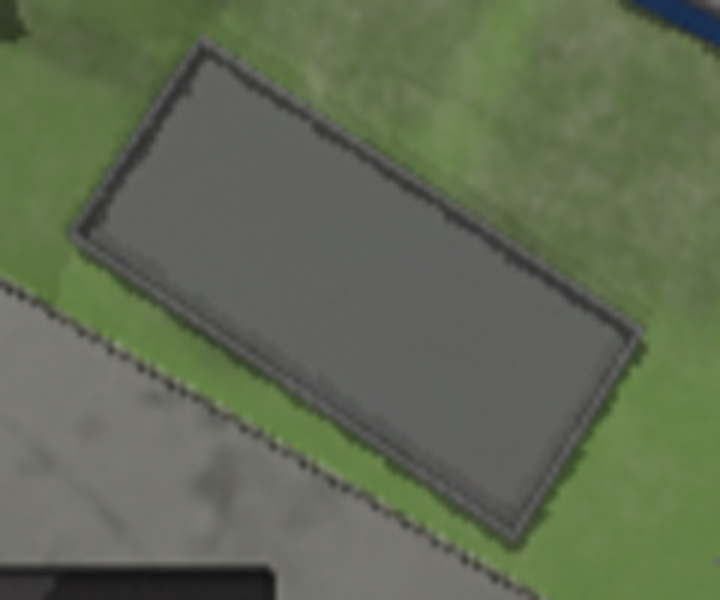

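```bash
cat > fx.py <<'E'
from h import *
def W(v,X):
    X=np.atleast_2d(np.array(X,float)); c,s=np.cos(v[2]),np.sin(v[2])
    return np.c_[X[:,0]*c-X[:,1]*s+v[0],X[:,0]*s+X[:,1]*c+v[1],X[:,2]]
if __name__=="__main__":
    mod=np.array([[-66,22,16],[-66,-38,16],[16,-38,16],[-98,-20,56],[-68,-20,56],[-98,20,56],[-68,20,56],[107,-28,32],[107,28,32],[-204,0,38]])/1e3
    tp=px([(363,203),(300,313),(462,395),(260,228),(319,261),(305,149),(364,182),(652,460),(705,355),(76,97)],270,150,5)
    ft=lambda v:(proj("top",W(v,mod))-tp).ravel()
    r=least_squares(ft,[.6,-.25,np.radians(240)]); print(r.x,np.degrees(r.x[2]),r.fun.reshape(-1,2).round(1))
    v=r.x
    ts=px([(204,45),(75,233),(513,542),(643,332)],265,235,6)
    tr=fitrect(None,ts,.09,.2,.012); print("tray",tr[0],tr[1])
    for n,(x,y,w,h,s) in {"top":(270,150,150,100,5),"scene":(290,150,130,135,4)}.items():
        im=cv2.imread(f"pics/{n}0.png"); im=cv2.resize(im[y:y+h,x:x+w],None,fx=s,fy=s,interpolation=cv2.INTER_CUBIC)
        def poly(P_,col):
            q=((proj(n,W(v,np.array(P_)/1e3))-[x,y]+.5)*s-.5).round().astype(int); cv2.polylines(im,[q.reshape(-1,1,2)],True,col,1)
        poly([[-66,22,16],[-66,-38,16],[16,-38,16],[16,22,16]],(0,0,255))
        poly([[-98,-20,56],[-68,-20,56],[-68,20,56],[-98,20,56]],(0,255,255))
        poly([[16,-28,32],[107,-28,32],[107,28,32],[16,28,32]],(255,0,255))
        poly([[-40,22,28],[16,22,28]],(0,255,0)); poly([[-204,0,38],[0,0,38]],(255,255,0))
        cv2.imwrite(f"pics/ov_{n}.png",im)
E
python3 fx.py
```

```text
[ 0.52874598 -0.32395635  4.21783306] 241.66403308842504 [[-0.3 -0.6]
 [ 0.4 -0.2]
 [-0.3 -0.1]
 [-0.2  0.1]
 [-0.1 -0.3]
 [-0.9  0.5]
 [-0.8 -0.1]
 [ 1.1  1.1]
 [ 1.2  0.1]
 [-0.  -0.6]]
tray [ 0.37019663 -0.23498711  4.09772918] 24.693714405264604
```

View pics/ov_top.png

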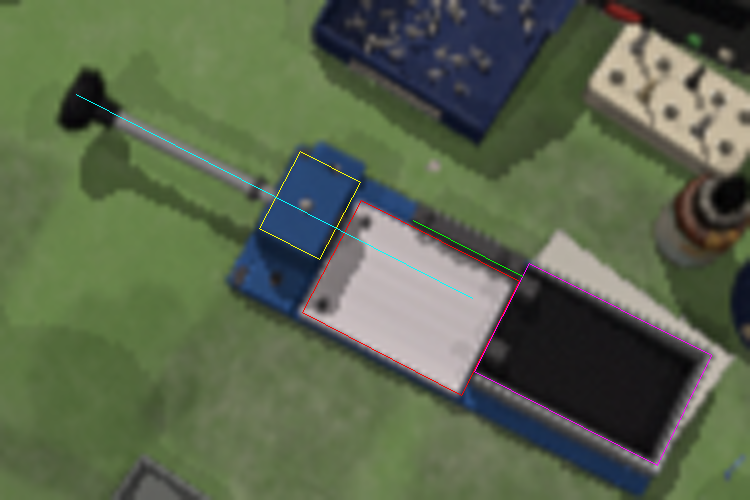

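View pics/ov_scene.png

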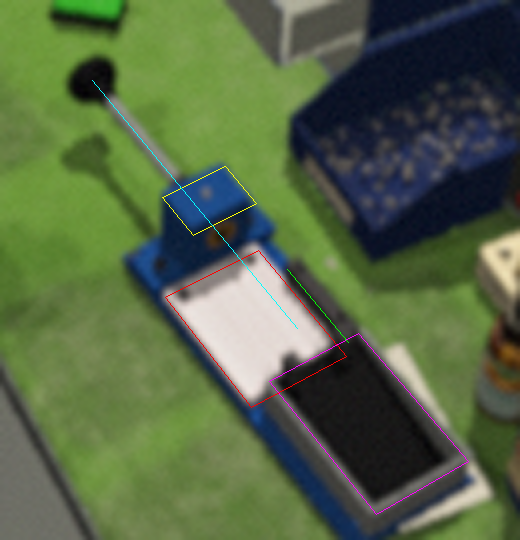

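```bash
python3 - <<'E'
from h import *
a=cv2.imread("pics/scene0.png")[135:175,248:282]; b=cv2.imread("pics/top0.png")[158:190,215:247]
f=lambda i:cv2.resize(cv2.convertScaleAbs(i,alpha=1.9,beta=-60),(400,400),interpolation=cv2.INTER_NEAREST)
cv2.imwrite("pics/c6.png",np.hstack([f(a),f(b)]))
ts=px([(204,45),(75,233),(513,542),(643,332)],265,235,6)
def ff(v):
    loc=np.array([[1,1],[-1,1],[-1,-1],[1,-1]])*[.045,.1]
    c,s=np.cos(v[2]),np.sin(v[2]); return (proj("top",np.c_[loc@np.array([[c,s],[-s,c]])+v[:2],np.full(4,.012)])-ts).ravel()
for y in (-.6,.9,2.5,-2): 
  r=least_squares(ff,[.37,-.235,y]);print("tray",r.x,np.degrees(r.x[2]),r.cost)
E
```

```text
tray [ 0.36835717 -0.23239186 -0.59432648] -34.0523989877105 2.7811504817601085
tray [ 0.36835717 -0.23239186 -0.59432643] -34.052396035821516 2.781150481750101
tray [ 0.36835717 -0.23239186 -0.59432643] -34.05239630330106 2.781150481750019
tray [ 0.36835717 -0.23239186 -0.59432644] -34.05239662924951 2.7811504817499992
```

View pics/c6.png

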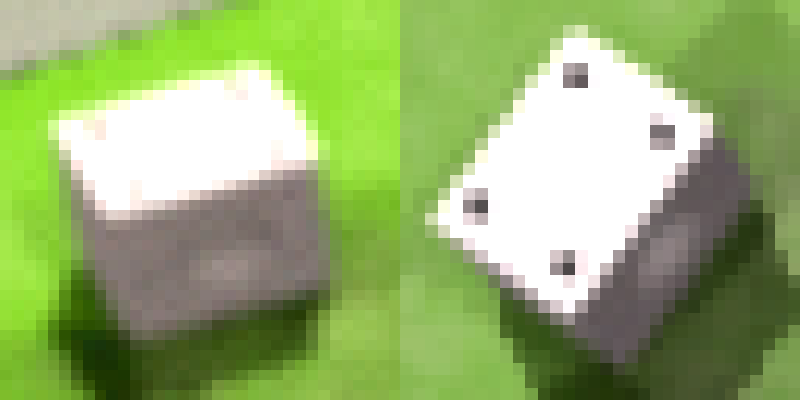

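```bash
cat > plan.py <<'E'
from h import *
import sys
def plan(x,y,z,phi=None):
    o=robot.get_obs(); M=R.from_quat(o['tool_rot']).as_matrix(); p=o['position']
    cur=np.degrees(np.arctan2(M[1,2],M[0,2]))
    phi=cur if phi is None else phi
    turn=-(phi-cur)/180
    a=np.radians(phi); d=np.array([x,y,z])-p
    sh=np.array([d[0]*np.sin(a)-d[1]*np.cos(a),-d[2],d[0]*np.cos(a)+d[1]*np.sin(a)])/0.1
    print("t%.2f"%o['time'],"pos",p.round(4),"phi %.1f"%cur,"tilt",M[2,[0,2]].round(4),"F",o['ft_force'].round(1),"w %.4f"%o['grip_width'],"q1 %.1f q6 %.1f"%tuple(np.degrees(o['q'][[0,5]])))
    print("turn %.4f"%turn,"shift",sh.round(3))
if __name__=="__main__": plan(*map(float,sys.argv[1:]))
E
python3 plan.py .6205 -.0145 .11 144.8
```

```text
t0.10 pos [0.2383 0.5771 0.2075] phi 67.6 tilt [-0.0003 -0.0019] F [-0.5  0.6  0.1] w 0.0867 q1 57.3 q6 -10.2
turn -0.4292 shift [-2.631  0.975 -6.533]
```

Request:
{"fn": "play_rows", "kwargs": {
  "series": [
    [1, 0, 0, 0, 0, -0.0358, 0],
    [1, 0, 0, 0, 0, -0.0358, 0],
    [1, 0, 0, 0, 0, -0.0358, 0],
    [1, 0, 0, 0, 0, -0.0358, 0],
    [1, 0, 0, 0, 0, -0.0358, 0],
    [1, 0, 0, 0, 0, -0.0358, 0],
    [1, 0, 0, 0, 0, -0.0358, 0],
    [1, 0, 0, 0, 0, -0.0358, 0],
    [1, 0, 0, 0, 0, -0.0358, 0],
    [1, 0, 0, 0, 0, -0.0358, 0],
    [1, 0, 0, 0, 0, -0.0358, 0],
    [1, 0, 0, 0, 0, -0.0358, 0]
  ]
}}

```text
time: 1.1
position: [0.2384, 0.5772, 0.2079]
tool_rot: [0.627, 0.327, -0.328, -0.626]
ft_force: [-0.3, -0.6, 0.5]
grip_width: 0.0869
```

Request:
{"fn": "play_rows", "kwargs": {
  "series": [
    [1, -0.12, 0, -0.3, 0, 0, 0],
    [1, -0.12, 0, -0.3, 0, 0, 0],
    [1, -0.12, 0, -0.3, 0, 0, 0],
    [1, -0.12, 0, -0.3, 0, 0, 0],
    [1, -0.12, 0, -0.3, 0, 0, 0],
    [1, -0.12, 0, -0.3, 0, 0, 0],
    [1, -0.12, 0, -0.3, 0, 0, 0],
    [1, -0.12, 0, -0.3, 0, 0, 0],
    [1, -0.12, 0, -0.3, 0, 0, 0],
    [1, -0.12, 0, -0.3, 0, 0, 0],
    [1, -0.12, 0, -0.3, 0, 0, 0],
    [1, -0.12, 0, -0.3, 0, 0, 0]
  ]
}}

```text
time: 2.1
position: [0.4505, 0.2512, 0.2082]
tool_rot: [-0.627, -0.326, 0.326, 0.628]
ft_force: [-0.1, 0.8, 0.8]
grip_width: 0.0873
```

```bash
python3 plan.py .6205 -.0145 .11 144.8
```

```text
t2.10 pos [0.4505 0.2512 0.2082] phi 144.9 tilt [-0.0006  0.0005] F [-0.1  0.8  0.8] w 0.0873 q1 16.7 q6 -128.2
turn 0.0004 shift [-1.192  0.982 -2.921]
```

Request:
{"fn": "play_rows", "kwargs": {
  "series": [
    [1, -0.119, 0.05, -0.292, 0, 0, 0],
    [1, -0.119, 0.05, -0.292, 0, 0, 0],
    [1, -0.119, 0.05, -0.292, 0, 0, 0],
    [1, -0.119, 0.05, -0.292, 0, 0, 0],
    [1, -0.119, 0.05, -0.292, 0, 0, 0],
    [1, -0.119, 0.05, -0.292, 0, 0, 0],
    [1, -0.119, 0.05, -0.292, 0, 0, 0],
    [1, -0.119, 0.05, -0.292, 0, 0, 0],
    [1, -0.119, 0.05, -0.292, 0, 0, 0],
    [1, -0.119, 0.05, -0.292, 0, 0, 0],
    [1, 0, 0.2, 0, 0, 0, 0],
    [1, 0, 0, 0, 0, 0, 0]
  ]
}}

```text
time: 3.1
position: [0.619, -0.0141, 0.1349]
tool_rot: [-0.627, -0.323, 0.327, 0.63]
ft_force: [-1.1, 1.8, -0.7]
grip_width: 0.0869
```

```bash
python3 - <<'E'
from h import *
snap("scene","s1",200,90,160,130,5); snap("top","t1",190,110,130,130,5)
E
python3 plan.py .6205 -.0145 .042 144.8
```

```text
t3.20 pos [ 0.6189 -0.0122  0.1372] phi 144.9 tilt [-0.0015  0.0042] F [-0.3  0.9  0.4] w 0.0871 q1 -11.5 q6 -156.3
turn 0.0003 shift [-0.01   0.952 -0.026]
```

View pics/s1.png

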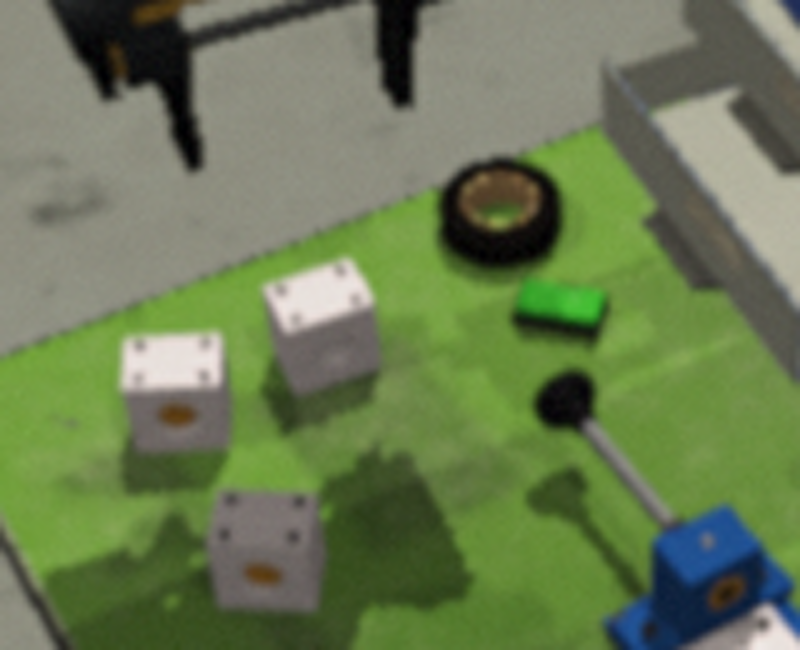

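View pics/t1.png

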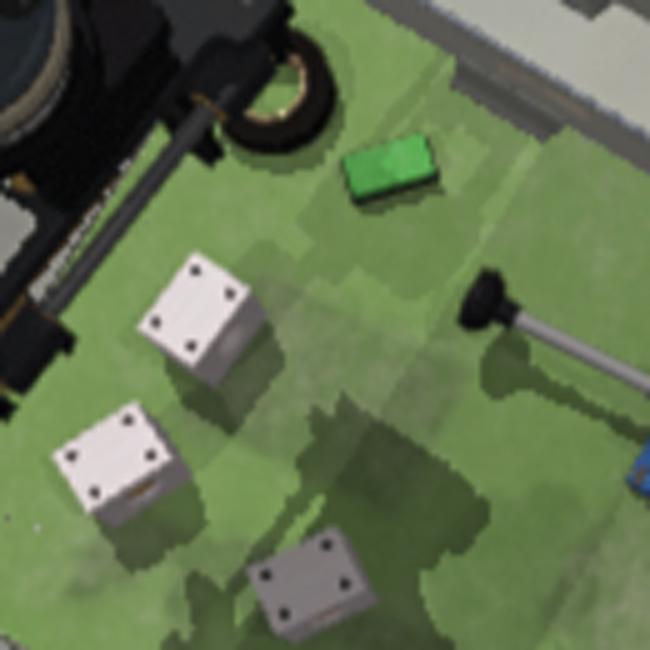

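```bash
python3 - <<'E'
from h import *
o=robot.get_obs(); M=R.from_quat(o['tool_rot']).as_matrix(); p=o['position']
for n,(x,y,w,h,s) in {"top":(190,110,130,130,5),"scene":(200,90,160,130,5)}.items():
    im=cv2.imread("pics/"+("t1" if n=="top" else "s1")+".png")
    pts=[p+M@np.array([sx*.0095,.025,sz*.0435]) for sz in(1,-1) for sx in (1,-1)]+[p+M@np.array([sx*.0095,.025,sz*.0585]) for sz in(1,-1) for sx in (1,-1)]
    for q in (proj(n,pts)-[x,y]+.5)*s-.5: cv2.circle(im,tuple(q.astype(int)),4,(0,0,255),-1)
    cv2.imwrite(f"pics/chk_{n}.png",im)
E
```

```text
(no output)
```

View pics/chk_top.png

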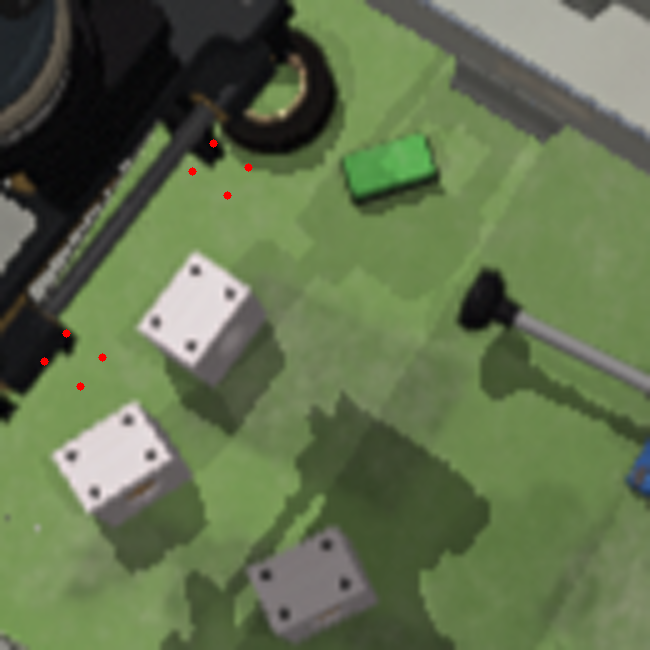

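View pics/chk_scene.png

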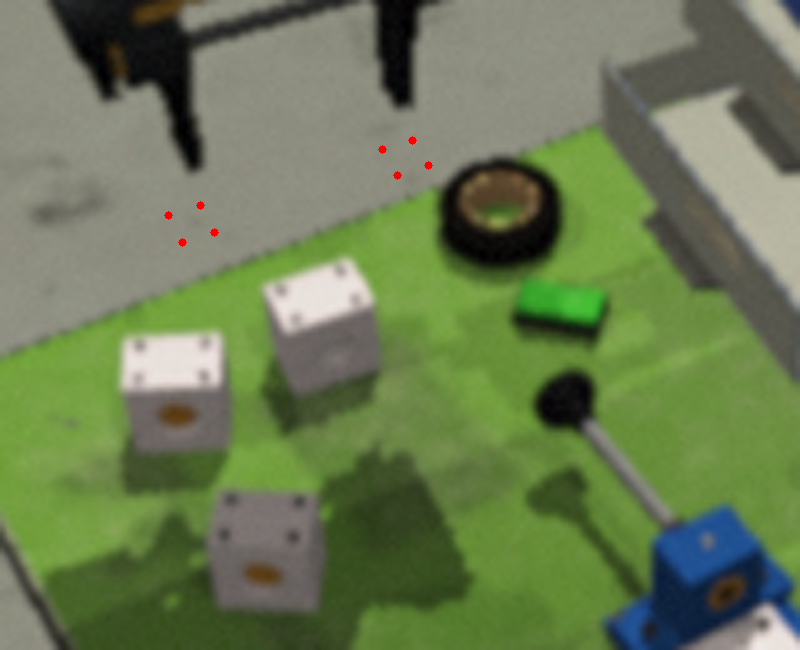

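```bash
cat > chk.py <<'E'
from h import *
import sys
# draw fingertip prediction; crops
def chk(n,name,x,y,w,h,s):
    o=robot.get_obs(); M=R.from_quat(o['tool_rot']).as_matrix(); p=o['position']
    snap(n,name,x,y,w,h,s)
    im=cv2.imread(f"pics/{name}.png"); g=o['grip_width']/2
    pts=[p+M@np.array([sx*.0095,.025,sz*z]) for z in(g,g+.015) for sz in(1,-1) for sx in (1,-1)]
    for q in (proj(n,pts)-[x,y]+.5)*s-.5: cv2.circle(im,tuple(q.astype(int)),2,(0,0,255),-1)
    cv2.imwrite(f"pics/{name}.png",im)
if __name__=="__main__":
    a=sys.argv; chk(a[1],a[2],*map(int,a[3:8]))
E
python3 chk.py scene s2 200 60 160 160 4;python3 chk.py top t2 150 60 170 150 4; python3 plan.py .6205 -.0145 .042 144.8
```

```text
t3.30 pos [ 0.6201 -0.0116  0.1388] phi 144.9 tilt [-0.      0.0006] F [ 0.5 -0.7  0. ] w 0.0868 q1 -11.4 q6 -156.3
turn 0.0008 shift [-0.021  0.968 -0.02 ]
```

View pics/s2.png

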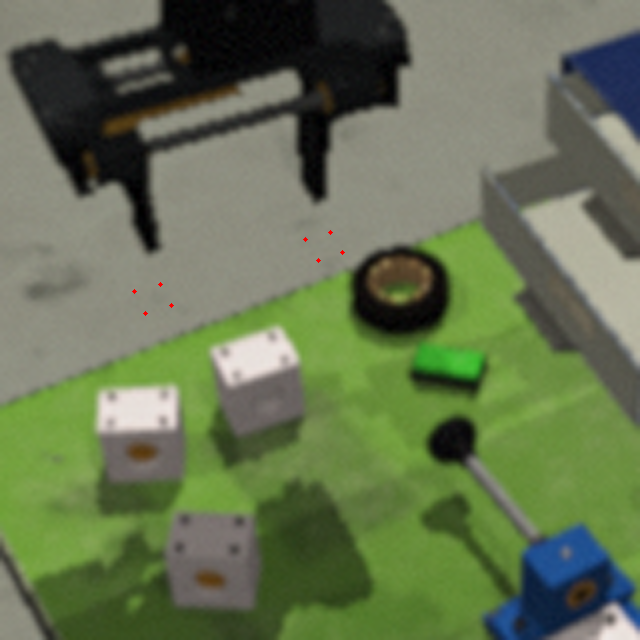

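View pics/t2.png

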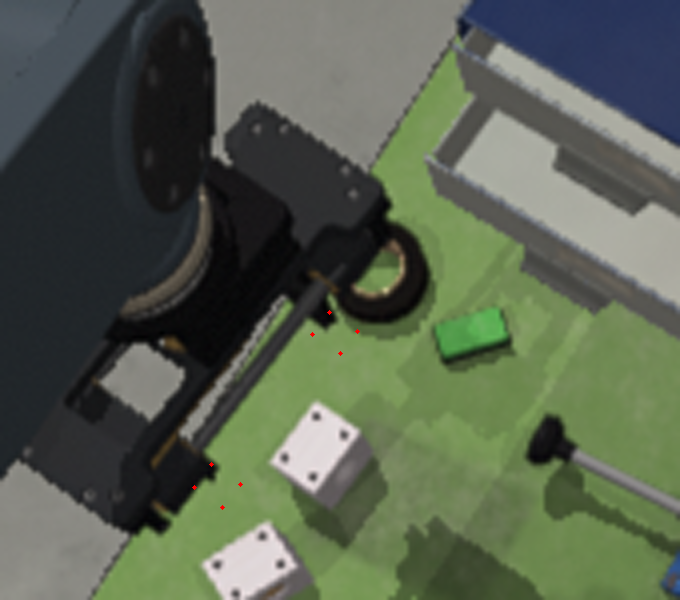

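```bash
python3 - <<'E'
from h import *
o=robot.get_obs(); M=R.from_quat(o['tool_rot']).as_matrix(); p=o['position']
S=lambda q:px([q],200,60,4)[0]; T=lambda q:px([q],150,60,4)[0]
for a,b in(((318,200),(328,320)),((152,248),(207,472))):
    X=tri(S(a),T(b)); print(X.round(4),(M.T@(X-p)).round(4), (proj("scene",X)-S(a)).round(1),(proj("top",X)-T(b)).round(1))
E
```

```text
[ 0.6535 -0.0462  0.1532] [-0.0091 -0.0144 -0.0472] [[ 0.3 -0. ]] [[-0.3  0.2]]
[0.5747 0.0097 0.1549] [-0.0086 -0.016   0.0494] [[-0.3  0. ]] [[ 0.2 -0.2]]
```

```bash
python3 - <<'E'
from h import *
print(robot.nose_length, [a for a in dir(robot) if a[0]!='_'],[a for a in dir(eyes) if a[0]!='_'])
o=robot.get_obs();print(o['position'],np.degrees(o['q']))
im=cv2.imread("pics/full_s2.png"); cv2.imwrite("pics/c7.png",cv2.resize(im[70:140,200:310],None,fx=7,fy=7,interpolation=cv2.INTER_CUBIC))
E
```

```text
0.025 ['Unreachable', 'get_obs', 'nose_length'] ['camera', 'camera_params']
[ 0.62009986 -0.01161881  0.13883086] [-1.13895048e+01  3.45844252e+01  8.64898704e+01  1.37988587e-02
  5.89571825e+01 -1.56338580e+02]
```

View pics/c7.png

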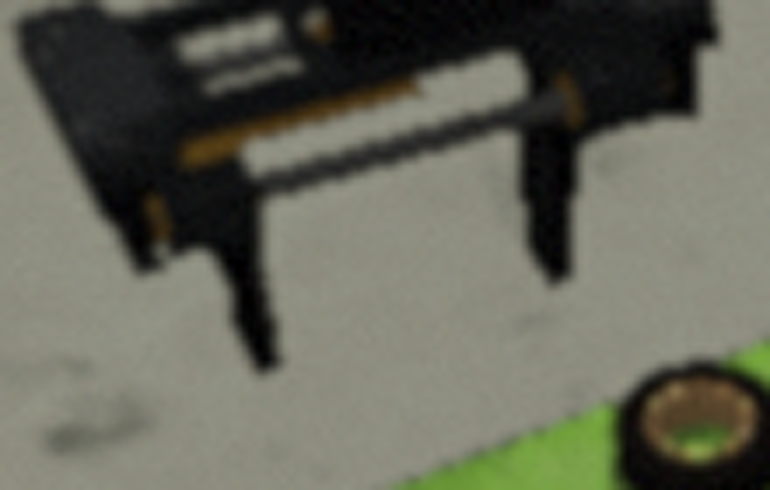

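Request:
{"fn": "play_rows", "kwargs": {
  "series": [
    [1, -0.01, 0.12, -0.01, 0, 0, 0],
    [1, -0.01, 0.12, -0.01, 0, 0, 0],
    [1, 0, 0.12, 0, 0, 0, 0],
    [1, 0, 0.12, 0, 0, 0, 0],
    [1, 0, 0, 0, 0, 0, 0]
  ]
}}

```text
time: 3.72
position: [0.6185, -0.0147, 0.087]
tool_rot: [-0.626, -0.324, 0.328, 0.629]
ft_force: [-0.5, 0.1, -0.2]
grip_width: 0.0872
```

```bash
python3 chk.py scene s3 200 80 130 120 6;python3 chk.py top t3 160 90 110 110 6; python3 plan.py .6205 -.0145 .042 144.8
```

```text
t3.82 pos [ 0.6203 -0.0151  0.0892] phi 144.9 tilt [-0.001   0.0022] F [-0.   0.6  0.2] w 0.0870 q1 -11.7 q6 -156.6
turn 0.0005 shift [0.006 0.472 0.002]
```

View pics/s3.png

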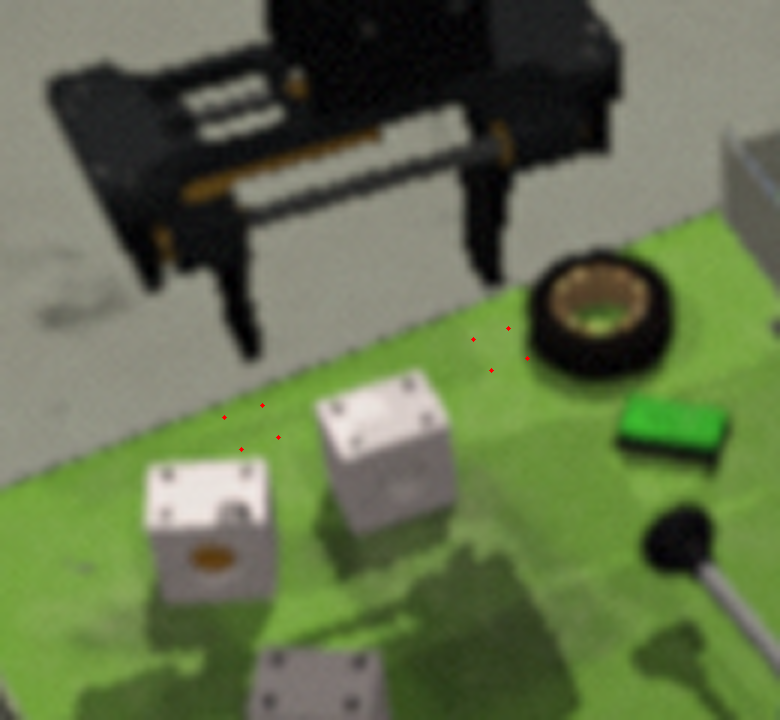

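View pics/t3.png

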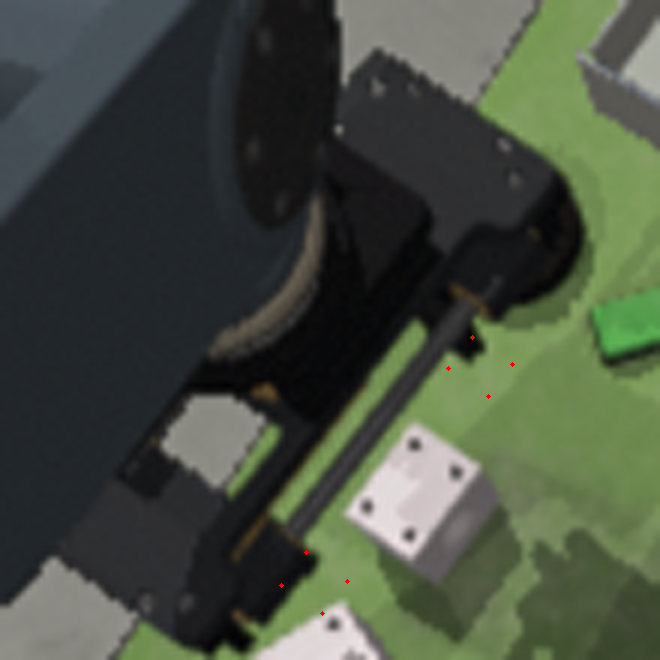

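Request:
{"fn": "play_rows", "kwargs": {
  "series": [
    [1, 0, -0.06, 0, 0, 0.036, 0],
    [1, 0, -0.06, 0, 0, 0.036, 0],
    [1, 0, -0.06, 0, 0, 0.036, 0],
    [1, 0, -0.06, 0, 0, 0.036, 0],
    [1, 0, -0.06, 0, 0, 0.036, 0],
    [1, 0, 0, 0, 0, 0.036, 0],
    [1, 0, 0, 0, 0, 0.036, 0],
    [1, 0, 0, 0, 0, 0.036, 0],
    [1, 0, 0, 0, 0, 0.036, 0],
    [1, 0, 0, 0, 0, 0.036, 0],
    [1, 0, 0, 0, 0, 0.036, 0],
    [1, 0, 0, 0, 0, 0.036, 0]
  ]
}}

```text
time: 4.82
position: [0.6216, -0.0155, 0.1212]
tool_rot: [0.693, -0.142, 0.143, -0.693]
ft_force: [-0.5, 0.6, 0.5]
grip_width: 0.0872
```

Request:
{"fn": "play_rows", "kwargs": {
  "series": [
    [1, 0, 0, 0, 0, 0.036, 0],
    [1, 0, 0, 0, 0, 0.036, 0],
    [1, 0, 0, 0, 0, 0.036, 0],
    [1, 0, 0, 0, 0, 0.036, 0],
    [1, 0, 0, 0, 0, 0.036, 0],
    [1, 0, 0, 0, 0, 0.036, 0],
    [1, 0, 0, 0, 0, 0.036, 0],
    [1, 0, 0, 0, 0, 0.036, 0],
    [1, 0, 0, 0, 0, 0.036, 0],
    [1, 0, 0, 0, 0, 0.036, 0]
  ]
}}

```text
time: 5.65
position: [0.6217, -0.0155, 0.1211]
tool_rot: [-0.508, 0.491, -0.492, 0.509]
ft_force: [0.2, 0.3, 0.4]
grip_width: 0.0871
```

Request:
{"fn": "play_rows", "kwargs": {
  "series": [
    [1, 0, 0, 0, 0, 0.036, 0],
    [1, 0, 0, 0, 0, 0.036, 0],
    [1, 0, 0, 0, 0, 0.036, 0],
    [1, 0, 0, 0, 0, 0.036, 0],
    [1, 0, 0, 0, 0, 0.036, 0],
    [1, 0, 0, 0, 0, 0.036, 0],
    [1, 0, 0, 0, 0, 0.036, 0],
    [1, 0, 0, 0, 0, 0.036, 0],
    [1, 0, 0, 0, 0, 0.036, 0],
    [1, 0, 0, 0, 0, 0.036, 0]
  ]
}}

```text
time: 6.48
position: [0.6216, -0.0155, 0.1211]
tool_rot: [0.166, -0.687, 0.688, -0.167]
ft_force: [0.2, -0.9, -0.6]
grip_width: 0.0872
```

```bash
python3 plan.py .495 -.070 .10 -62.4
```

```text
t6.48 pos [ 0.6216 -0.0155  0.1211] phi -62.8 tilt [-0.0011  0.0009] F [ 0.2 -0.9 -0.6] w 0.0872 q1 -11.7 q6 51.1
turn -0.0022 shift [ 1.375  0.211 -0.104]
```

Request:
{"fn": "play_rows", "kwargs": {
  "series": [
    [1, 0.2, 0.03, -0.015, 0, -0.002, 0],
    [1, 0.2, 0.03, -0.015, 0, 0, 0],
    [1, 0.2, 0.03, -0.015, 0, 0, 0],
    [1, 0.2, 0.03, -0.015, 0, 0, 0],
    [1, 0.2, 0.03, -0.015, 0, 0, 0],
    [1, 0.2, 0.03, -0.015, 0, 0, 0],
    [1, 0.175, 0.03, -0.014, 0, 0, 0],
    [1, 0, 0, 0, 0, 0, 0],
    [1, 0, 0, 0, 0, 0, 0]
  ]
}}

```text
time: 7.23
position: [0.4949, -0.0708, 0.1]
tool_rot: [0.169, -0.686, 0.687, -0.17]
ft_force: [-1.0, -0.1, -0.4]
grip_width: 0.0869
```

```bash
python3 chk.py scene s4 200 100 130 130 6;python3 chk.py top t4 180 120 130 130 5; python3 plan.py .495 -.070 .042 -62.4
```

```text
t7.33 pos [ 0.4965 -0.0707  0.1001] phi -62.1 tilt [-0.0023  0.0023] F [-0.8  0.2  0.4] w 0.0869 q1 -20.9 q6 41.2
turn 0.0015 shift [ 0.01   0.581 -0.014]
```

View pics/s4.png

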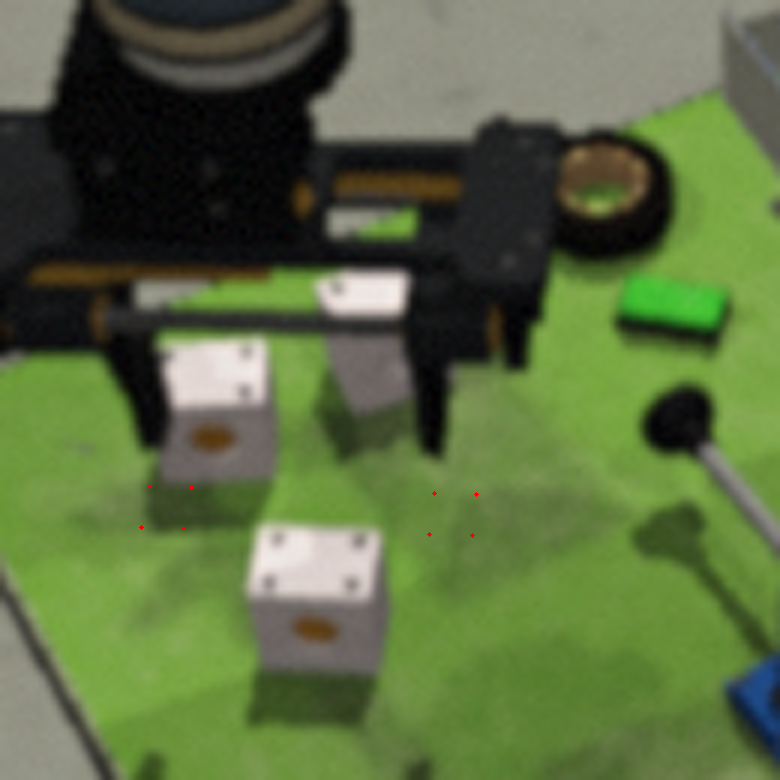

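View pics/t4.png

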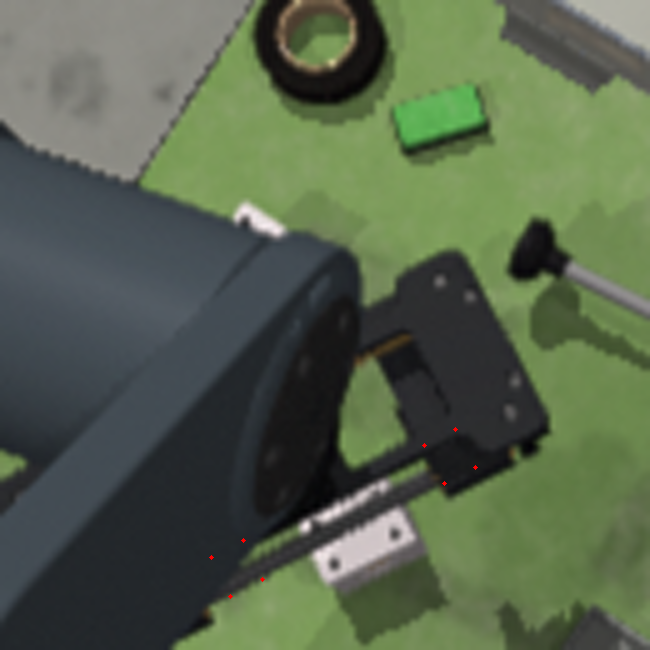

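Request:
{"fn": "play_rows", "kwargs": {
  "series": [
    [1, 0.01, 0.1, -0.014, 0, 0, 0],
    [1, 0, 0.1, 0, 0, 0, 0],
    [1, 0, 0.1, 0, 0, 0, 0],
    [1, 0, 0.1, 0, 0, 0, 0],
    [1, 0, 0.1, 0, 0, 0, 0],
    [1, 0, 0.08, 0, 0, 0, 0],
    [1, 0, 0, 0, 0, 0, 0]
  ]
}}

```text
time: 7.92
position: [0.492, -0.0692, 0.0395]
tool_rot: [-0.171, 0.687, -0.686, 0.169]
ft_force: [-0.3, 0.3, 0.8]
grip_width: 0.087
```

```bash
python3 chk.py scene s5 200 100 130 130 6;python3 chk.py top t5 180 120 130 130 5; python3 plan.py .495 -.070 .042 -62.4
```

```text
t8.02 pos [ 0.4928 -0.0695  0.0408] phi -62.1 tilt [ 0.0008 -0.001 ] F [ 0.1 -0.7  1.6] w 0.0868 q1 -20.9 q6 41.2
turn 0.0015 shift [-0.017 -0.012  0.015]
```

View pics/s5.png

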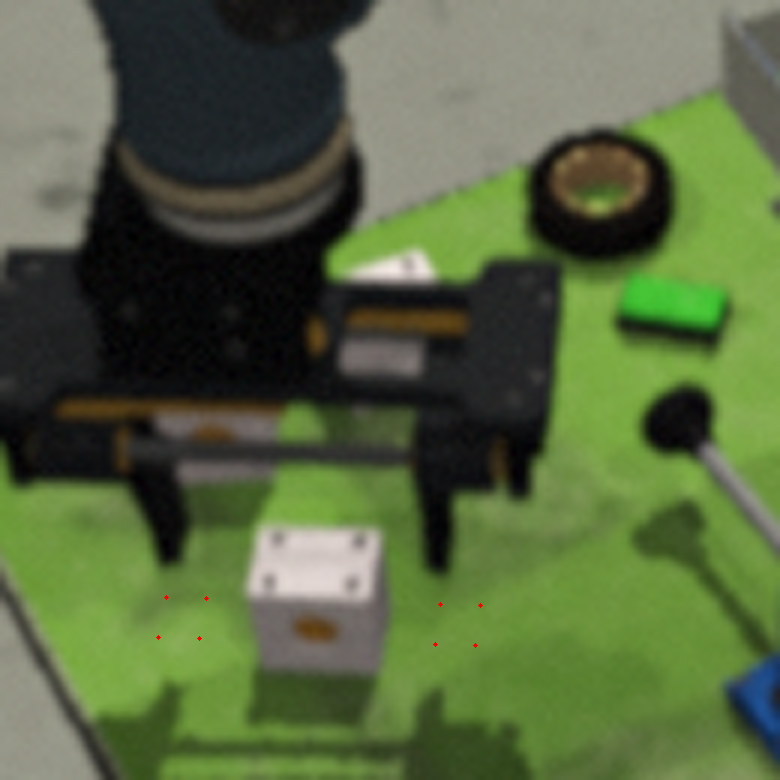

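View pics/t5.png

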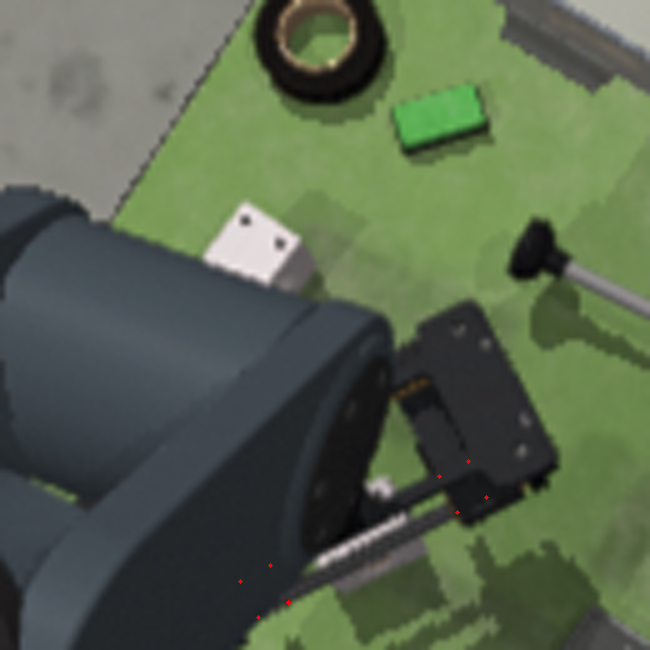

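Request:
{"fn": "play_rows", "kwargs": {
  "series": [
    [1, 0, 0.03, 0, 0, 0, 0],
    [1, 0, 0.03, 0, 0, 0, 0],
    [1, 0, 0.03, 0, 0, 0, 0],
    [1, 0, 0, 0, 0, 0, 0],
    [1, 0, 0, 0, 0, 0, 0]
  ]
}}

```text
time: 8.43
position: [0.4931, -0.0696, 0.0324]
tool_rot: [-0.17, 0.686, -0.686, 0.17]
ft_force: [0.4, 0.2, -0.6]
grip_width: 0.0874
```

```bash
python3 chk.py scene s6 200 100 130 130 6; python3 plan.py .495 -.070 .042 -62.4
```

```text
t8.48 pos [ 0.4932 -0.0696  0.0325] phi -62.1 tilt [-0.0001  0.0001] F [-0.8  0.6  0.2] w 0.0869 q1 -20.9 q6 41.2
turn 0.0015 shift [-0.015 -0.095  0.012]
```

View pics/s6.png

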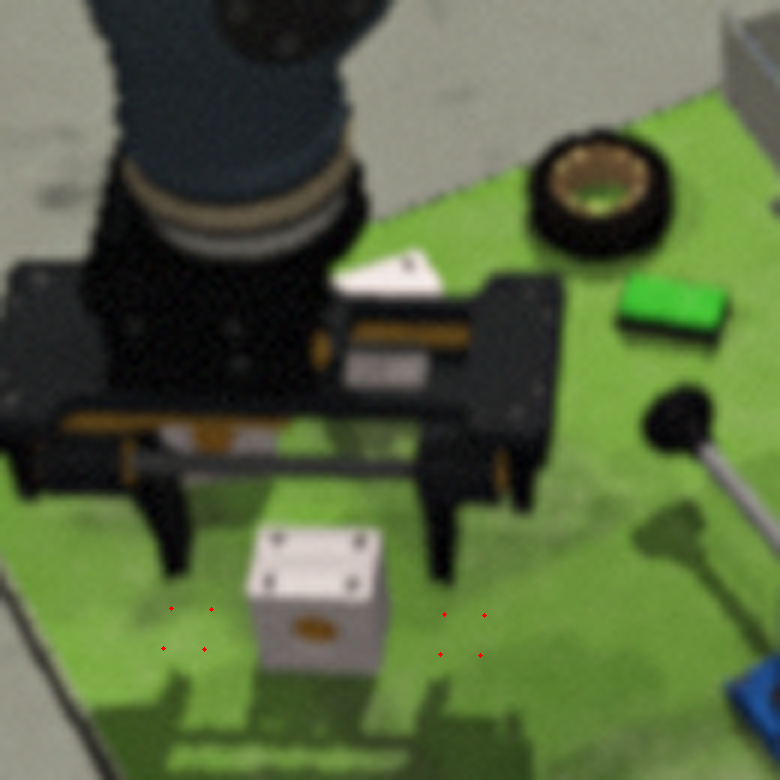

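Request:
{"fn": "play_rows", "kwargs": {
  "series": [
    [1, 0, 0.03, 0, 0, 0, 0],
    [1, 0, 0.03, 0, 0, 0, 0],
    [1, 0, 0.02, 0, 0, 0, 0],
    [1, 0, 0.0, 0, 0, 0, 0]
  ]
}}

```text
time: 8.82
position: [0.4928, -0.0695, 0.024]
tool_rot: [-0.171, 0.686, -0.686, 0.17]
ft_force: [0.0, -0.4, -0.2]
grip_width: 0.0871
```

Request:
{"fn": "play_rows", "kwargs": {
  "series": [
    [1, 0, 0.02, 0, 0, 0, 0],
    [1, 0, 0.02, 0, 0, 0, 0],
    [1, 0, 0.0, 0, 0, 0, 0]
  ]
}}

```text
time: 9.07
position: [0.4929, -0.0695, 0.0201]
tool_rot: [-0.171, 0.686, -0.686, 0.17]
ft_force: [-0.7, 0.3, 0.1]
grip_width: 0.0868
```

```bash
python3 chk.py scene s7 200 100 130 130 6; python3 plan.py .495 -.070 .042 -62.4
```

```text
t9.12 pos [ 0.4929 -0.0695  0.0202] phi -62.1 tilt [ 0.0003 -0.0004] F [-0.5 -0.3  0. ] w 0.0874 q1 -20.9 q6 41.2
turn 0.0015 shift [-0.016 -0.218  0.014]
```

View pics/s7.png

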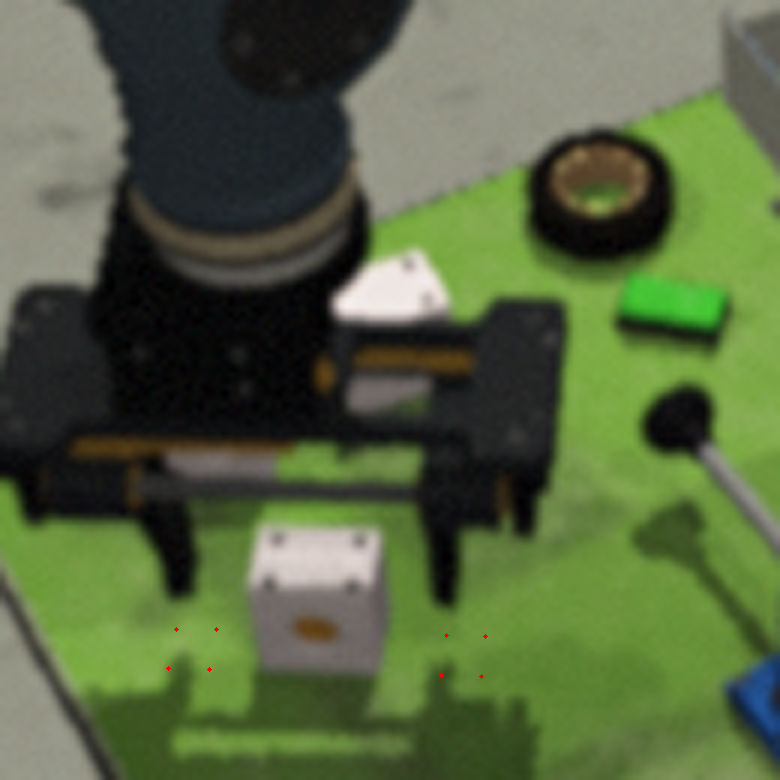

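Request:
{"fn": "play_rows", "kwargs": {
  "series": [
    [1, -0.015, 0.02, 0.014, 0, 0, 0],
    [0.3, 0, 0, 0, 0, 0, 0],
    [0.3, 0, 0, 0, 0, 0, 0],
    [0.3, 0, 0, 0, 0, 0, 0],
    [0.3, 0, 0, 0, 0, 0, 0],
    [0.3, 0, 0, 0, 0, 0, 0],
    [0.3, 0, 0, 0, 0, 0, 0],
    [0.3, 0, 0, 0, 0, 0, 0]
  ],
  "grip_force": 40
}}

```text
time: 9.78
position: [0.4951, -0.0701, 0.0185]
tool_rot: [0.17, -0.686, 0.686, -0.17]
ft_force: [-0.0, 0.5, -0.1]
grip_width: 0.0481
```

```bash
python3 chk.py scene s8 200 100 130 130 6; python3 plan.py .495 -.070 .042 -62.4
```

```text
t9.83 pos [ 0.4948 -0.0699  0.0185] phi -62.1 tilt [ 0.0004 -0.0006] F [-0.8  2.   1.2] w 0.0441 q1 -20.9 q6 41.2
turn 0.0015 shift [-0.002 -0.235  0.001]
```

View pics/s8.png

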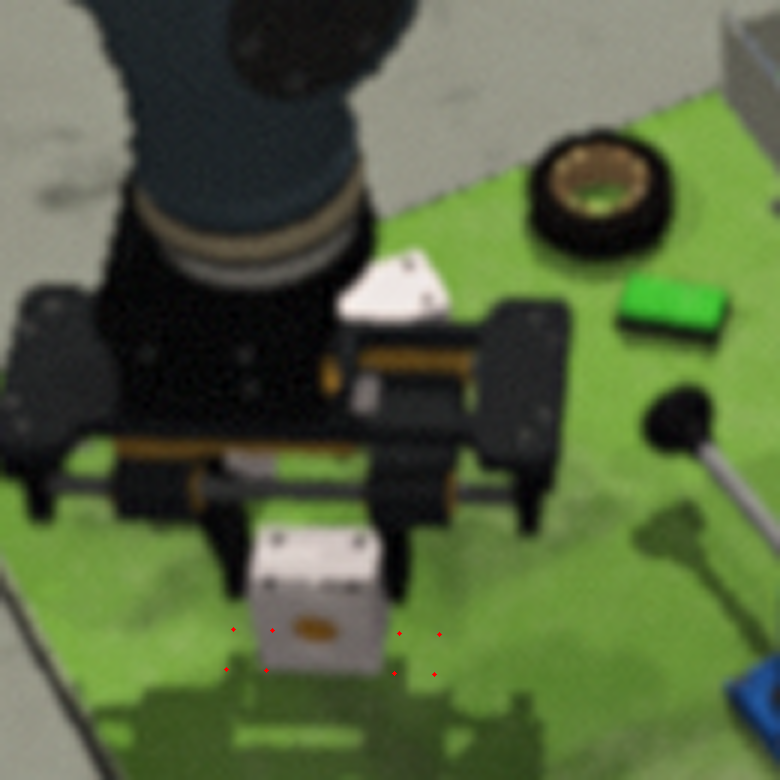

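Request:
{"fn": "play_rows", "kwargs": {
  "series": [
    [0.3, 0, -0.1, 0, 0, 0, 0],
    [0.3, 0, -0.1, 0, 0, 0, 0],
    [0.3, 0, -0.1, 0, 0, 0, 0],
    [0.3, 0, -0.1, 0, 0, 0, 0],
    [0.3, 0, -0.1, 0, 0, 0, 0],
    [0.3, 0, -0.1, 0, 0, -0.031, 0],
    [0.3, 0, -0.1, 0, 0, -0.031, 0],
    [0.3, 0, -0.1, 0, 0, -0.031, 0],
    [0.3, 0, 0, 0, 0, -0.031, 0],
    [0.3, 0, 0, 0, 0, -0.031, 0],
    [0.3, 0, 0, 0, 0, -0.031, 0],
    [0.3, 0, 0, 0, 0, 0, 0]
  ]
}}

```text
time: 10.83
position: [0.4951, -0.0701, 0.0995]
tool_rot: [0.361, -0.608, 0.608, -0.361]
ft_force: [0.4, 0.1, -2.3]
grip_width: 0.0436
```

```bash
python3 chk.py scene s9 180 80 150 150 5; python3 plan.py .5285 -.312 .0985 -28.4
```

```text
t10.88 pos [ 0.4951 -0.0701  0.0993] phi -28.8 tilt [-0.0001  0.0008] F [ 0.7  0.6 -2.4] w 0.0433 q1 -20.9 q6 7.9
turn -0.0020 shift [1.969 0.008 1.444]
```

View pics/s9.png

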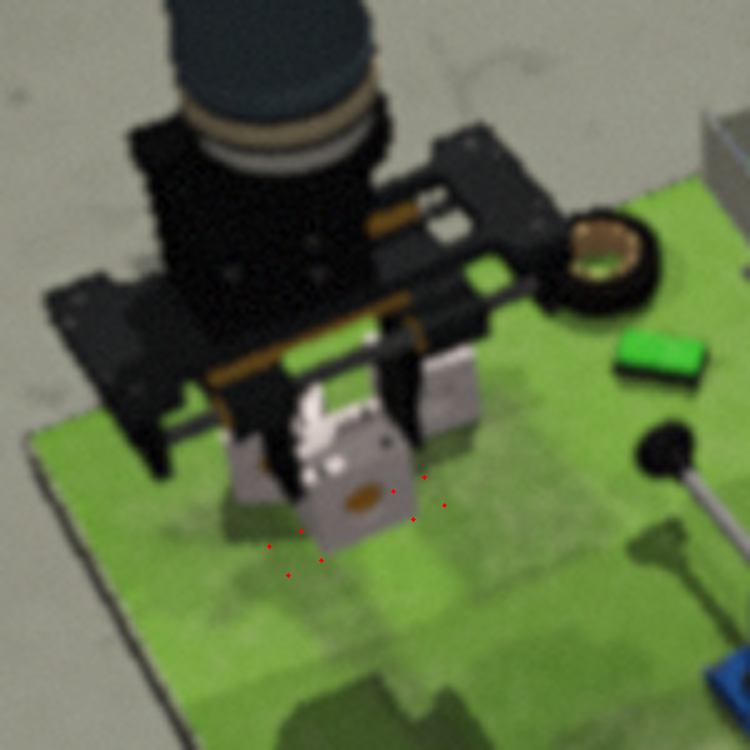

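Request:
{"fn": "play_rows", "kwargs": {
  "series": [
    [0.3, 0.164, 0, 0.12, 0, -0.002, 0],
    [0.3, 0.164, 0, 0.12, 0, 0, 0],
    [0.3, 0.164, 0, 0.12, 0, 0, 0],
    [0.3, 0.164, 0, 0.12, 0, 0, 0],
    [0.3, 0.164, 0, 0.12, 0, 0, 0],
    [0.3, 0.164, 0, 0.12, 0, 0, 0],
    [0.3, 0.164, 0, 0.12, 0, 0, 0],
    [0.3, 0.164, 0, 0.12, 0, 0, 0],
    [0.3, 0.164, 0, 0.12, 0, 0, 0],
    [0.3, 0.164, 0, 0.12, 0, 0, 0],
    [0.3, 0.164, 0, 0.12, 0, 0, 0],
    [0.3, 0.164, 0, 0.12, 0, 0, 0]
  ]
}}

```text
time: 11.88
position: [0.5283, -0.3125, 0.0986]
tool_rot: [-0.362, 0.608, -0.607, 0.362]
ft_force: [0.6, 0.1, -2.8]
grip_width: 0.0434
```

```bash
python3 chk.py scene s10 280 120 150 140 5;python3 chk.py top t10 270 120 170 140 4; python3 plan.py .5285 -.312 .0345 -28.4
```

```text
t11.98 pos [ 0.5297 -0.316   0.0991] phi -28.6 tilt [0.0019 0.0046] F [ 0.1 -0.6 -2.5] w 0.0436 q1 -41.2 q6 -12.5
turn -0.0010 shift [-0.029  0.646 -0.029]
```

View pics/s10.png

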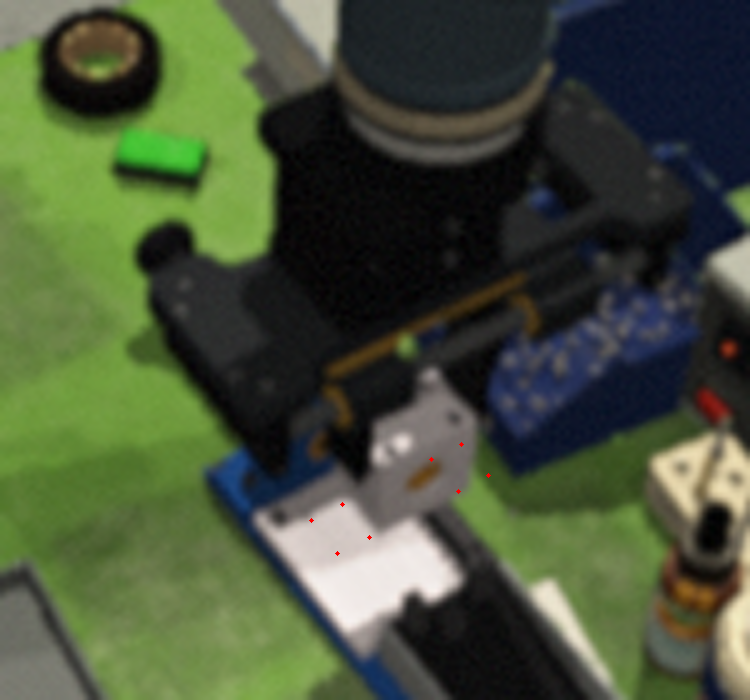

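View pics/t10.png

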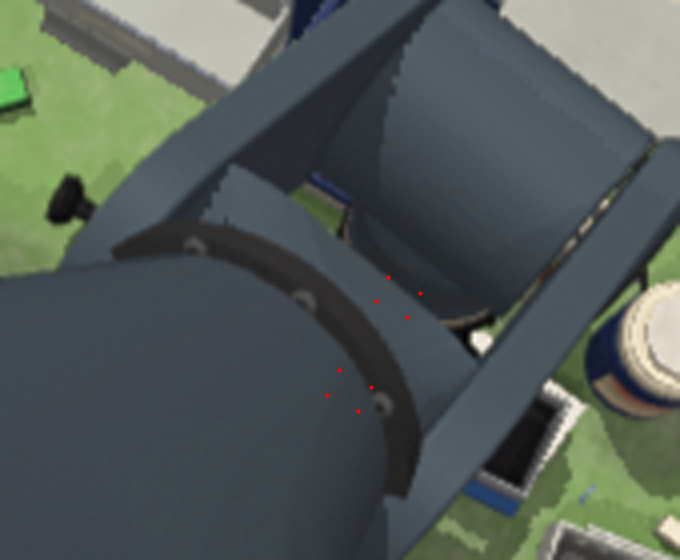

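```bash
python3 - <<'E'
from h import *
o=robot.get_obs(); p=o['position']; a=np.radians(241.6); xh=np.array([np.cos(a),np.sin(a),0])
for z in (.09,.1026,.11): print(z,proj("scene",np.r_[p[:2],z]+.016*xh).round(1))
print("seen",px([(424,477)],280,120,5))
print("s9 ", proj("scene",np.array([.4951,-.0701,.103])+.016*xh), px([(365,498)],180,80,5))
print("s8 seated", proj("scene",np.array([.4949,-.0699,.022])+.016*np.array([np.cos(np.radians(207.9)),np.sin(np.radians(207.9)),0])), px([(315,628)],200,100,6))
E
```

```text
0.09 [[366.7 220. ]]
0.1026 [[367.1 216.1]]
0.11 [[367.4 213.8]]
seen [[364.4 215. ]]
s9  [[253.00605003 180.69363631]] [[252.6 179.2]]
s8 seated [[252.77549487 205.95269154]] [[252.08333333 204.25      ]]
```

Request:
{"fn": "play_rows", "kwargs": {
  "series": [
    [0.3, -0.03, 0, -0.04, 0, -0.001, 0],
    [0.3, 0, 0.1, 0, 0, 0, 0],
    [0.3, 0, 0.1, 0, 0, 0, 0],
    [0.3, 0, 0.1, 0, 0, 0, 0],
    [0.3, 0, 0.1, 0, 0, 0, 0],
    [0.3, 0, 0.1, 0, 0, 0, 0],
    [0.3, 0, 0.06, 0, 0, 0, 0],
    [0.3, 0, 0.02, 0, 0, 0, 0],
    [0.3, 0, 0.02, 0, 0, 0, 0],
    [0.3, 0, 0, 0, 0, 0, 0]
  ]
}}

```text
time: 12.82
position: [0.5265, -0.3072, 0.0381]
tool_rot: [-0.364, 0.607, -0.606, 0.364]
ft_force: [-0.2, -0.1, -2.9]
grip_width: 0.0432
```

```bash
python3 chk.py scene s11 280 120 150 140 5; python3 plan.py .530 -.322 .0345 -28.4
```

```text
t12.87 pos [ 0.5266 -0.3073  0.0385] phi -28.1 tilt [0.0001 0.0004] F [ 1.2 -0.3 -2.4] w 0.0439 q1 -40.8 q6 -12.7
turn 0.0017 shift [0.113 0.04  0.099]
```

View pics/s11.png

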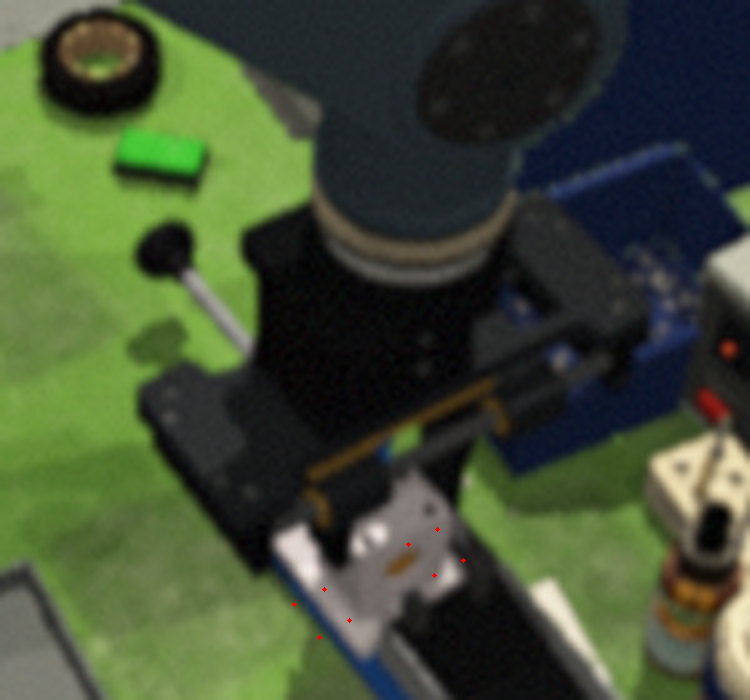

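Request:
{"fn": "play_rows", "kwargs": {
  "series": [
    [0.3, 0, 0.015, 0, 0, 0.001, 0],
    [0.3, 0, 0.015, 0, 0, 0, 0],
    [0.3, 0, 0.01, 0, 0, 0, 0],
    [0.3, 0, 0, 0, 0, 0, 0]
  ]
}}

```text
time: 13.2
position: [0.5265, -0.3072, 0.0346]
tool_rot: [0.363, -0.607, 0.607, -0.363]
ft_force: [0.3, 0.5, -3.3]
grip_width: 0.044
```

Request:
{"fn": "play_rows", "kwargs": {
  "series": [
    [0.3, 0, 0.01, 0, 0, 0, 0],
    [0.3, 0, 0, 0, 0, 0, 0]
  ]
}}

```text
time: 13.37
position: [0.5265, -0.3072, 0.0345]
tool_rot: [0.363, -0.607, 0.607, -0.363]
ft_force: [-0.4, 1.5, 3.7]
grip_width: 0.0438
```

Request:
{"fn": "play_rows", "kwargs": {
  "series": [
    [0.3, 0, 0.01, 0, 0, 0, 0],
    [0.3, 0, 0, 0, 0, 0, 0]
  ]
}}

```text
time: 13.53
position: [0.5265, -0.3072, 0.0345]
tool_rot: [0.363, -0.607, 0.607, -0.363]
ft_force: [-1.8, 2.8, 9.7]
grip_width: 0.0434
```

Request:
{"fn": "play_rows", "kwargs": {
  "series": [
    [0.3, 0, -0.015, 0, 0, 0, 0],
    [0.3, 0.02, 0, 0, 0, 0, 0],
    [0.3, 0.02, 0, 0, 0, 0, 0],
    [0.3, 0.02, 0, 0, 0, 0, 0],
    [0.3, 0.02, 0, 0, 0, 0, 0],
    [0.3, 0, 0, 0, 0, 0, 0]
  ]
}}

```text
time: 14.03
position: [0.5233, -0.3146, 0.0345]
tool_rot: [0.362, -0.607, 0.608, -0.363]
ft_force: [2.0, 3.6, 4.2]
grip_width: 0.0437
```

Request:
{"fn": "play_rows", "kwargs": {
  "series": [
    [0.3, 0.01, 0, 0, 0, 0, 0],
    [0.3, 0.01, 0, 0, 0, 0, 0],
    [0.3, 0, 0, 0, 0, 0, 0]
  ]
}}

```text
time: 14.28
position: [0.5225, -0.316, 0.0345]
tool_rot: [0.362, -0.607, 0.607, -0.363]
ft_force: [2.5, 4.0, 5.4]
grip_width: 0.0434
```

Request:
{"fn": "play_rows", "kwargs": {
  "series": [
    [0.3, 0.01, 0, 0, 0, 0, 0],
    [0.3, 0.01, 0, 0, 0, 0, 0],
    [0.3, 0, 0, 0, 0, 0, 0]
  ]
}}

```text
time: 14.53
position: [0.5223, -0.3165, 0.0346]
tool_rot: [-0.361, 0.607, -0.607, 0.363]
ft_force: [5.0, 7.6, 6.4]
grip_width: 0.0437
```

Request:
{"fn": "play_rows", "kwargs": {
  "series": [
    [0.3, -0.008, -0.005, 0.02, 0, 0, 0],
    [0.3, 0, 0, 0.02, 0, 0, 0],
    [0.3, 0, 0, 0.02, 0, 0, 0],
    [0.3, 0, 0, 0.01, 0, 0, 0],
    [0.3, 0, 0, 0, 0, 0, 0]
  ]
}}

```text
time: 14.95
position: [0.5228, -0.3163, 0.0347]
tool_rot: [-0.364, 0.611, -0.603, 0.361]
ft_force: [-6.0, 8.0, 14.2]
grip_width: 0.0438
```

Request:
{"fn": "play_rows", "kwargs": {
  "series": [
    [0.3, 0, 0, 0.01, 0, 0, 0],
    [0.3, 0, 0, 0.01, 0, 0, 0],
    [0.3, 0, 0, 0, 0, 0, 0]
  ]
}}

```text
time: 15.2
position: [0.5229, -0.3163, 0.0347]
tool_rot: [-0.365, 0.612, -0.601, 0.361]
ft_force: [-9.4, 9.1, 16.6]
grip_width: 0.0434
```

Request:
{"fn": "play_rows", "kwargs": {
  "series": [
    [0.3, 0, 0, 0.01, 0, 0, 0],
    [0.3, 0, 0, 0.01, 0, 0, 0],
    [0.3, 0, 0, 0, 0, 0, 0]
  ]
}}

```text
time: 15.45
position: [0.5244, -0.3172, 0.0347]
tool_rot: [-0.365, 0.612, -0.601, 0.361]
ft_force: [-7.1, 8.7, 13.7]
grip_width: 0.0433
```

Request:
{"fn": "play_rows", "kwargs": {
  "series": [
    [0.3, 0, -0.02, 0, 0, 0, 0],
    [0.3, 0, 0, 0, 0, 0, 0]
  ]
}}

```text
time: 15.62
position: [0.5298, -0.3206, 0.0357]
tool_rot: [-0.363, 0.608, -0.606, 0.363]
ft_force: [1.5, 4.4, -2.9]
grip_width: 0.0434
```

```bash
python3 chk.py scene s12 300 160 110 110 7; python3 plan.py .530 -.322 .0345 -28.4
```

```text
t15.67 pos [ 0.5302 -0.3207  0.0355] phi -28.3 tilt [-0.0019 -0.0025] F [ 1.8  4.6 -2.1] w 0.0438 q1 -41.5 q6 -13.3
turn 0.0005 shift [0.012 0.01  0.004]
```

View pics/s12.png

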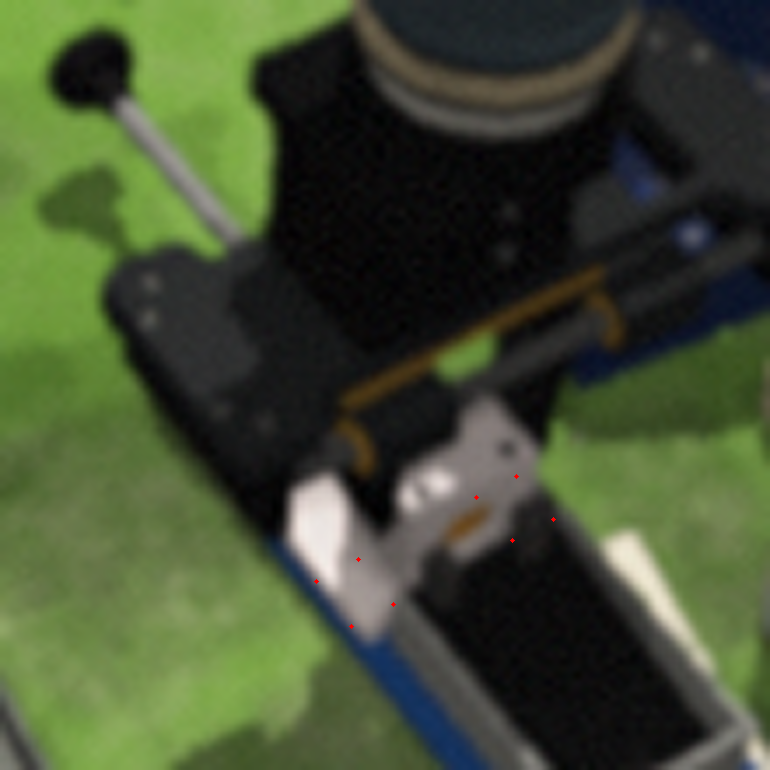

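Request:
{"fn": "play_rows", "kwargs": {
  "series": [
    [0.3, 0, 0, 0.01, 0, 0, 0],
    [0.3, 0, 0, 0.01, 0, 0, 0],
    [0.3, 0, 0, 0, 0, 0, 0]
  ]
}}

```text
time: 15.92
position: [0.5308, -0.321, 0.035]
tool_rot: [-0.363, 0.609, -0.605, 0.362]
ft_force: [-0.7, 5.9, -0.1]
grip_width: 0.0435
```

```bash
cat > st.py <<'E'
from h import *
import sys
# fixture-frame view of state; nest estimate
N=np.array([.530,-.322]); yaw=np.radians(241.6)
o=robot.get_obs(); M=R.from_quat(o['tool_rot']).as_matrix(); p=o['position']
xh=np.array([np.cos(yaw),np.sin(yaw)]); yh=np.array([-xh[1],xh[0]])
d=p[:2]-N; F=o['ft_force']
print("t%.2f"%o['time'],"pos",p.round(4),"fix xy mm",(d@xh*1e3).round(1),(d@yh*1e3).round(1),"F fix",(F[:2]@xh).round(1),(F[:2]@yh).round(1),F[2].round(1),"phi %.1f"%np.degrees(np.arctan2(M[1,2],M[0,2])),"tilt",M[2,[0,2]].round(3),"w %.4f"%o['grip_width'])
E
python3 st.py
```

```text
t15.92 pos [ 0.5308 -0.321   0.035 ] fix xy mm -1.2 0.2 F fix -4.9 -3.5 -0.1 phi -28.2 tilt [-0.002 -0.006] w 0.0435
```

Request:
{"fn": "play_rows", "kwargs": {
  "series": [
    [0.3, 0, 0, 0.01, 0, 0, 0],
    [0.3, 0, 0, 0.01, 0, 0, 0],
    [0.3, 0, 0, 0, 0, 0, 0]
  ]
}}

```text
time: 16.17
position: [0.5309, -0.321, 0.0349]
tool_rot: [-0.364, 0.61, -0.603, 0.362]
ft_force: [-4.4, 5.6, 2.5]
grip_width: 0.0435
```

```bash
python3 st.py
```

```text
t16.17 pos [ 0.5309 -0.321   0.0349] fix xy mm -1.3 0.3 F fix -2.8 -6.6 2.5 phi -28.2 tilt [-0.002 -0.011] w 0.0435
```

Request:
{"fn": "play_rows", "kwargs": {
  "series": [
    [0.3, 0.01, 0, -0.03, 0, 0, 0],
    [0.3, 0, 0.005, 0, 0, 0, 0],
    [0.3, 0, 0, 0, 0, 0, 0],
    [0.65, 0, 0, 0, 0, 0, 0],
    [0.65, 0, 0, 0, 0, 0, 0],
    [0.65, 0, 0, 0, 0, 0, 0],
    [0.65, 0, 0, 0, 0, 0, 0],
    [0.65, 0, 0, 0, 0, 0, 0]
  ]
}}

```text
time: 16.83
position: [0.5315, -0.3246, 0.0361]
tool_rot: [0.363, -0.606, 0.608, -0.363]
ft_force: [0.1, 0.2, -1.6]
grip_width: 0.0562
```

```bash
python3 st.py
```

```text
t16.83 pos [ 0.5315 -0.3246  0.0361] fix xy mm 1.6 2.6 F fix -0.2 -0.0 -1.6 phi -28.3 tilt [0.001 0.001] w 0.0562
```

Request:
{"fn": "play_rows", "kwargs": {
  "series": [
    [0.65, 0, -0.15, 0, 0, 0, 0],
    [0.65, 0, -0.2, 0, 0, 0, 0],
    [0.65, 0, -0.2, 0, 0, 0, 0],
    [0.65, 0, -0.2, 0, 0, 0, 0],
    [0, 0, -0.1, 0, 0, 0, 0],
    [0, -0.3, 0, 0, 0, 0, 0],
    [0, -0.3, 0, 0, 0, 0, 0],
    [0, -0.3, 0, 0, 0, 0, 0],
    [0, -0.3, 0, 0, 0, 0, 0],
    [0, -0.3, 0, 0, 0, 0, 0],
    [0, -0.3, 0, 0, 0, 0, 0],
    [0, 0, 0, 0, 0, 0, 0]
  ]
}}

```text
time: 17.83
position: [0.6185, -0.1602, 0.1207]
tool_rot: [-0.363, 0.606, -0.606, 0.365]
ft_force: [0.6, 0.8, -0.1]
grip_width: 0.0109
```

```bash
python3 - <<'E'
from h import *
snap("scene","s13",310,170,90,90,8); snap("top","t13",310,160,110,90,7)
snap("scene","s13b",200,100,160,120,5)
E
python3 st.py
```

```text
t17.98 pos [ 0.6163 -0.1651  0.1207] fix xy mm -179.0 1.3 F fix 0.8 0.3 -0.0 phi -28.2 tilt [ 0.001 -0.   ] w 0.0027
```

View pics/s13.png

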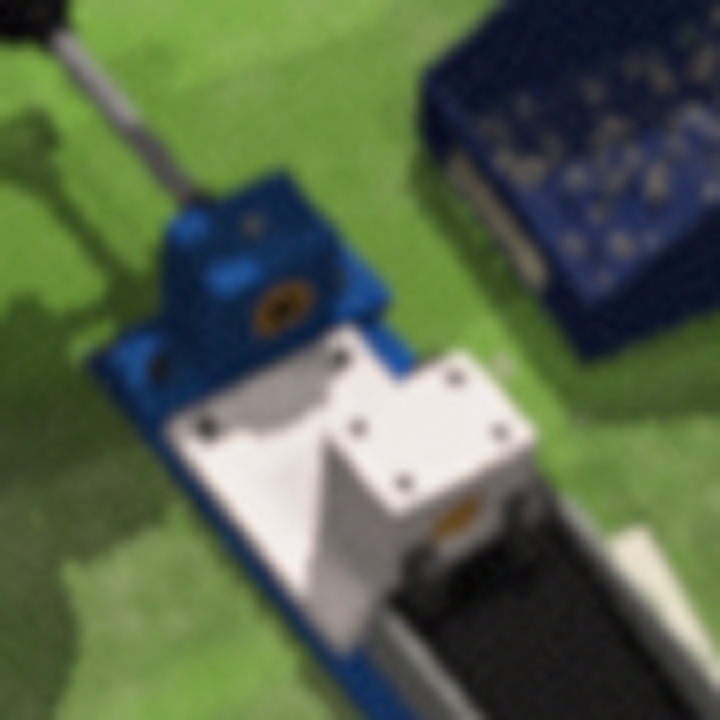

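View pics/t13.png

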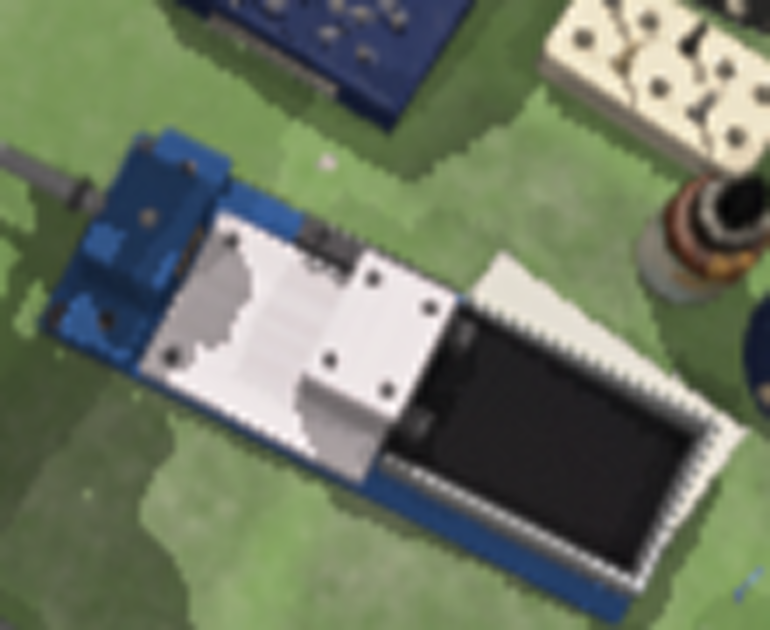

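View pics/s13b.png

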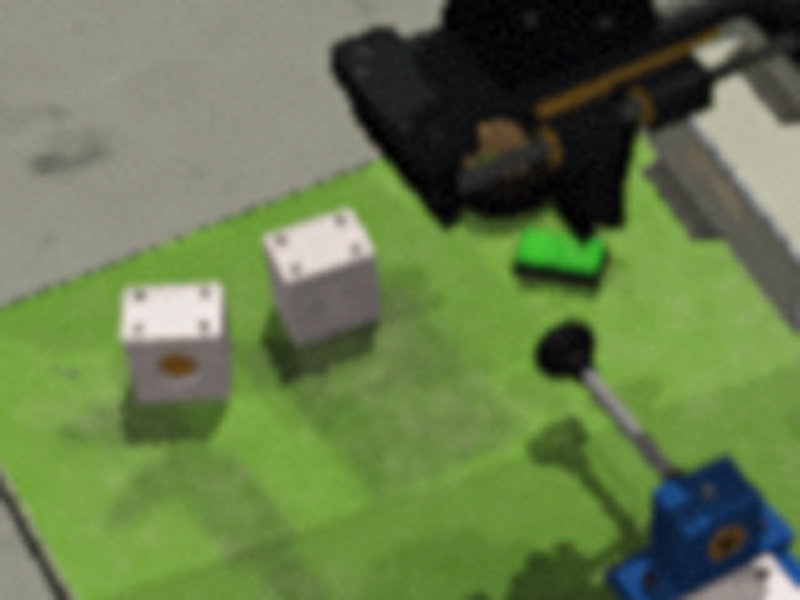

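```bash
python3 - <<'E'
from h import *
v=(.52875,-.32396,np.radians(241.66)); a=v[2]; xh=np.array([np.cos(a),np.sin(a)]); yh=np.array([-xh[1],xh[0]])
def f(pp,z):
    for q in pp:
        X=onz("top",px([q],310,160,7)[0],z)[:2]-v[:2]; print(z,(X@xh*1e3).round(1),(X@yh*1e3).round(1))
f([(357,250),(460,303),(400,419),(301,371)],.060)
f([(220,212),(140,368),(362,484)],.016)
E
```

```text
0.06 -21.0 19.7
0.06 15.3 19.6
0.06 15.1 -22.2
0.06 -19.0 -23.1
0.016 -67.5 20.5
0.016 -66.6 -38.7
0.016 15.3 -38.9
```

Request:
{"fn": "play_rows", "kwargs": {
  "series": [
    [0, -0.28, 0, 0, 0, 0, 0],
    [0, -0.28, 0, 0, 0, 0, 0],
    [0, 0, 0, 0, 0, -0.036, 0],
    [0, 0, 0, 0, 0, -0.036, 0],
    [0, 0, 0, 0, 0, -0.036, 0],
    [0, 0, 0, 0, 0, -0.036, 0],
    [0, 0, 0, 0, 0, -0.036, 0],
    [0, 0, 0, 0, 0, -0.036, 0],
    [0, 0, 0, 0, 0, -0.036, 0],
    [0, 0, 0, 0, 0, -0.036, 0],
    [0, 0, 0, 0, 0, -0.036, 0],
    [0, 0, 0, 0, 0, -0.036, 0]
  ]
}}

```text
time: 18.98
position: [0.6424, -0.1179, 0.1208]
tool_rot: [0.632, -0.317, 0.317, -0.632]
ft_force: [-0.2, 0.9, 0.3]
grip_width: 0.0002
```

Request:
{"fn": "play_rows", "kwargs": {
  "series": [
    [0, 0, 0, 0, 0, -0.036, 0],
    [0, 0, 0, 0, 0, -0.036, 0],
    [0, 0, 0, 0, 0, -0.036, 0],
    [0, 0, 0, 0, 0, -0.032, 0],
    [0, 0, 0, 0, 0, 0, 0]
  ]
}}

```text
time: 19.4
position: [0.6425, -0.1178, 0.1208]
tool_rot: [0.686, -0.173, 0.173, -0.685]
ft_force: [-0.8, 0.6, -0.3]
grip_width: 0.0
```

```bash
python3 st.py; python3 - <<'E'
from h import *
snap("scene","s14",240,80,130,110,6); snap("top","t14",210,100,130,110,6)
print(onz("scene",(300,131),.01),onz("top",(244,127),.01))
E
python3 st.py
```

```text
t19.40 pos [ 0.6425 -0.1178  0.1208] fix xy mm -233.1 1.8 F fix -0.2 -1.0 -0.3 phi 61.7 tilt [-0.    -0.001] w 0.0000
[ 0.74576402 -0.03645392  0.01      ] [ 0.73940067 -0.04126719  0.01      ]
t19.50 pos [ 0.6426 -0.1172  0.1208] fix xy mm -233.7 1.6 F fix -0.5 -0.0 -0.6 phi 61.5 tilt [-0. -0.] w 0.0002
```

View pics/s14.png

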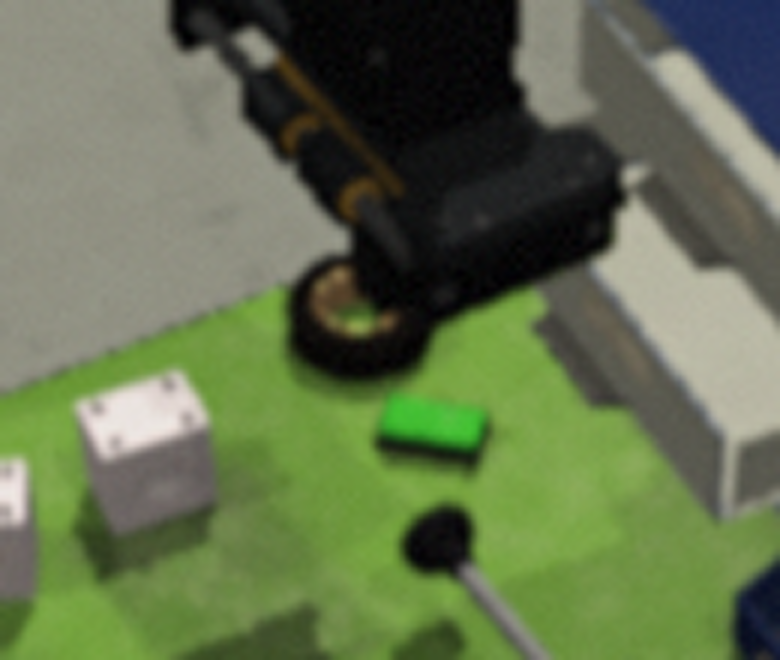

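View pics/t14.png

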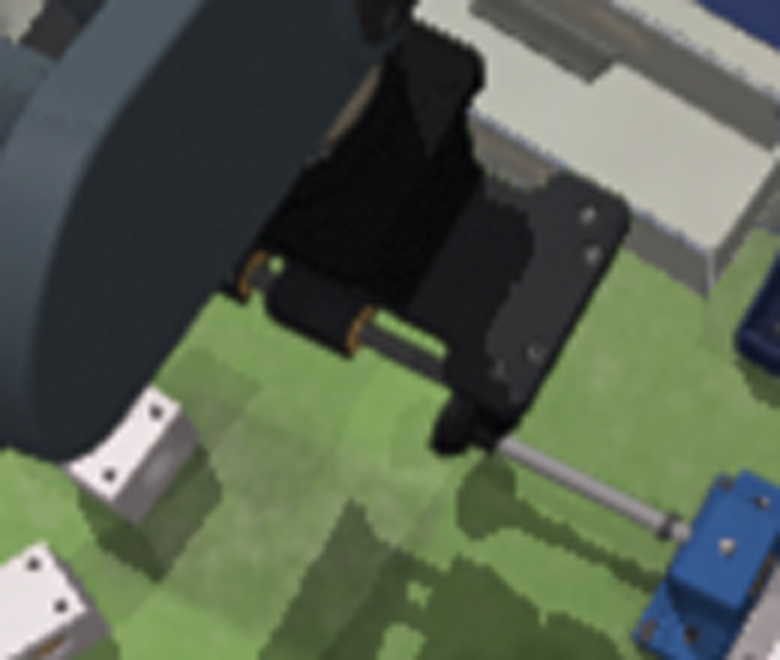

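```bash
python3 - <<'E'
from h import *
N=np.array([.530,-.322]); a=np.radians(241.6); xh=np.array([np.cos(a),np.sin(a)]); yh=np.array([-xh[1],xh[0]])
for s,t in (((728,515),(710,292)),((735,432),(772,150))):
    X=tri(px([s],240,80,6)[0],px([t],210,100,6)[0]); d=X[:2]-N; print(X.round(3),d@xh,d@yh)
# other end of drawer lower edge in t14: (470,105)
for t,z in (((470,112),.03),((470,112),.06)):
    X=onz("top",px([t],210,100,6)[0],z); d=X[:2]-N; print(X.round(3),d@xh,d@yh)
E
```

```text
[ 0.663 -0.245  0.07 ] -0.13122002286393245 0.08079442785954812
[ 0.691 -0.253  0.103] -0.13731580322641337 0.10863811290080153
[ 0.752 -0.15   0.03 ] -0.2570428122813586 0.1137124952735997
[ 0.739 -0.153  0.06 ] -0.2485534553159147 0.10353314989508419
```

Request:
{"fn": "play_rows", "kwargs": {
  "series": [
    [0, 0.015, 0.2, 0, 0, 0, 0],
    [0, 0, 0.2, 0, 0, 0, 0],
    [0, 0, 0.2, 0, 0, 0, 0],
    [0, 0, 0.2, 0, 0, 0, 0],
    [0, 0, 0.15, 0, 0, 0, 0],
    [0, 0, 0.06, 0, 0, 0, 0],
    [0, 0, 0, 0, 0, 0, 0],
    [0, 0, 0, 0, 0, 0, 0]
  ]
}}

```text
time: 20.17
position: [0.6445, -0.1169, 0.0201]
tool_rot: [0.686, -0.173, 0.173, -0.686]
ft_force: [0.1, -0.2, 1.0]
grip_width: 0.0001
```

```bash
python3 st.py;  python3 - <<'E'
from h import *
snap("scene","s15",240,100,130,110,6); snap("top","t15",210,110,130,110,6)
E
```

```text
t20.17 pos [ 0.6445 -0.1169  0.0201] fix xy mm -234.9 3.2 F fix 0.1 0.2 1.0 phi 61.6 tilt [ 0. -0.] w 0.0001
```

View pics/s15.png

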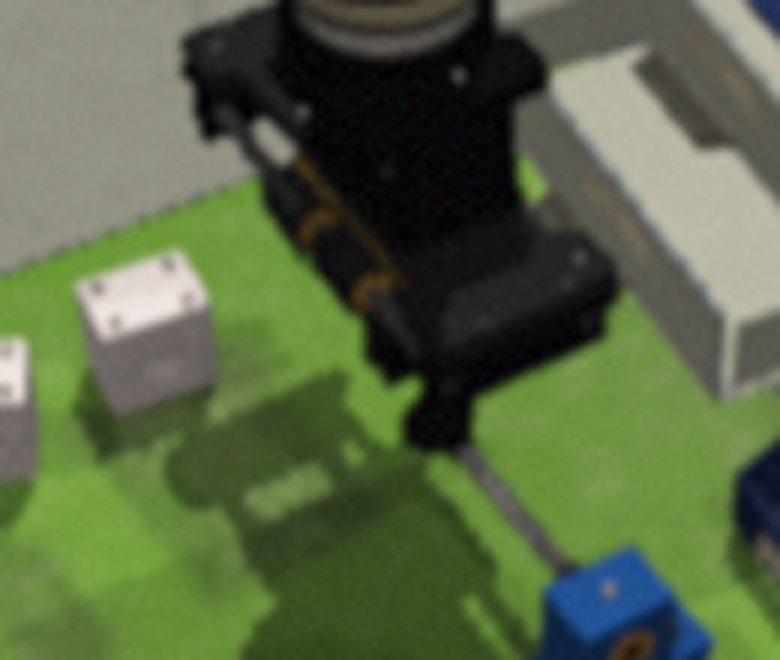

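View pics/t15.png

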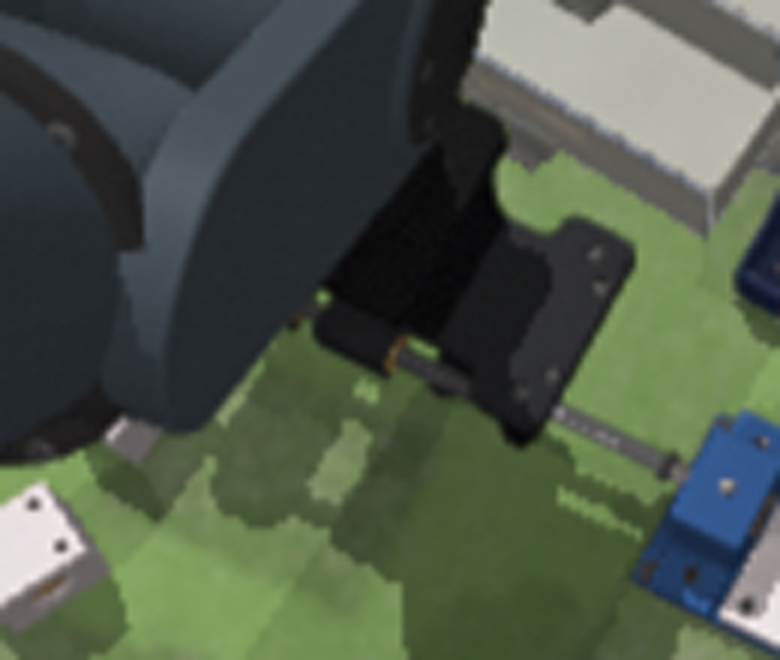

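Request:
{"fn": "play_rows", "kwargs": {
  "series": [
    [0, -0.03, 0.03, 0, 0, 0, 0],
    [0, 0, 0, -0.04, 0, 0, 0],
    [0, 0, 0, -0.04, 0, 0, 0],
    [0, 0, 0, -0.04, 0, 0, 0],
    [0, 0, 0, -0.04, 0, 0, 0],
    [0, 0, 0, -0.04, 0, 0, 0],
    [0, 0, 0, 0, 0, 0, 0]
  ]
}}

```text
time: 20.85
position: [0.6319, -0.1337, 0.017]
tool_rot: [0.686, -0.173, 0.173, -0.686]
ft_force: [0.9, 0.6, -0.6]
grip_width: 0.0008
```

```bash
python3 st.py
```

```text
t20.85 pos [ 0.6319 -0.1337  0.017 ] fix xy mm -214.1 0.1 F fix -1.0 0.5 -0.6 phi 61.7 tilt [ 0. -0.] w 0.0008
```

Request:
{"fn": "play_rows", "kwargs": {
  "series": [
    [0, 0, 0, -0.08, 0, 0, 0],
    [0, 0, 0, -0.08, 0, 0, 0],
    [0, 0, 0, -0.08, 0, 0, 0],
    [0, 0, 0, 0, 0, 0, 0]
  ]
}}

```text
time: 21.18
position: [0.6203, -0.1553, 0.017]
tool_rot: [0.686, -0.173, 0.173, -0.685]
ft_force: [1.1, 1.4, -0.3]
grip_width: 0.0005
```

```bash
python3 st.py; python3 - <<'E'
from h import *
snap("scene","s16",240,100,130,110,6)
E
```

```text
t21.18 pos [ 0.6203 -0.1553  0.017 ] fix xy mm -189.6 0.1 F fix -1.8 0.3 -0.3 phi 61.6 tilt [ 0. -0.] w 0.0005
```

View pics/s16.png

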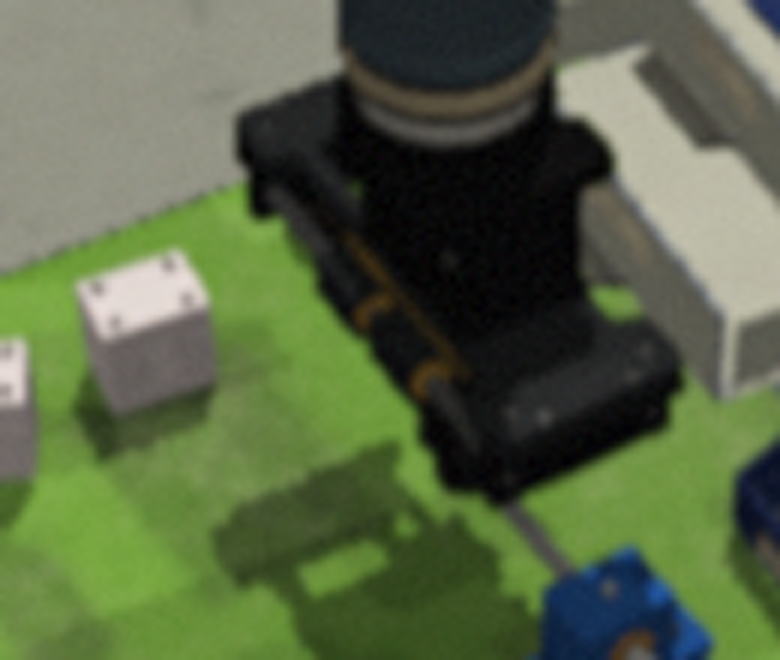

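Request:
{"fn": "play_rows", "kwargs": {
  "series": [
    [0, 0, 0, -0.08, 0, 0, 0],
    [0, 0, 0, -0.08, 0, 0, 0],
    [0, 0, 0, -0.08, 0, 0, 0],
    [0, 0, 0, -0.06, 0, 0, 0],
    [0, 0, 0, -0.06, 0, 0, 0]
  ]
}}

```text
time: 21.65
position: [0.6038, -0.1862, 0.017]
tool_rot: [-0.686, 0.173, -0.173, 0.686]
ft_force: [3.2, 1.9, -0.9]
grip_width: 0.0004
```

```bash
python3 st.py
```

```text
t21.65 pos [ 0.6038 -0.1862  0.017 ] fix xy mm -154.5 0.3 F fix -3.2 1.9 -0.9 phi 61.7 tilt [0.001 0.   ] w 0.0004
```

Request:
{"fn": "play_rows", "kwargs": {
  "series": [
    [0, 0, 0, -0.04, 0, 0, 0],
    [0, 0, 0, -0.04, 0, 0, 0],
    [0, 0, 0, -0.04, 0, 0, 0]
  ]
}}

```text
time: 21.9
position: [0.5999, -0.1937, 0.0171]
tool_rot: [-0.684, 0.173, -0.175, 0.687]
ft_force: [8.8, 10.2, -1.7]
grip_width: 0.0005
```

```bash
python3 st.py
```

```text
t21.90 pos [ 0.5999 -0.1937  0.0171] fix xy mm -146.1 0.4 F fix -13.1 2.9 -1.7 phi 61.6 tilt [0.002 0.005] w 0.0005
```

Request:
{"fn": "play_rows", "kwargs": {
  "series": [
    [0, 0, 0, -0.03, 0, 0, 0],
    [0, 0, 0, -0.03, 0, 0, 0],
    [0, 0, 0, -0.03, 0, 0, 0],
    [0, 0, 0, 0, 0, 0, 0]
  ]
}}

```text
time: 22.23
position: [0.595, -0.2029, 0.017]
tool_rot: [-0.685, 0.173, -0.174, 0.686]
ft_force: [5.9, 6.4, -0.4]
grip_width: 0.0005
```

```bash
python3 st.py
```

```text
t22.23 pos [ 0.595  -0.2029  0.017 ] fix xy mm -135.7 0.5 F fix -8.4 2.1 -0.4 phi 61.6 tilt [0.001 0.003] w 0.0005
```

Request:
{"fn": "play_rows", "kwargs": {
  "series": [
    [0, 0, 0, -0.03, 0, 0, 0],
    [0, 0, 0, -0.03, 0, 0, 0],
    [0, 0, 0, -0.03, 0, 0, 0],
    [0, 0, 0, -0.03, 0, 0, 0],
    [0, 0, 0, -0.02, 0, 0, 0],
    [0, 0, 0, 0, 0, 0, 0]
  ]
}}

```text
time: 22.73
position: [0.5882, -0.2156, 0.017]
tool_rot: [-0.685, 0.173, -0.174, 0.686]
ft_force: [7.0, 5.9, -0.3]
grip_width: 0.0007
```

```bash
python3 st.py
```

```text
t22.73 pos [ 0.5882 -0.2156  0.017 ] fix xy mm -121.3 0.5 F fix -8.6 3.4 -0.3 phi 61.6 tilt [0.001 0.003] w 0.0007
```

Request:
{"fn": "play_rows", "kwargs": {
  "series": [
    [0, 0, 0, -0.03, 0, 0, 0],
    [0, 0, 0, -0.03, 0, 0, 0],
    [0, 0, 0, -0.02, 0, 0, 0],
    [0, 0, 0, 0, 0, 0, 0]
  ]
}}

```text
time: 23.07
position: [0.5881, -0.2158, 0.0171]
tool_rot: [-0.681, 0.173, -0.177, 0.69]
ft_force: [19.1, 24.3, -0.9]
grip_width: 0.0006
```

```bash
python3 st.py; python3 - <<'E'
from h import *
snap("scene","s17",300,160,120,120,6); snap("top","t17",310,160,110,90,6)
E
```

```text
t23.07 pos [ 0.5881 -0.2158  0.0171] fix xy mm -121.0 0.6 F fix -30.5 5.2 -0.9 phi 61.4 tilt [0.002 0.014] w 0.0006
```

View pics/s17.png

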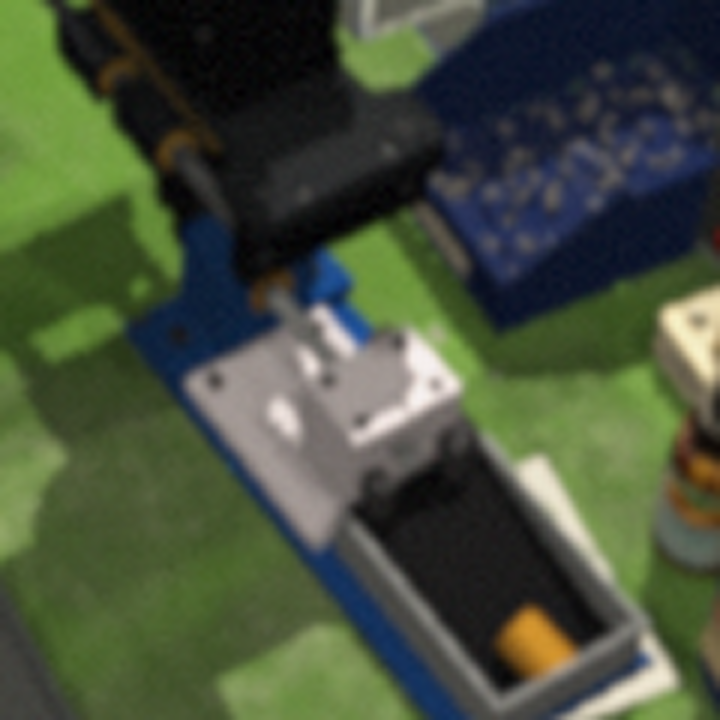

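View pics/t17.png

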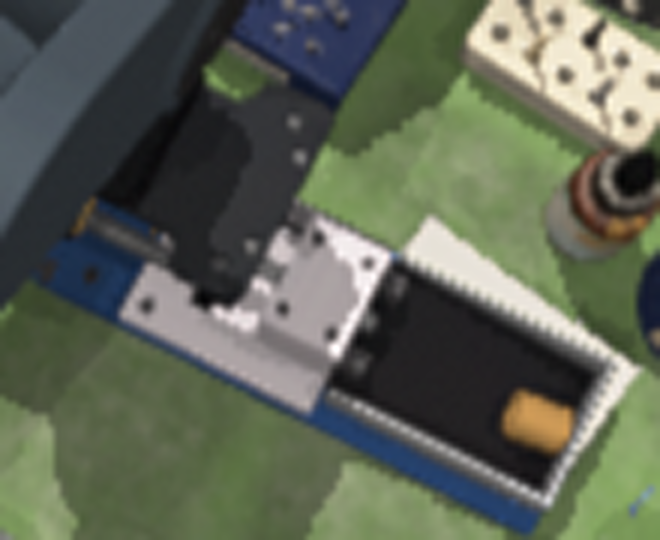

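Request:
{"fn": "play_rows", "kwargs": {
  "series": [
    [0, 0, 0, 0.1, 0, 0, 0],
    [0, 0, 0, 0.15, 0, 0, 0],
    [0, 0, 0, 0.15, 0, 0, 0],
    [0, 0, 0, 0.15, 0, 0, 0],
    [0, 0, 0, 0.15, 0, 0, 0],
    [0, 0, 0, 0.15, 0, 0, 0],
    [0, 0, 0, 0.15, 0, 0, 0],
    [0, 0, 0, 0.2, 0, 0, 0],
    [0, 0, -0.2, 0, 0, 0, 0],
    [0, 0, -0.3, 0, 0, 0, 0],
    [0, 0, -0.3, 0, 0, 0, 0],
    [0.7, 0, -0.1, 0, 0, 0, 0]
  ]
}}

```text
time: 24.17
position: [0.6424, -0.1177, 0.1109]
tool_rot: [0.686, -0.171, 0.174, -0.685]
ft_force: [1.1, 0.6, 0.8]
grip_width: 0.0031
```

Request:
{"fn": "play_rows", "kwargs": {
  "series": [
    [0.7, 0, 0, 0, 0, 0.036, 0],
    [0.7, 0, 0, 0, 0, 0.036, 0],
    [0.7, 0, 0, 0, 0, 0.036, 0],
    [0.7, 0, 0, 0, 0, 0.036, 0],
    [0.7, 0, 0, 0, 0, 0.036, 0],
    [0.7, 0, 0, 0, 0, 0.036, 0],
    [0.7, 0, 0, 0, 0, 0.036, 0],
    [0.7, 0, 0, 0, 0, 0.036, 0],
    [0.7, 0, 0, 0, 0, 0.036, 0],
    [0.7, 0, 0, 0, 0, 0.036, 0],
    [0.7, 0, 0, 0, 0, 0.036, 0]
  ]
}}

```text
time: 25.08
position: [0.6393, -0.1172, 0.106]
tool_rot: [-0.456, 0.542, -0.541, 0.454]
ft_force: [0.3, -0.1, 0.4]
grip_width: 0.0602
```

Request:
{"fn": "play_rows", "kwargs": {
  "series": [
    [0.7, 0, 0, 0, 0, 0.036, 0],
    [0.7, 0, 0, 0, 0, 0.036, 0],
    [0.7, 0, 0, 0, 0, 0.032, 0],
    [0.7, 0, 0, 0, 0, 0, 0]
  ]
}}

```text
time: 25.42
position: [0.6395, -0.1173, 0.106]
tool_rot: [-0.363, 0.608, -0.607, 0.362]
ft_force: [0.1, 1.3, 0.0]
grip_width: 0.0608
```

```bash
python3 st.py; python3 plan.py .530 -.321 .08 -28.3;  python3 - <<'E'
from h import *
snap("scene","s18",290,140,120,120,6); snap("top","t18",190,110,230,160,3)
E
```

```text
t25.42 pos [ 0.6395 -0.1173  0.106 ] fix xy mm -232.2 -1.1 F fix -1.2 -0.6 0.0 phi -28.4 tilt [ 0.001 -0.002] w 0.0608
t25.42 pos [ 0.6395 -0.1173  0.106 ] phi -28.4 tilt [ 0.0008 -0.0022] F [0.1 1.3 0. ] w 0.0608 q1 -20.2 q6 8.2
turn -0.0004 shift [2.313e+00 2.600e-01 2.000e-03]
```

View pics/s18.png

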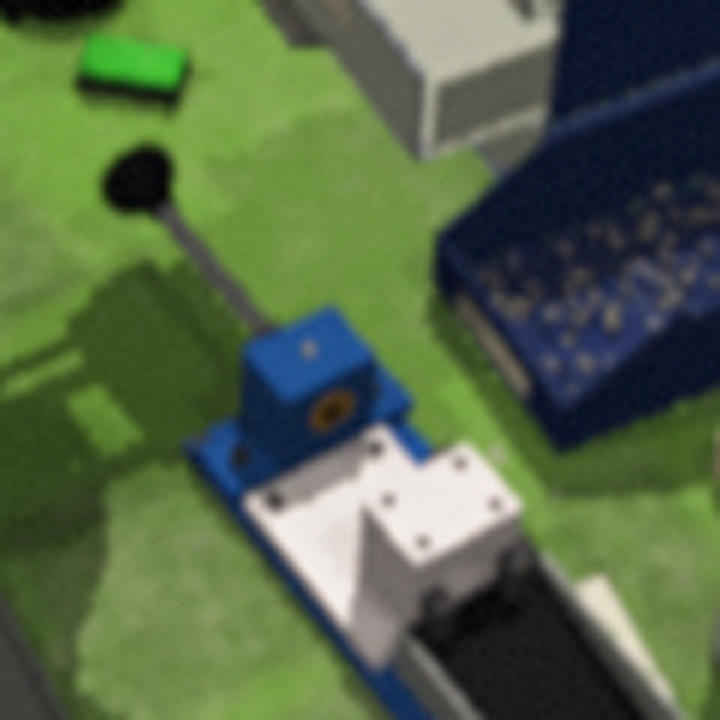

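View pics/t18.png

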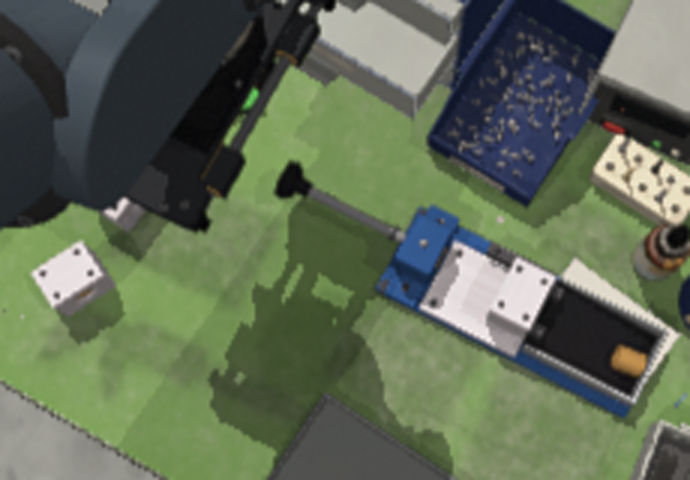

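Request:
{"fn": "play_rows", "kwargs": {
  "series": [
    [0.7, 0.255, 0, 0, 0, 0, 0],
    [0.7, 0.255, 0, 0, 0, 0, 0],
    [0.7, 0.255, 0, 0, 0, 0, 0],
    [0.7, 0.255, 0, 0, 0, 0, 0],
    [0.7, 0.255, 0, 0, 0, 0, 0],
    [0.7, 0.255, 0, 0, 0, 0, 0],
    [0.7, 0.255, 0, 0, 0, 0, 0],
    [0.7, 0.255, 0, 0, 0, 0, 0],
    [0.7, 0.255, 0, 0, 0, 0, 0],
    [0.7, 0, 0, 0, 0, 0, 0],
    [0.7, 0, 0, 0, 0, 0, 0]
  ]
}}

```text
time: 26.43
position: [0.5308, -0.3208, 0.1067]
tool_rot: [-0.362, 0.607, -0.607, 0.362]
ft_force: [-0.0, 0.3, -0.2]
grip_width: 0.0612
```

```bash
python3 st.py; python3 plan.py .5305 -.3212 .0355 -28.3
```

```text
t26.43 pos [ 0.5308 -0.3208  0.1067] fix xy mm -1.4 0.1 F fix -0.3 -0.2 -0.2 phi -28.4 tilt [-0.    -0.001] w 0.0612
t26.43 pos [ 0.5308 -0.3208  0.1067] phi -28.4 tilt [-0.0002 -0.0005] F [-0.   0.3 -0.2] w 0.0612 q1 -41.5 q6 -13.1
turn -0.0003 shift [ 0.005  0.712 -0.001]
```

Request:
{"fn": "play_rows", "kwargs": {
  "series": [
    [0.7, 0, 0.18, 0, 0, 0, 0],
    [0.7, 0, 0.18, 0, 0, 0, 0],
    [0.7, 0, 0.18, 0, 0, 0, 0],
    [0.7, 0, 0.17, 0, 0, 0, 0],
    [0.7, 0, 0, 0, 0, 0, 0],
    [0.3, 0, 0, 0, 0, 0, 0],
    [0.3, 0, 0, 0, 0, 0, 0],
    [0.3, 0, 0, 0, 0, 0, 0],
    [0.3, 0, 0, 0, 0, 0, 0],
    [0.3, 0, 0, 0, 0, 0, 0]
  ]
}}

```text
time: 27.27
position: [0.5317, -0.3196, 0.0372]
tool_rot: [0.363, -0.607, 0.607, -0.363]
ft_force: [-1.1, 1.8, 4.7]
grip_width: 0.0433
```

```bash
python3 st.py
```

```text
t27.27 pos [ 0.5317 -0.3196  0.0372] fix xy mm -2.9 0.3 F fix -1.0 -1.9 4.7 phi -28.3 tilt [-0.  0.] w 0.0433
```

Request:
{"fn": "play_rows", "kwargs": {
  "series": [
    [0.3, 0, -0.06, 0, 0, 0, 0],
    [0.3, 0, -0.12, 0, 0, 0, 0],
    [0.3, 0, -0.2, 0, 0, 0, 0],
    [0.3, 0, -0.2, 0, 0, 0, 0],
    [0.3, 0, 0, 0, 0, 0.016, 0],
    [0.3, 0, 0, 0, 0, 0.016, 0],
    [0.3, 0, 0, 0, 0, 0, 0]
  ]
}}

```text
time: 27.85
position: [0.532, -0.3202, 0.0954]
tool_rot: [0.331, -0.624, 0.625, -0.332]
ft_force: [-0.4, -0.7, -3.4]
grip_width: 0.0433
```

```bash
python3 plan.py .336 -.280 .06 -34
```

```text
t27.85 pos [ 0.532  -0.3202  0.0954] phi -34.1 tilt [0.0003 0.0021] F [-0.4 -0.7 -3.4] w 0.0433 q1 -41.3 q6 -7.3
turn -0.0005 shift [ 0.762  0.354 -1.85 ]
```

Request:
{"fn": "play_rows", "kwargs": {
  "series": [
    [0.3, 0.076, 0, -0.185, 0, 0, 0],
    [0.3, 0.076, 0, -0.185, 0, 0, 0],
    [0.3, 0.076, 0, -0.185, 0, 0, 0],
    [0.3, 0.076, 0, -0.185, 0, 0, 0],
    [0.3, 0.076, 0, -0.185, 0, 0, 0],
    [0.3, 0.076, 0, -0.185, 0, 0, 0],
    [0.3, 0.076, 0, -0.185, 0, 0, 0],
    [0.3, 0.076, 0, -0.185, 0, 0, 0],
    [0.3, 0.076, 0, -0.185, 0, 0, 0],
    [0.3, 0.076, 0, -0.185, 0, 0, 0],
    [0.3, 0, 0, 0, 0, 0, 0],
    [0.3, 0, 0.2, 0, 0, 0, 0]
  ]
}}

```text
time: 28.85
position: [0.3365, -0.2811, 0.0763]
tool_rot: [0.331, -0.622, 0.627, -0.332]
ft_force: [1.4, -0.9, -2.2]
grip_width: 0.0435
```

```bash
python3 plan.py .336 -.280 .0245 -34;  python3 - <<'E'
from h import *
snap("scene","s19",220,210,120,120,6); snap("top","t19",260,220,140,110,5)
E
```

```text
t28.85 pos [ 0.3365 -0.2811  0.0763] phi -34.1 tilt [0.0023 0.0065] F [ 1.4 -0.9 -2.2] w 0.0435 q1 -54.5 q6 -20.5
turn -0.0003 shift [-0.006  0.518 -0.01 ]
```

View pics/s19.png

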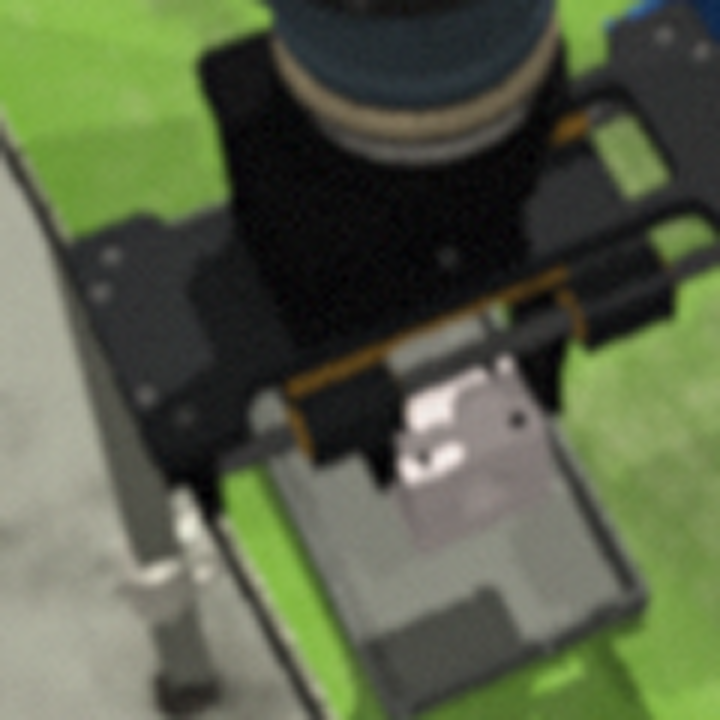

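Request:
{"fn": "play_rows", "kwargs": {
  "series": [
    [0.3, 0, 0.15, 0, 0, 0, 0],
    [0.3, 0, 0.15, 0, 0, 0, 0],
    [0.3, 0, 0.13, 0, 0, 0, 0],
    [0.3, 0, 0.05, 0, 0, 0, 0],
    [0.3, 0, 0.02, 0, 0, 0, 0],
    [0.3, 0, 0, 0, 0, 0, 0]
  ]
}}

```text
time: 29.45
position: [0.3362, -0.2795, 0.0245]
tool_rot: [0.332, -0.624, 0.625, -0.332]
ft_force: [0.1, -1.1, -3.5]
grip_width: 0.0434
```

Request:
{"fn": "play_rows", "kwargs": {
  "series": [
    [0.3, 0, 0.02, 0, 0, 0, 0],
    [0.3, 0, 0, 0, 0, 0, 0]
  ]
}}

```text
time: 29.62
position: [0.3363, -0.2797, 0.0241]
tool_rot: [0.332, -0.623, 0.625, -0.332]
ft_force: [-1.1, 1.9, 14.2]
grip_width: 0.0432
```

Request:
{"fn": "play_rows", "kwargs": {
  "series": [
    [0.3, 0, -0.015, 0, 0, 0, 0],
    [0.65, 0, 0, 0, 0, 0, 0],
    [0.65, 0, 0, 0, 0, 0, 0],
    [0.65, 0, 0, 0, 0, 0, 0],
    [0.65, 0, -0.1, 0, 0, 0, 0],
    [0.65, 0, -0.25, 0, 0, 0, 0],
    [0.65, 0, -0.25, 0, 0, 0, 0],
    [0.65, 0, -0.25, 0, 0, 0, 0],
    [0.65, -0.25, 0, 0, 0, 0, 0],
    [0.65, -0.25, 0, 0, 0, 0, 0],
    [0.65, -0.2, 0, 0, 0, 0, 0],
    [0.65, 0, 0, 0, 0, 0, 0]
  ]
}}

```text
time: 30.62
position: [0.3755, -0.2185, 0.1086]
tool_rot: [-0.333, 0.624, -0.624, 0.333]
ft_force: [0.1, -0.8, 0.6]
grip_width: 0.0567
```

```bash
python3 plan.py .550 .019 .11 -55;  python3 - <<'E'
from h import *
snap("scene","s20",200,100,160,150,5); snap("top","t20",170,110,220,210,3)
im=cv2.imread("pics/full_s20.png");cv2.imwrite("pics/s20b.png",cv2.resize(im[130:180,215:290],None,fx=9,fy=9,interpolation=cv2.INTER_CUBIC))
im=cv2.imread("pics/full_t20.png");cv2.imwrite("pics/t20b.png",cv2.resize(im[150:230,190:270],None,fx=8,fy=8,interpolation=cv2.INTER_CUBIC))
E
```

```text
t30.62 pos [ 0.3755 -0.2185  0.1086] phi -33.9 tilt [-0.0009 -0.001 ] F [ 0.1 -0.8  0.6] w 0.0567 q1 -45.0 q6 -11.2
turn 0.1174 shift [-2.792 -0.014 -0.945]
```

View pics/t20.png

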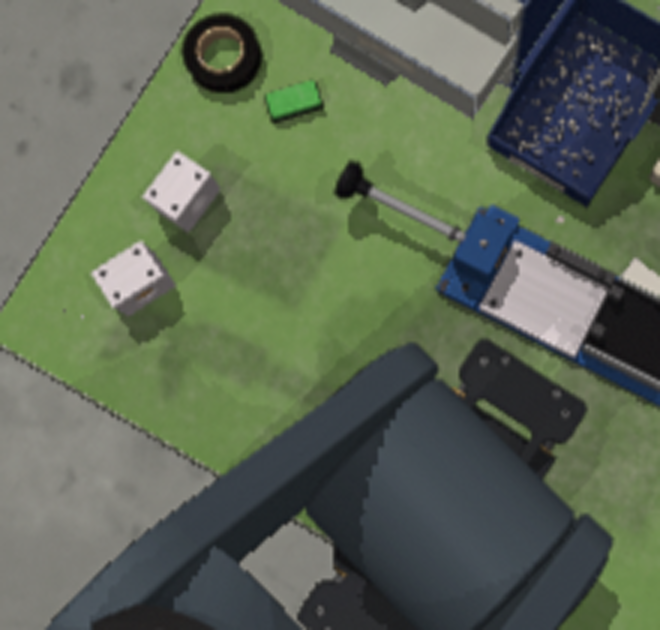

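View pics/s20b.png

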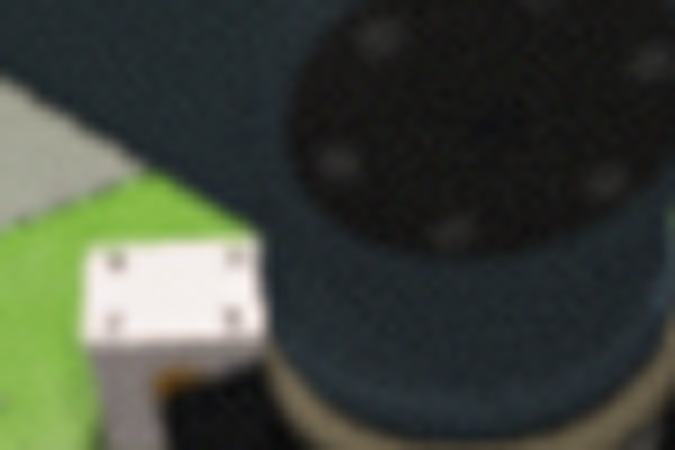

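View pics/t20b.png

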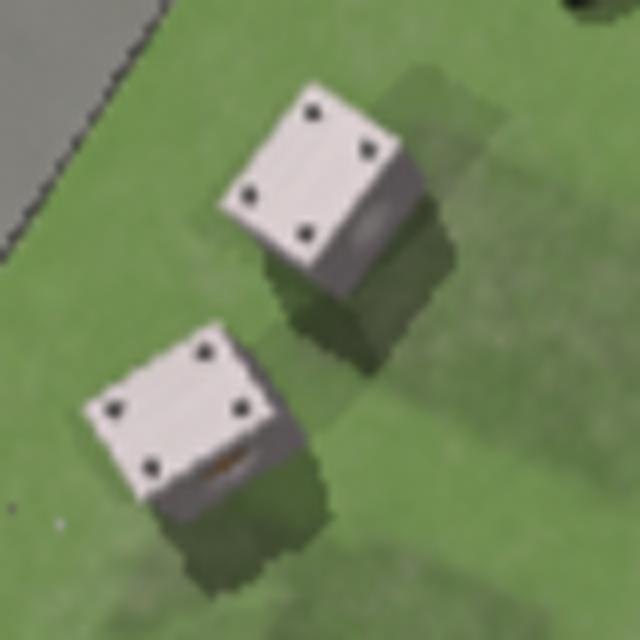

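Request:
{"fn": "play_rows", "kwargs": {
  "series": [
    [0.72, 0, 0, 0, 0, 0.0294, 0],
    [0.72, 0, 0, 0, 0, 0.0294, 0],
    [0.72, 0, 0, 0, 0, 0.0294, 0],
    [0.72, 0, 0, 0, 0, 0.0294, 0],
    [0.72, -0.28, 0, -0.094, 0, 0, 0],
    [0.72, -0.28, 0, -0.094, 0, 0, 0],
    [0.72, -0.28, 0, -0.094, 0, 0, 0],
    [0.72, -0.28, 0, -0.094, 0, 0, 0],
    [0.72, -0.28, 0, -0.094, 0, 0, 0],
    [0.72, -0.28, 0, -0.094, 0, 0, 0],
    [0.72, -0.28, 0, -0.094, 0, 0, 0],
    [0.72, -0.28, 0, -0.094, 0, 0, 0]
  ]
}}

```text
time: 31.72
position: [0.5167, -0.0317, 0.1081]
tool_rot: [0.211, -0.675, 0.675, -0.211]
ft_force: [0.8, 0.1, -0.8]
grip_width: 0.0625
```

Request:
{"fn": "play_rows", "kwargs": {
  "series": [
    [0.72, -0.28, 0, -0.094, 0, 0, 0],
    [0.72, -0.28, 0, -0.094, 0, 0, 0],
    [0.72, 0, 0, 0, 0, 0, 0],
    [0.72, 0, 0, 0, 0, 0, 0]
  ]
}}

```text
time: 32.05
position: [0.5519, 0.0157, 0.108]
tool_rot: [0.212, -0.674, 0.675, -0.212]
ft_force: [-0.8, 0.1, 0.1]
grip_width: 0.0625
```

```bash
python3 plan.py .5506 .0194 .027 -55;  python3 - <<'E'
from h import *
snap("scene","s21",200,100,110,110,6); snap("top","t21",290,220,110,110,6)
E
```

```text
t32.05 pos [0.5519 0.0157 0.108 ] phi -55.1 tilt [0.0003 0.0004] F [-0.8  0.1  0.1] w 0.0625 q1 -10.0 q6 45.2
turn -0.0006 shift [-0.01   0.81  -0.038]
```

View pics/s21.png

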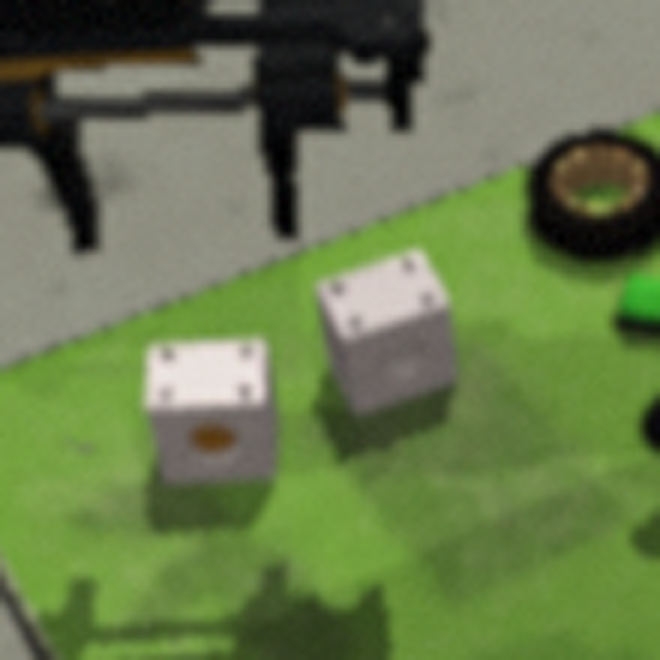

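View pics/t21.png

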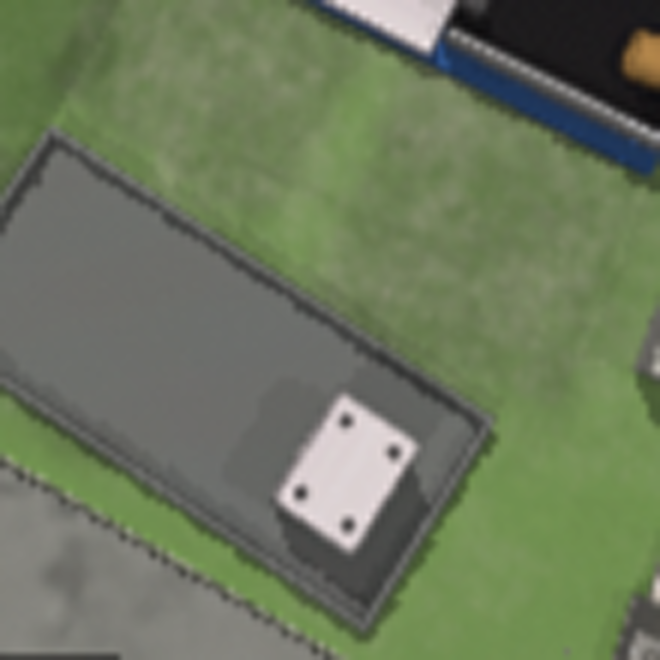

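Request:
{"fn": "play_rows", "kwargs": {
  "series": [
    [0.72, -0.01, 0.1, -0.038, 0, 0, 0],
    [0.72, 0, 0.15, 0, 0, 0, 0],
    [0.72, 0, 0.15, 0, 0, 0, 0],
    [0.72, 0, 0.15, 0, 0, 0, 0],
    [0.72, 0, 0.05, 0, 0, 0, 0],
    [0.72, 0, 0.05, 0, 0, 0, 0],
    [0.72, 0, 0.05, 0, 0, 0, 0],
    [0.72, 0, 0.05, 0, 0, 0, 0],
    [0.72, 0, 0, 0, 0, 0, 0]
  ]
}}

```text
time: 32.9
position: [0.5495, 0.0193, 0.0329]
tool_rot: [-0.212, 0.675, -0.675, 0.211]
ft_force: [0.6, -0.1, 0.4]
grip_width: 0.0628
```

```bash
python3 plan.py .5506 .0194 .027 -55;  python3 - <<'E'
from h import *
snap("scene","s22",200,100,110,110,6)
E
```

```text
t32.90 pos [0.5495 0.0193 0.0329] phi -55.2 tilt [ 0.0006 -0.0005] F [ 0.6 -0.1  0.4] w 0.0628 q1 -9.6 q6 45.6
turn -0.0013 shift [-0.009  0.059  0.005]
```

View pics/s22.png

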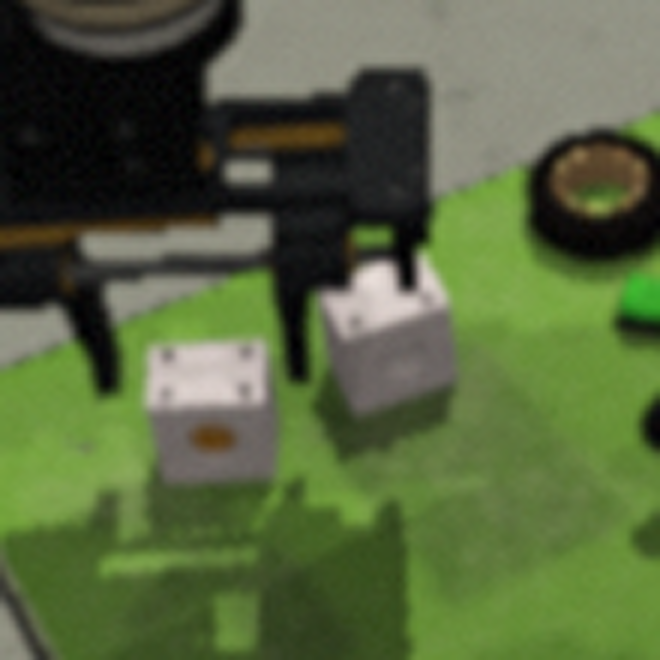

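Request:
{"fn": "play_rows", "kwargs": {
  "series": [
    [0.72, -0.009, 0.03, 0.005, 0, 0, 0],
    [0.72, 0, 0.03, 0, 0, 0, 0],
    [0.72, 0, 0, 0, 0, 0, 0],
    [0.3, 0, 0, 0, 0, 0, 0],
    [0.3, 0, 0, 0, 0, 0, 0],
    [0.3, 0, 0, 0, 0, 0, 0],
    [0.3, 0, 0, 0, 0, 0, 0],
    [0.3, 0, 0, 0, 0, 0, 0]
  ]
}}

```text
time: 33.62
position: [0.5509, 0.0197, 0.0276]
tool_rot: [-0.211, 0.675, -0.675, 0.211]
ft_force: [-0.2, 0.9, -0.2]
grip_width: 0.042
```

```bash
python3 plan.py .5506 .0194 .027 -55;
```

```text
t33.62 pos [0.5509 0.0197 0.0276] phi -55.2 tilt [-0.0001 -0.    ] F [-0.2  0.9 -0.2] w 0.0420 q1 -9.6 q6 45.6
turn -0.0011 shift [0.004 0.006 0.001]
```

Request:
{"fn": "play_rows", "kwargs": {
  "series": [
    [0.3, 0, -0.08, 0, 0, 0, 0],
    [0.3, 0, -0.12, 0, 0, 0, 0],
    [0.3, 0, -0.15, 0, 0, 0, 0],
    [0.3, 0, -0.15, 0, 0, 0, 0],
    [0.3, 0, -0.15, 0, 0, 0, 0],
    [0.3, 0, -0.1, 0, 0, -0.03, 0],
    [0.3, 0, 0, 0, 0, -0.03, 0],
    [0.3, 0, 0, 0, 0, -0.03, 0],
    [0.3, 0, 0, 0, 0, -0.03, 0],
    [0.3, 0, 0, 0, 0, -0.029, 0],
    [0.3, 0, 0, 0, 0, 0, 0]
  ]
}}

```text
time: 34.53
position: [0.5504, 0.0196, 0.1026]
tool_rot: [-0.363, 0.607, -0.607, 0.362]
ft_force: [1.0, 0.2, -2.9]
grip_width: 0.0426
```

```bash
python3 plan.py .5285 -.312 .1036 -28.4; python3 - <<'E'
from h import *
snap("scene","s23",180,60,160,140,5)
E
```

```text
t34.53 pos [0.5504 0.0196 0.1026] phi -28.3 tilt [ 0.0003 -0.0007] F [ 1.   0.2 -2.9] w 0.0426 q1 -9.6 q6 18.7
turn 0.0006 shift [ 3.021 -0.01   1.385]
```

View pics/s23.png

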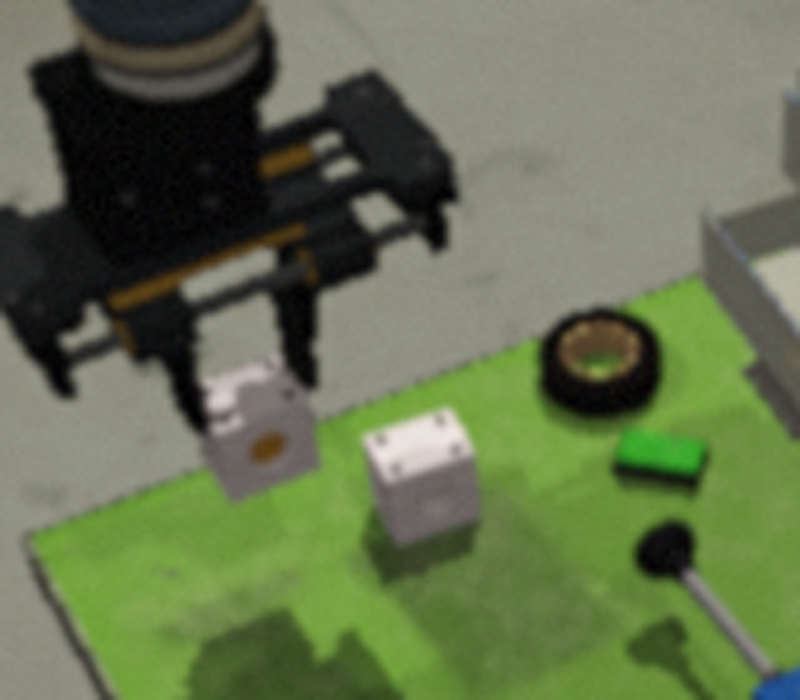

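Request:
{"fn": "play_rows", "kwargs": {
  "series": [
    [0.3, 0.251, 0, 0.114, 0, 0, 0],
    [0.3, 0.251, 0, 0.114, 0, 0, 0],
    [0.3, 0.251, 0, 0.114, 0, 0, 0],
    [0.3, 0.251, 0, 0.114, 0, 0, 0],
    [0.3, 0.251, 0, 0.114, 0, 0, 0],
    [0.3, 0.251, 0, 0.114, 0, 0, 0],
    [0.3, 0.251, 0, 0.114, 0, 0, 0],
    [0.3, 0.251, 0, 0.114, 0, 0, 0],
    [0.3, 0.251, 0, 0.114, 0, 0, 0],
    [0.3, 0.251, 0, 0.114, 0, 0, 0],
    [0.3, 0.251, 0, 0.114, 0, 0, 0],
    [0.3, 0.251, 0, 0.114, 0, 0, 0]
  ]
}}

```text
time: 35.58
position: [0.5275, -0.3116, 0.1024]
tool_rot: [-0.361, 0.608, -0.608, 0.361]
ft_force: [0.1, -0.0, -2.5]
grip_width: 0.0422
```

Request:
{"fn": "play_rows", "kwargs": {
  "series": [
    [0.3, 0, 0, 0, 0, 0, 0],
    [0.3, 0, 0, 0, 0, 0, 0]
  ]
}}

```text
time: 35.75
position: [0.5277, -0.3121, 0.1023]
tool_rot: [0.361, -0.608, 0.608, -0.361]
ft_force: [-0.9, 0.6, -3.5]
grip_width: 0.0421
```

```bash
python3 st.py; python3 plan.py .5273 -.3103 .0436 -28.4
```

```text
t35.75 pos [ 0.5277 -0.3121  0.1023] fix xy mm -7.6 -6.7 F fix -0.1 -1.0 -3.5 phi -28.7 tilt [-0.  0.] w 0.0421
t35.75 pos [ 0.5277 -0.3121  0.1023] phi -28.7 tilt [-0.0001  0.0003] F [-0.9  0.6 -3.5] w 0.0421 q1 -41.0 q6 -12.4
turn -0.0015 shift [-0.014  0.587 -0.012]
```

Request:
{"fn": "play_rows", "kwargs": {
  "series": [
    [0.3, -0.014, 0.1, -0.012, 0, -0.0015, 0],
    [0.3, 0, 0.15, 0, 0, 0, 0],
    [0.3, 0, 0.15, 0, 0, 0, 0],
    [0.3, 0, 0.1, 0, 0, 0, 0],
    [0.3, 0, 0.05, 0, 0, 0, 0],
    [0.3, 0, 0.02, 0, 0, 0, 0],
    [0.3, 0, 0.01, 0, 0, 0, 0],
    [0.3, 0, 0, 0, 0, 0, 0]
  ]
}}

```text
time: 36.42
position: [0.528, -0.3085, 0.0447]
tool_rot: [0.364, -0.606, 0.607, -0.364]
ft_force: [-0.3, 0.8, -2.6]
grip_width: 0.0426
```

Request:
{"fn": "play_rows", "kwargs": {
  "series": [
    [0.3, 0, 0.01, 0, 0, 0, 0],
    [0.3, 0, 0, 0, 0, 0, 0]
  ]
}}

```text
time: 36.58
position: [0.528, -0.3089, 0.044]
tool_rot: [0.363, -0.606, 0.607, -0.364]
ft_force: [0.4, -0.2, -2.7]
grip_width: 0.0424
```

```bash
python3 st.py
```

```text
t36.58 pos [ 0.528  -0.3089  0.044 ] fix xy mm -10.6 -8.0 F fix -0.1 0.5 -2.7 phi -28.1 tilt [0.    0.001] w 0.0424
```

Request:
{"fn": "play_rows", "kwargs": {
  "series": [
    [0.3, 0.02, 0.002, 0, 0, 0.001, 0],
    [0.3, 0.02, 0, 0, 0, 0, 0],
    [0.3, 0.02, 0, 0, 0, 0, 0],
    [0.3, 0.02, 0, 0, 0, 0, 0],
    [0.3, 0.01, 0, 0, 0, 0, 0],
    [0.3, 0, 0, 0, 0, 0, 0]
  ]
}}

```text
time: 37.08
position: [0.5237, -0.3166, 0.0438]
tool_rot: [0.362, -0.607, 0.607, -0.363]
ft_force: [1.4, 3.0, 2.2]
grip_width: 0.0424
```

```bash
python3 st.py
```

```text
t37.08 pos [ 0.5237 -0.3166  0.0438] fix xy mm -1.7 -8.1 F fix -3.3 -0.3 2.2 phi -28.3 tilt [-0.001  0.001] w 0.0424
```

Request:
{"fn": "play_rows", "kwargs": {
  "series": [
    [0.3, 0.01, 0, 0, 0, 0, 0],
    [0.3, 0.01, 0, 0, 0, 0, 0],
    [0.3, 0, 0, 0, 0, 0, 0]
  ]
}}

```text
time: 37.33
position: [0.5231, -0.3176, 0.0441]
tool_rot: [-0.362, 0.607, -0.607, 0.363]
ft_force: [2.0, 4.5, 5.2]
grip_width: 0.0425
```

```bash
python3 st.py
```

```text
t37.33 pos [ 0.5231 -0.3176  0.0441] fix xy mm -0.6 -8.1 F fix -4.9 -0.4 5.2 phi -28.3 tilt [-0.002  0.001] w 0.0425
```

Request:
{"fn": "play_rows", "kwargs": {
  "series": [
    [0.3, 0.01, -0.01, 0, 0, 0, 0],
    [0.3, 0.01, 0, 0, 0, 0, 0],
    [0.3, 0, 0, 0, 0, 0, 0]
  ]
}}

```text
time: 37.58
position: [0.522, -0.319, 0.0443]
tool_rot: [-0.362, 0.608, -0.607, 0.363]
ft_force: [4.1, 6.1, 2.0]
grip_width: 0.0428
```

```bash
python3 st.py
```

```text
t37.58 pos [ 0.522  -0.319   0.0443] fix xy mm 1.2 -8.4 F fix -7.3 0.7 2.0 phi -28.3 tilt [-0.002  0.   ] w 0.0428
```

```bash
python3 - <<'E'
from h import *
snap("scene","s24",310,180,90,90,8); 
E
```

```text
(no output)
```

View pics/s24.png

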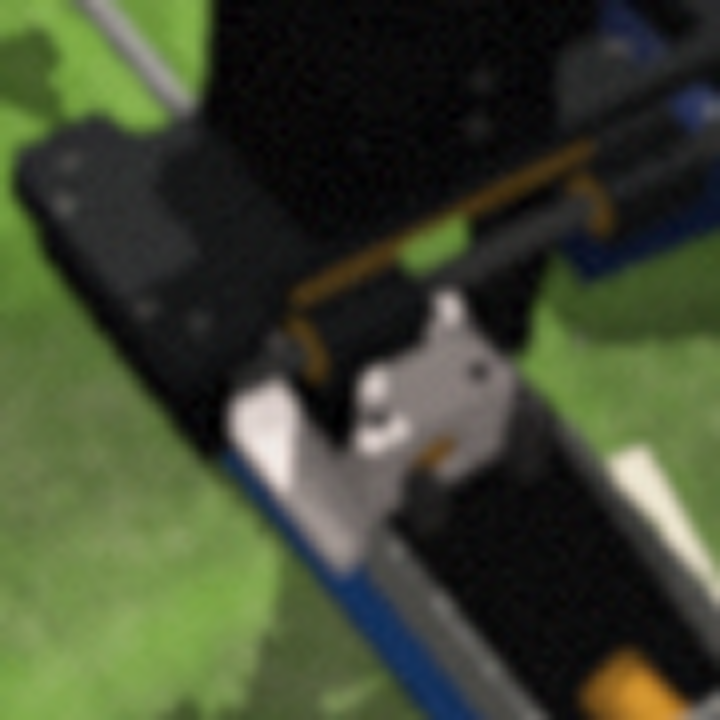

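Request:
{"fn": "play_rows", "kwargs": {
  "series": [
    [0.3, -0.02, 0, 0, 0, 0, 0],
    [0.3, 0, 0, 0.02, 0, 0, 0],
    [0.3, 0, 0, 0.02, 0, 0, 0],
    [0.3, 0, 0, 0.02, 0, 0, 0],
    [0.3, 0, 0, 0.01, 0, 0, 0],
    [0.3, 0, 0, 0, 0, 0, 0]
  ]
}}

```text
time: 38.13
position: [0.5267, -0.32, 0.0439]
tool_rot: [-0.363, 0.609, -0.605, 0.362]
ft_force: [-1.9, 5.3, 3.3]
grip_width: 0.0427
```

```bash
python3 st.py
```

```text
t38.13 pos [ 0.5267 -0.32    0.0439] fix xy mm -0.2 -3.9 F fix -3.8 -4.2 3.3 phi -28.3 tilt [-0.001 -0.006] w 0.0427
```

Request:
{"fn": "play_rows", "kwargs": {
  "series": [
    [0.3, 0, 0, 0.01, 0, 0, 0],
    [0.3, 0, 0, 0.01, 0, 0, 0],
    [0.3, 0, 0, 0, 0, 0, 0]
  ]
}}

```text
time: 38.38
position: [0.5282, -0.3209, 0.0439]
tool_rot: [-0.363, 0.609, -0.605, 0.362]
ft_force: [-2.1, 5.3, 4.4]
grip_width: 0.0429
```

```bash
python3 st.py
```

```text
t38.38 pos [ 0.5282 -0.3209  0.0439] fix xy mm -0.2 -2.1 F fix -3.7 -4.3 4.4 phi -28.3 tilt [-0.001 -0.006] w 0.0429
```

Request:
{"fn": "play_rows", "kwargs": {
  "series": [
    [0.3, 0, -0.004, 0.01, 0, 0, 0],
    [0.3, 0, 0, 0.01, 0, 0, 0],
    [0.3, 0, 0, 0.01, 0, 0, 0],
    [0.3, 0, 0, 0, 0, 0, 0]
  ]
}}

```text
time: 38.72
position: [0.5304, -0.3224, 0.0441]
tool_rot: [-0.364, 0.609, -0.605, 0.362]
ft_force: [-3.5, 4.9, 4.0]
grip_width: 0.0423
```

```bash
python3 st.py
```

```text
t38.72 pos [ 0.5304 -0.3224  0.0441] fix xy mm 0.2 0.5 F fix -2.7 -5.4 4.0 phi -28.3 tilt [-0.001 -0.007] w 0.0423
```

Request:
{"fn": "play_rows", "kwargs": {
  "series": [
    [0.3, 0, 0, 0.01, 0, 0, 0],
    [0.3, 0, 0, 0.01, 0, 0, 0],
    [0.3, 0, 0, 0, 0, 0, 0]
  ]
}}

```text
time: 38.97
position: [0.5306, -0.3224, 0.0441]
tool_rot: [-0.365, 0.61, -0.603, 0.361]
ft_force: [-7.2, 6.0, 5.2]
grip_width: 0.0422
```

```bash
python3 st.py
```

```text
t38.97 pos [ 0.5306 -0.3224  0.0441] fix xy mm 0.0 0.7 F fix -1.9 -9.2 5.2 phi -28.2 tilt [-0.001 -0.011] w 0.0422
```

Request:
{"fn": "play_rows", "kwargs": {
  "series": [
    [0.3, 0.015, 0, -0.01, 0, 0, 0],
    [0.3, 0.015, 0, 0, 0, 0, 0],
    [0.3, 0, 0, 0, 0, 0, 0]
  ]
}}

```text
time: 39.22
position: [0.5301, -0.323, 0.0442]
tool_rot: [-0.363, 0.611, -0.604, 0.362]
ft_force: [-1.8, 10.6, 6.5]
grip_width: 0.0423
```

```bash
python3 st.py
```

```text
t39.22 pos [ 0.5301 -0.323   0.0442] fix xy mm 0.8 0.6 F fix -8.5 -6.6 6.5 phi -28.3 tilt [-0.005 -0.009] w 0.0423
```

Request:
{"fn": "play_rows", "kwargs": {
  "series": [
    [0.3, -0.012, 0.0, -0.015, 0, 0, 0],
    [0.3, 0, 0, 0, 0, 0, 0],
    [0.65, 0, 0, 0, 0, 0, 0],
    [0.65, 0, 0, 0, 0, 0, 0],
    [0.65, 0, 0, 0, 0, 0, 0],
    [0.65, 0, 0, 0, 0, 0, 0],
    [0.65, 0, -0.1, 0, 0, 0, 0],
    [0.65, 0, -0.2, 0, 0, 0, 0],
    [0.65, 0, -0.2, 0, 0, 0, 0],
    [0.65, 0, -0.2, 0, 0, 0, 0],
    [0.65, 0, 0, 0, 0, 0, 0]
  ]
}}

```text
time: 40.13
position: [0.5346, -0.3284, 0.1198]
tool_rot: [0.362, -0.603, 0.611, -0.364]
ft_force: [0.9, -1.1, 0.0]
grip_width: 0.0566
```

Request:
{"fn": "play_rows", "kwargs": {
  "series": [
    [0, -0.3, 0, 0, 0, 0, 0],
    [0, -0.3, 0, 0, 0, 0, 0],
    [0, -0.3, 0, 0, 0, 0, 0],
    [0, -0.3, 0, 0, 0, 0, 0],
    [0, -0.3, 0, 0, 0, 0, 0],
    [0, -0.3, 0, 0, 0, 0, 0],
    [0, -0.25, 0, 0, 0, 0, 0],
    [0, -0.25, 0, 0, 0, 0, 0],
    [0, 0, 0, 0, 0, 0, 0]
  ]
}}

```text
time: 40.88
position: [0.6428, -0.1187, 0.1145]
tool_rot: [0.363, -0.606, 0.606, -0.365]
ft_force: [-0.0, 0.2, -0.5]
grip_width: 0.005
```

```bash
python3 st.py; python3 - <<'E'
from h import *
snap("scene","s25",310,170,90,90,8); snap("top","t25",310,160,110,90,7)
E
```

```text
t40.88 pos [ 0.6428 -0.1187  0.1145] fix xy mm -232.5 2.6 F fix -0.1 -0.1 -0.5 phi -28.1 tilt [-0.002  0.001] w 0.0050
```

View pics/s25.png

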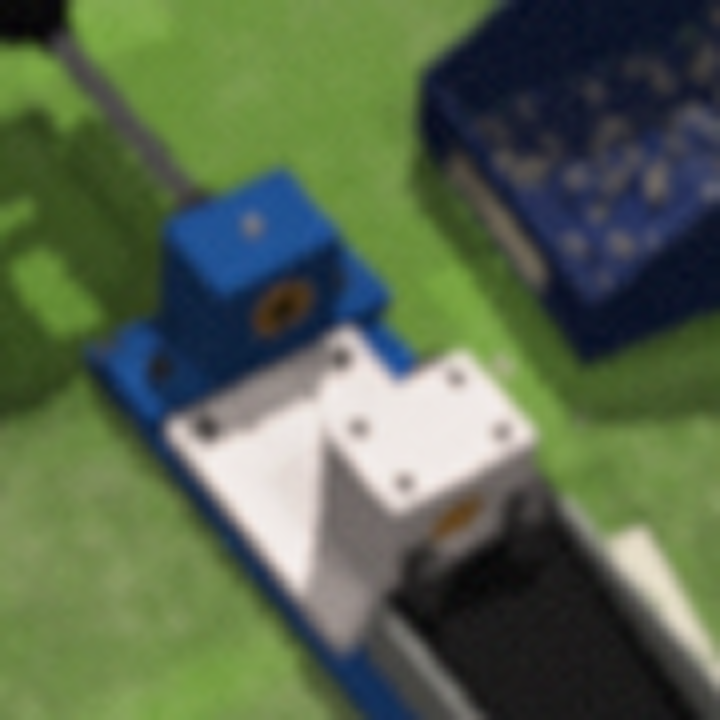

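View pics/t25.png

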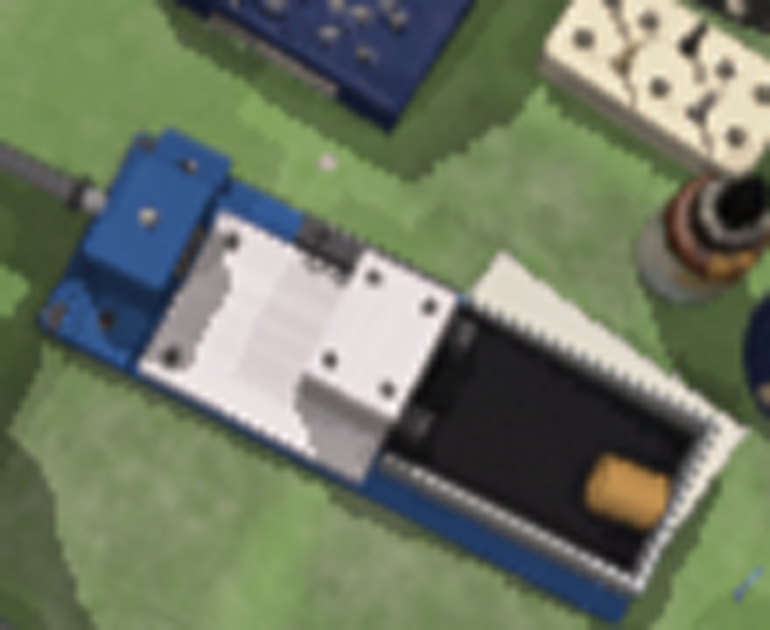

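Request:
{"fn": "play_rows", "kwargs": {
  "series": [
    [0, 0, 0, 0, 0, -0.036, 0],
    [0, 0, 0, 0, 0, -0.036, 0],
    [0, 0, 0, 0, 0, -0.036, 0],
    [0, 0, 0, 0, 0, -0.036, 0],
    [0, 0, 0, 0, 0, -0.036, 0],
    [0, 0, 0, 0, 0, -0.036, 0],
    [0, 0, 0, 0, 0, -0.036, 0],
    [0, 0, 0, 0, 0, -0.036, 0],
    [0, 0, 0, 0, 0, -0.036, 0],
    [0, 0, 0, 0, 0, -0.036, 0],
    [0, 0, 0, 0, 0, -0.036, 0],
    [0, 0, 0, 0, 0, -0.036, 0]
  ]
}}

```text
time: 41.98
position: [0.6401, -0.1248, 0.1145]
tool_rot: [0.664, -0.244, 0.244, -0.664]
ft_force: [-0.4, -1.3, -0.3]
grip_width: 0.0002
```

Request:
{"fn": "play_rows", "kwargs": {
  "series": [
    [0, 0, 0, 0, 0, -0.036, 0],
    [0, 0, 0, 0, 0, -0.03, 0],
    [0, 0, 0, 0, 0, 0, 0]
  ]
}}

```text
time: 42.23
position: [0.6401, -0.1247, 0.1145]
tool_rot: [0.685, -0.175, 0.175, -0.685]
ft_force: [-0.6, 0.2, -0.2]
grip_width: 0.0006
```

```bash
python3 st.py; python3 plan.py .6415 -.1160 .017 61.6
```

```text
t42.23 pos [ 0.6401 -0.1247  0.1145] fix xy mm -225.9 3.0 F fix 0.1 -0.6 -0.2 phi 61.3 tilt [-0.    -0.001] w 0.0006
t42.23 pos [ 0.6401 -0.1247  0.1145] phi 61.3 tilt [-0.     -0.0007] F [-0.6  0.2 -0.2] w 0.0006 q1 -20.8 q6 -82.1
turn -0.0016 shift [-0.029  0.975  0.083]
```

Request:
{"fn": "play_rows", "kwargs": {
  "series": [
    [0, -0.03, 0, 0.09, 0, -0.0015, 0],
    [0, 0, 0.2, 0, 0, 0, 0],
    [0, 0, 0.2, 0, 0, 0, 0],
    [0, 0, 0.2, 0, 0, 0, 0],
    [0, 0, 0.2, 0, 0, 0, 0],
    [0, 0, 0.12, 0, 0, 0, 0],
    [0, 0, 0.05, 0, 0, 0, 0],
    [0, 0, 0, 0, 0, 0, 0]
  ]
}}

```text
time: 42.9
position: [0.6416, -0.1133, 0.0164]
tool_rot: [-0.685, 0.175, -0.173, 0.686]
ft_force: [0.2, 0.0, 0.9]
grip_width: 0.0002
```

```bash
python3 st.py
```

```text
t42.90 pos [ 0.6416 -0.1133  0.0164] fix xy mm -236.7 -1.2 F fix -0.1 0.2 0.9 phi 61.5 tilt [-0.002 -0.   ] w 0.0002
```

Request:
{"fn": "play_rows", "kwargs": {
  "series": [
    [0, 0.01, 0, -0.08, 0, 0, 0],
    [0, 0, 0, -0.08, 0, 0, 0],
    [0, 0, 0, -0.08, 0, 0, 0],
    [0, 0, 0, -0.08, 0, 0, 0],
    [0, 0, 0, -0.08, 0, 0, 0],
    [0, 0, 0, -0.08, 0, 0, 0],
    [0, 0, 0, -0.08, 0, 0, 0],
    [0, 0, 0, -0.08, 0, 0, 0],
    [0, 0, 0, -0.08, 0, 0, 0],
    [0, 0, 0, -0.06, 0, 0, 0],
    [0, 0, 0, 0, 0, 0, 0]
  ]
}}

```text
time: 43.82
position: [0.606, -0.1841, 0.0178]
tool_rot: [0.686, -0.174, 0.174, -0.685]
ft_force: [3.0, 2.9, 1.9]
grip_width: 0.0004
```

```bash
python3 st.py
```

```text
t43.82 pos [ 0.606  -0.1841  0.0178] fix xy mm -157.4 1.3 F fix -4.0 1.2 1.9 phi 61.5 tilt [ 0.001 -0.   ] w 0.0004
```

Request:
{"fn": "play_rows", "kwargs": {
  "series": [
    [0, 0, 0, -0.04, 0, 0, 0],
    [0, 0, 0, -0.04, 0, 0, 0],
    [0, 0, 0, -0.03, 0, 0, 0],
    [0, 0, 0, 0, 0, 0, 0]
  ]
}}

```text
time: 44.15
position: [0.6027, -0.1903, 0.0178]
tool_rot: [-0.684, 0.173, -0.175, 0.687]
ft_force: [7.3, 6.8, 2.5]
grip_width: 0.0005
```

```bash
python3 st.py
```

```text
t44.15 pos [ 0.6027 -0.1903  0.0178] fix xy mm -150.4 1.3 F fix -9.5 3.1 2.5 phi 61.5 tilt [0.002 0.004] w 0.0005
```

Request:
{"fn": "play_rows", "kwargs": {
  "series": [
    [0, 0, 0, -0.04, 0, 0, 0],
    [0, 0, 0, -0.04, 0, 0, 0],
    [0, 0, 0, -0.04, 0, 0, 0],
    [0, 0, 0, -0.03, 0, 0, 0],
    [0, 0, 0, 0, 0, 0, 0]
  ]
}}

```text
time: 44.57
position: [0.5951, -0.2045, 0.0178]
tool_rot: [-0.685, 0.173, -0.174, 0.686]
ft_force: [6.6, 5.0, 2.6]
grip_width: 0.0003
```

```bash
python3 st.py
```

```text
t44.57 pos [ 0.5951 -0.2045  0.0178] fix xy mm -134.4 1.4 F fix -7.5 3.4 2.6 phi 61.6 tilt [0.002 0.002] w 0.0003
```

Request:
{"fn": "play_rows", "kwargs": {
  "series": [
    [0, 0, 0, -0.04, 0, 0, 0],
    [0, 0, 0, -0.04, 0, 0, 0],
    [0, 0, 0, -0.04, 0, 0, 0],
    [0, 0, 0, 0, 0, 0, 0]
  ]
}}

```text
time: 44.9
position: [0.589, -0.2159, 0.0178]
tool_rot: [-0.685, 0.173, -0.174, 0.686]
ft_force: [5.1, 3.5, 2.7]
grip_width: 0.0006
```

```bash
python3 st.py
```

```text
t44.90 pos [ 0.589  -0.2159  0.0178] fix xy mm -121.3 1.4 F fix -5.5 2.8 2.7 phi 61.6 tilt [0.001 0.001] w 0.0006
```

Request:
{"fn": "play_rows", "kwargs": {
  "series": [
    [0, 0, 0, -0.03, 0, 0, 0],
    [0, 0, 0, -0.02, 0, 0, 0],
    [0, 0, 0, -0.01, 0, 0, 0],
    [0, 0, 0, 0, 0, 0, 0]
  ]
}}

```text
time: 45.23
position: [0.5889, -0.2162, 0.0179]
tool_rot: [-0.682, 0.173, -0.176, 0.688]
ft_force: [14.5, 16.7, 3.1]
grip_width: 0.0004
```

```bash
python3 st.py; python3 - <<'E'
from h import *
snap("scene","s26",310,170,110,110,6)
E
```

```text
t45.23 pos [ 0.5889 -0.2162  0.0179] fix xy mm -121.1 1.4 F fix -21.6 4.8 3.1 phi 61.5 tilt [0.002 0.009] w 0.0004
```

View pics/s26.png

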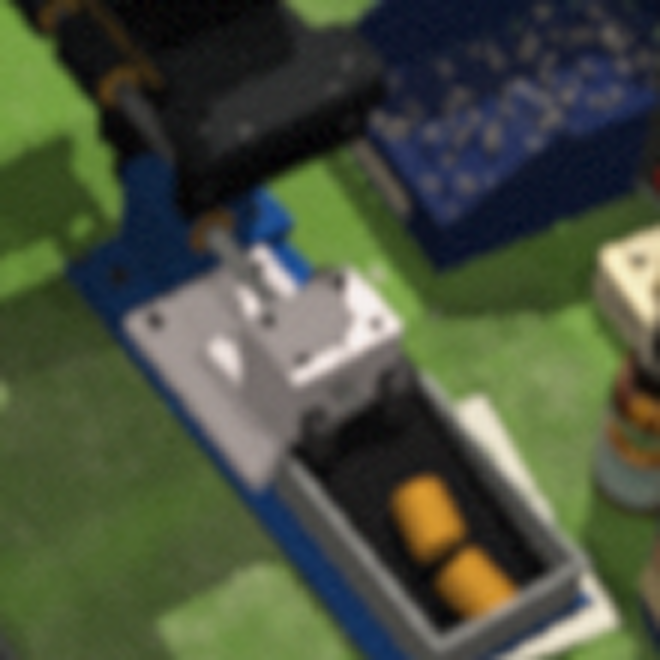

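Second bush is out. Retreat, turn, go back for the block.

Request:
{"fn": "play_rows", "kwargs": {
  "series": [
    [0, 0, 0, 0.1, 0, 0, 0],
    [0, 0, 0, 0.15, 0, 0, 0],
    [0, 0, 0, 0.15, 0, 0, 0],
    [0, 0, 0, 0.15, 0, 0, 0],
    [0, 0, 0, 0.15, 0, 0, 0],
    [0, 0, 0, 0.15, 0, 0, 0],
    [0, 0, 0, 0.15, 0, 0, 0],
    [0, 0, 0, 0.2, 0, 0, 0],
    [0, 0, -0.2, 0, 0, 0, 0],
    [0, 0, -0.3, 0, 0, 0, 0],
    [0, 0, -0.3, 0, 0, 0, 0],
    [0.7, 0, -0.1, 0, 0, 0, 0]
  ]
}}

```text
time: 46.28
position: [0.6445, -0.1156, 0.1114]
tool_rot: [0.686, -0.171, 0.175, -0.685]
ft_force: [1.1, 0.4, -0.2]
grip_width: 0.0025
```

Request:
{"fn": "play_rows", "kwargs": {
  "series": [
    [0.7, 0, 0, 0, 0, 0.036, 0],
    [0.7, 0, 0, 0, 0, 0.036, 0],
    [0.7, 0, 0, 0, 0, 0.036, 0],
    [0.7, 0, 0, 0, 0, 0.036, 0],
    [0.7, 0, 0, 0, 0, 0.036, 0],
    [0.7, 0, 0, 0, 0, 0.036, 0],
    [0.7, 0, 0, 0, 0, 0.036, 0],
    [0.7, 0, 0, 0, 0, 0.036, 0],
    [0.7, 0, 0, 0, 0, 0.036, 0],
    [0.7, 0, 0, 0, 0, 0.036, 0],
    [0.7, 0, 0, 0, 0, 0.036, 0]
  ]
}}

```text
time: 47.2
position: [0.6414, -0.1152, 0.1065]
tool_rot: [-0.455, 0.542, -0.541, 0.454]
ft_force: [0.3, -1.0, -0.7]
grip_width: 0.06
```

Request:
{"fn": "play_rows", "kwargs": {
  "series": [
    [0.7, 0, 0, 0, 0, 0.036, 0],
    [0.7, 0, 0, 0, 0, 0.036, 0],
    [0.7, 0, 0, 0, 0, 0.032, 0],
    [0.7, 0, 0, 0, 0, 0, 0]
  ]
}}

```text
time: 47.53
position: [0.6415, -0.1153, 0.1066]
tool_rot: [-0.362, 0.608, -0.607, 0.361]
ft_force: [-0.7, 0.6, 0.1]
grip_width: 0.0613
```

```bash
python3 st.py; python3 plan.py .5305 -.3223 .106 -28.3
```

```text
t47.53 pos [ 0.6415 -0.1153  0.1066] fix xy mm -234.9 -0.3 F fix -0.2 -0.9 0.1 phi -28.5 tilt [ 0.001 -0.002] w 0.0613
t47.53 pos [ 0.6415 -0.1153  0.1066] phi -28.5 tilt [ 0.0008 -0.0024] F [-0.7  0.6  0.1] w 0.0613 q1 -20.0 q6 8.5
turn -0.0010 shift [2.349 0.006 0.004]
```

Request:
{"fn": "play_rows", "kwargs": {
  "series": [
    [0.7, 0.26, 0, 0, 0, -0.001, 0],
    [0.7, 0.26, 0, 0, 0, 0, 0],
    [0.7, 0.26, 0, 0, 0, 0, 0],
    [0.7, 0.26, 0, 0, 0, 0, 0],
    [0.7, 0.26, 0, 0, 0, 0, 0],
    [0.7, 0.26, 0, 0, 0, 0, 0],
    [0.7, 0.26, 0, 0, 0, 0, 0],
    [0.7, 0.26, 0, 0, 0, 0, 0],
    [0.7, 0.26, 0, 0, 0, 0, 0],
    [0.7, 0, 0, 0, 0, 0, 0],
    [0.7, 0, 0, 0, 0, 0, 0]
  ]
}}

```text
time: 48.45
position: [0.5307, -0.3228, 0.1071]
tool_rot: [-0.363, 0.607, -0.606, 0.363]
ft_force: [1.0, 0.4, -0.2]
grip_width: 0.0612
```

```bash
python3 st.py; python3 plan.py .5305 -.3223 .043 -28.3
```

```text
t48.45 pos [ 0.5307 -0.3228  0.1071] fix xy mm 0.3 1.0 F fix -0.8 0.7 -0.2 phi -28.3 tilt [-0.    -0.001] w 0.0612
t48.45 pos [ 0.5307 -0.3228  0.1071] phi -28.3 tilt [-0.0003 -0.0013] F [ 1.   0.4 -0.2] w 0.0612 q1 -41.6 q6 -13.3
turn 0.0002 shift [-0.003  0.641 -0.004]
```

Request:
{"fn": "play_rows", "kwargs": {
  "series": [
    [0.7, 0, 0.17, 0, 0, 0, 0],
    [0.7, 0, 0.17, 0, 0, 0, 0],
    [0.7, 0, 0.17, 0, 0, 0, 0],
    [0.7, 0, 0.13, 0, 0, 0, 0],
    [0.7, 0, 0, 0, 0, 0, 0],
    [0.3, 0, 0, 0, 0, 0, 0],
    [0.3, 0, 0, 0, 0, 0, 0],
    [0.3, 0, 0, 0, 0, 0, 0],
    [0.3, 0, 0, 0, 0, 0, 0],
    [0.3, 0, 0, 0, 0, 0, 0]
  ]
}}

```text
time: 49.28
position: [0.5309, -0.3213, 0.0445]
tool_rot: [-0.363, 0.607, -0.606, 0.363]
ft_force: [-3.2, 1.7, 5.0]
grip_width: 0.0419
```

```bash
python3 st.py
```

```text
t49.28 pos [ 0.5309 -0.3213  0.0445] fix xy mm -1.1 0.4 F fix 0.1 -3.6 5.0 phi -28.2 tilt [-0.    -0.002] w 0.0419
```

Request:
{"fn": "play_rows", "kwargs": {
  "series": [
    [0.3, 0, -0.06, 0, 0, 0, 0],
    [0.3, 0, -0.12, 0, 0, 0, 0],
    [0.3, 0, -0.2, 0, 0, 0, 0],
    [0.3, 0, -0.2, 0, 0, 0, 0],
    [0.3, 0, 0, 0, 0, 0.016, 0],
    [0.3, 0, 0, 0, 0, 0.016, 0],
    [0.3, 0, 0, 0, 0, 0, 0]
  ]
}}

```text
time: 49.87
position: [0.5327, -0.3228, 0.1034]
tool_rot: [0.331, -0.623, 0.626, -0.332]
ft_force: [-0.8, -0.1, -2.2]
grip_width: 0.0412
```

```bash
python3 plan.py .370 -.2305 .08 -34
```

```text
t49.87 pos [ 0.5327 -0.3228  0.1034] phi -34.0 tilt [0.0003 0.0039] F [-0.8 -0.1 -2.2] w 0.0412 q1 -41.5 q6 -7.5
turn -0.0002 shift [ 0.145  0.234 -1.865]
```

Request:
{"fn": "play_rows", "kwargs": {
  "series": [
    [0.3, 0.015, 0, -0.187, 0, 0, 0],
    [0.3, 0.015, 0, -0.187, 0, 0, 0],
    [0.3, 0.015, 0, -0.187, 0, 0, 0],
    [0.3, 0.015, 0, -0.187, 0, 0, 0],
    [0.3, 0.015, 0, -0.187, 0, 0, 0],
    [0.3, 0.015, 0, -0.187, 0, 0, 0],
    [0.3, 0.015, 0, -0.187, 0, 0, 0],
    [0.3, 0.015, 0, -0.187, 0, 0, 0],
    [0.3, 0.015, 0, -0.187, 0, 0, 0],
    [0.3, 0.015, 0, -0.187, 0, 0, 0],
    [0.3, 0, 0, 0, 0, 0, 0],
    [0.3, 0, 0.2, 0, 0, 0, 0]
  ]
}}

```text
time: 50.87
position: [0.37, -0.2317, 0.0841]
tool_rot: [0.332, -0.621, 0.627, -0.333]
ft_force: [1.1, -1.2, -2.9]
grip_width: 0.0411
```

```bash
python3 plan.py .370 -.2305 .0315 -34;  python3 - <<'E'
from h import *
snap("scene","s27",220,210,120,120,6)
E
```

```text
t50.87 pos [ 0.37   -0.2317  0.0841] phi -33.9 tilt [0.0016 0.008 ] F [ 1.1 -1.2 -2.9] w 0.0411 q1 -46.8 q6 -12.9
turn 0.0004 shift [-0.01   0.526 -0.006]
```

View pics/s27.png

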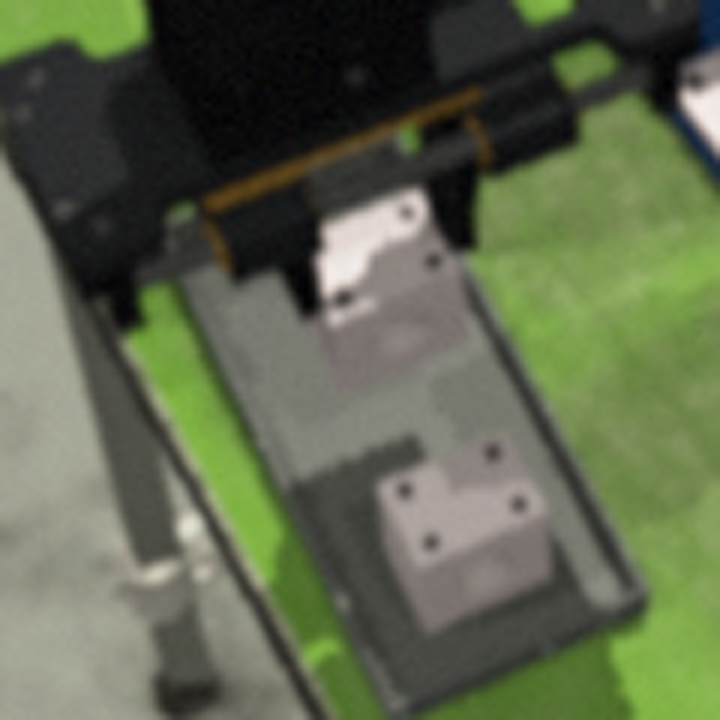

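Request:
{"fn": "play_rows", "kwargs": {
  "series": [
    [0.3, 0, 0.15, 0, 0, 0, 0],
    [0.3, 0, 0.15, 0, 0, 0, 0],
    [0.3, 0, 0.13, 0, 0, 0, 0],
    [0.3, 0, 0.05, 0, 0, 0, 0],
    [0.3, 0, 0, 0, 0, 0, 0]
  ]
}}

```text
time: 51.33
position: [0.3687, -0.2303, 0.033]
tool_rot: [-0.332, 0.624, -0.624, 0.332]
ft_force: [0.7, -0.8, -2.6]
grip_width: 0.0419
```

Request:
{"fn": "play_rows", "kwargs": {
  "series": [
    [0.3, 0, 0.02, 0, 0, 0, 0],
    [0.3, 0, 0.01, 0, 0, 0, 0],
    [0.3, 0, 0, 0, 0, 0, 0]
  ]
}}

```text
time: 51.58
position: [0.369, -0.2307, 0.0316]
tool_rot: [0.332, -0.623, 0.625, -0.332]
ft_force: [-0.3, -0.7, 0.7]
grip_width: 0.0416
```

Request:
{"fn": "play_rows", "kwargs": {
  "series": [
    [0.3, 0, 0.01, 0, 0, 0, 0],
    [0.3, 0, 0, 0, 0, 0, 0],
    [0.65, 0, 0, 0, 0, 0, 0],
    [0.65, 0, 0, 0, 0, 0, 0],
    [0.65, 0, 0, 0, 0, 0, 0],
    [0.65, 0, -0.1, 0, 0, 0, 0],
    [0.65, 0, -0.25, 0, 0, 0, 0],
    [0.65, 0, -0.25, 0, 0, 0, 0],
    [0.65, 0, -0.25, 0, 0, 0, 0],
    [0.65, -0.3, 0, 0, 0, 0, 0],
    [0.65, -0.3, 0, 0, 0, 0, 0],
    [0.65, -0.3, 0, 0, 0, 0, 0]
  ]
}}

```text
time: 52.58
position: [0.4192, -0.155, 0.1155]
tool_rot: [0.331, -0.624, 0.625, -0.332]
ft_force: [0.4, 0.1, -1.0]
grip_width: 0.0569
```

```bash
python3 - <<'E'
from h import *
snap("scene","s28",200,110,100,90,7); snap("top","t28",180,130,110,90,7)
im=cv2.imread("pics/full_s28.png");cv2.imwrite("pics/s28b.png",cv2.resize(im[220:330,230:350],None,fx=5,fy=5,interpolation=cv2.INTER_CUBIC))
E
python3 plan.py .6205 -.0145 .12 -35.2
```

```text
t52.68 pos [ 0.4197 -0.1525  0.115 ] phi -33.7 tilt [-0.0008  0.0005] F [-0.4  0.4 -0.6] w 0.0562 q1 -34.4 q6 -0.7
turn 0.0083 shift [-2.285 -0.05   0.846]
```

View pics/s28b.png

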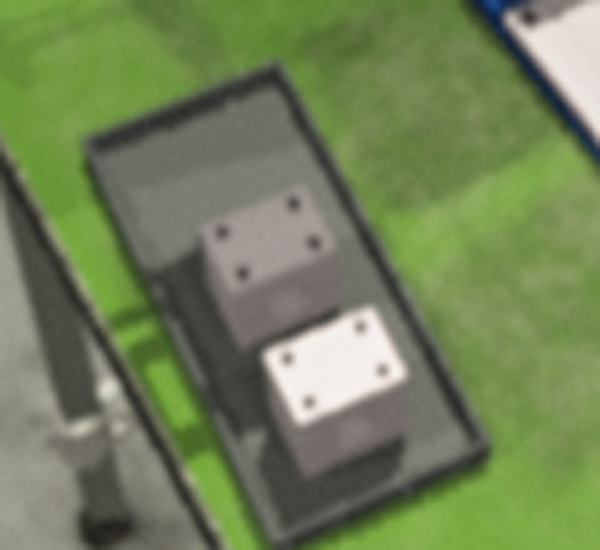

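View pics/t28.png

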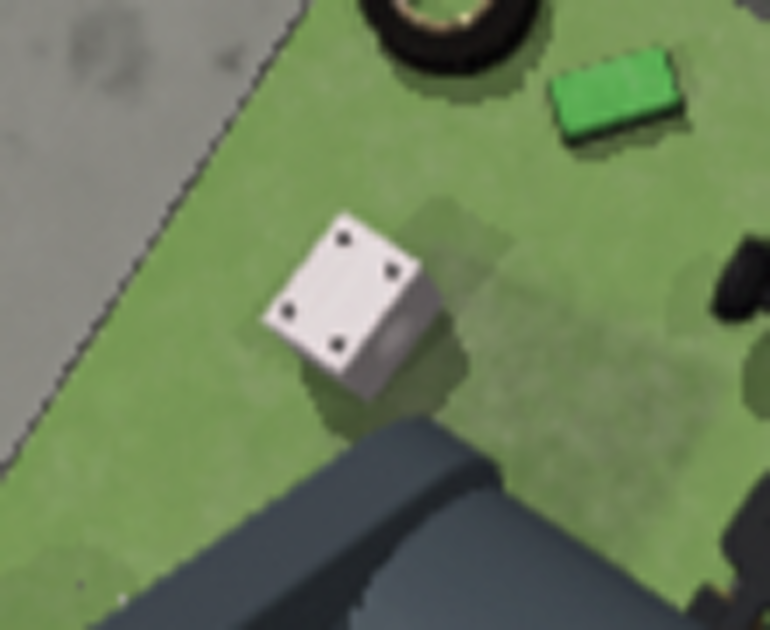

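Request:
{"fn": "play_rows", "kwargs": {
  "series": [
    [0.72, -0.23, 0, 0.08, 0, 0, 0],
    [0.72, -0.23, 0, 0.08, 0, 0, 0],
    [0.72, -0.23, 0, 0.08, 0, 0, 0],
    [0.72, -0.23, 0, 0.08, 0, 0, 0],
    [0.72, -0.23, 0, 0.08, 0, 0, 0],
    [0.72, -0.23, 0, 0.08, 0, 0, 0],
    [0.72, -0.23, 0, 0.08, 0, 0, 0],
    [0.72, -0.23, 0, 0.08, 0, 0, 0],
    [0.72, -0.23, 0, 0.08, 0, 0, 0],
    [0.72, -0.23, 0, 0.08, 0, 0, 0],
    [0.72, 0, 0, 0, 0, -0.036, 0],
    [0.72, 0, 0, 0, 0, -0.036, 0]
  ]
}}

```text
time: 53.68
position: [0.6142, -0.0091, 0.1142]
tool_rot: [0.403, -0.581, 0.582, -0.403]
ft_force: [-0.7, -0.5, -0.7]
grip_width: 0.0624
```

Request:
{"fn": "play_rows", "kwargs": {
  "series": [
    [0.72, 0, 0, 0, 0, -0.036, 0],
    [0.72, 0, 0, 0, 0, -0.036, 0],
    [0.72, 0, 0, 0, 0, -0.036, 0],
    [0.72, 0, 0, 0, 0, -0.036, 0],
    [0.72, 0, 0, 0, 0, -0.036, 0],
    [0.72, 0, 0, 0, 0, -0.036, 0],
    [0.72, 0, 0, 0, 0, -0.036, 0],
    [0.72, 0, 0, 0, 0, -0.036, 0],
    [0.72, 0, 0, 0, 0, -0.036, 0],
    [0.72, 0, 0, 0, 0, -0.036, 0],
    [0.72, 0, 0, 0, 0, -0.036, 0],
    [0.72, 0, 0, 0, 0, -0.036, 0]
  ]
}}

```text
time: 54.68
position: [0.6129, -0.0102, 0.1143]
tool_rot: [0.678, -0.201, 0.2, -0.678]
ft_force: [0.0, -0.6, 0.1]
grip_width: 0.0624
```

Request:
{"fn": "play_rows", "kwargs": {
  "series": [
    [0.72, 0, 0, 0, 0, -0.036, 0],
    [0.72, 0, 0, 0, 0, -0.036, 0],
    [0.72, 0, 0, 0, 0, -0.036, 0],
    [0.72, 0, 0, 0, 0, -0.036, 0],
    [0.72, 0, 0, 0, 0, -0.036, 0],
    [0.72, 0, 0, 0, 0, -0.036, 0],
    [0.72, 0, 0, 0, 0, -0.036, 0],
    [0.72, 0, 0, 0, 0, -0.036, 0],
    [0.72, 0, 0, 0, 0, -0.036, 0],
    [0.72, 0, 0, 0, 0, -0.036, 0],
    [0.72, 0, 0, 0, 0, -0.036, 0],
    [0.72, 0, 0, 0, 0, -0.036, 0]
  ]
}}

```text
time: 55.68
position: [0.6128, -0.0102, 0.1143]
tool_rot: [-0.654, -0.269, 0.27, 0.654]
ft_force: [0.7, -0.6, 0.6]
grip_width: 0.0625
```

```bash
python3 plan.py .6200 -.0148 .027 144.8;  python3 - <<'E'
from h import *
snap("scene","s29",200,100,120,100,6)
E
```

```text
t55.68 pos [ 0.6128 -0.0102  0.1143] phi 134.8 tilt [-0.0008  0.0006] F [ 0.7 -0.6  0.6] w 0.0625 q1 -11.4 q6 -146.2
turn -0.0555 shift [ 0.004  0.873 -0.085]
```

View pics/s29.png

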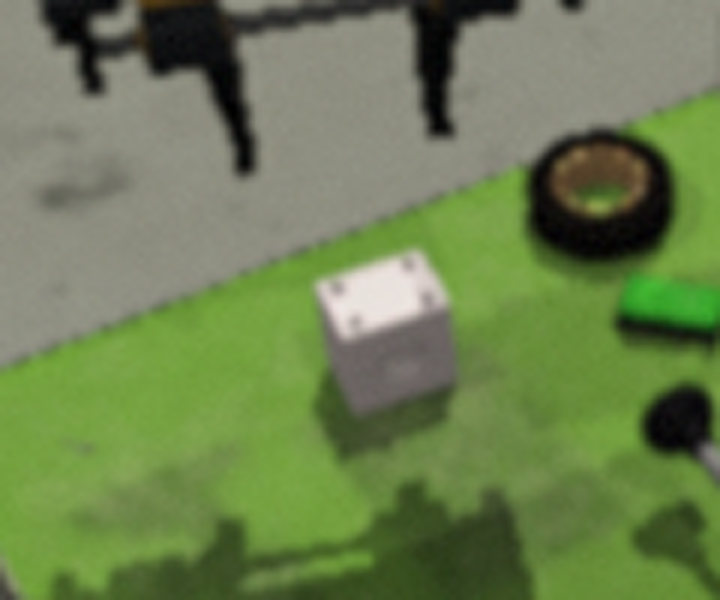

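Request:
{"fn": "play_rows", "kwargs": {
  "series": [
    [0.72, 0, 0, 0, 0, -0.028, 0],
    [0.72, 0, 0, 0, 0, -0.0275, 0],
    [0.72, 0.004, 0.15, -0.085, 0, 0, 0],
    [0.72, 0, 0.15, 0, 0, 0, 0],
    [0.72, 0, 0.15, 0, 0, 0, 0],
    [0.72, 0, 0.15, 0, 0, 0, 0],
    [0.72, 0, 0.1, 0, 0, 0, 0],
    [0.72, 0, 0.1, 0, 0, 0, 0],
    [0.72, 0, 0.04, 0, 0, 0, 0],
    [0.72, 0, 0, 0, 0, 0, 0],
    [0.72, 0, 0, 0, 0, 0, 0]
  ]
}}

```text
time: 56.65
position: [0.6207, -0.014, 0.0308]
tool_rot: [0.629, 0.324, -0.324, -0.629]
ft_force: [0.6, 0.1, -0.5]
grip_width: 0.063
```

```bash
python3 plan.py .6200 -.0148 .027 144.8;  python3 - <<'E'
from h import *
snap("scene","s30",200,100,120,100,6)
E
```

```text
t56.65 pos [ 0.6207 -0.014   0.0308] phi 144.5 tilt [ 0.     -0.0003] F [ 0.6  0.1 -0.5] w 0.0630 q1 -11.6 q6 -156.1
turn -0.0018 shift [-0.011  0.038  0.001]
```

View pics/s30.png

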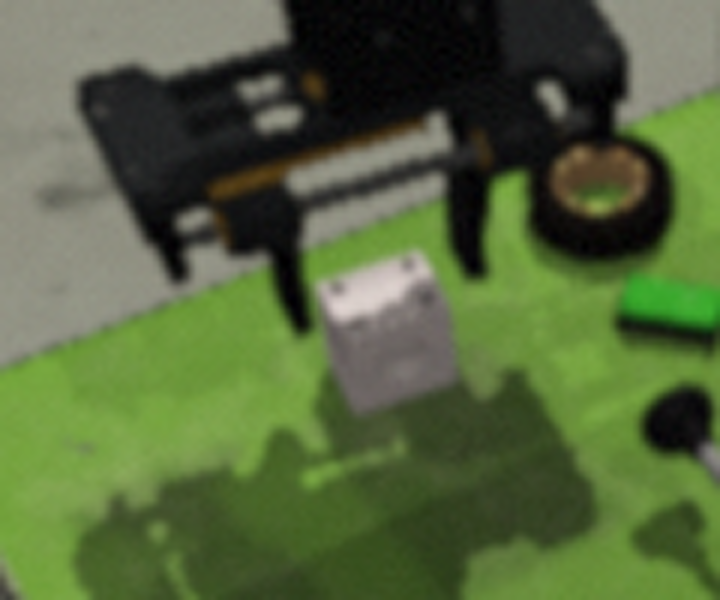

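Request:
{"fn": "play_rows", "kwargs": {
  "series": [
    [0.72, -0.01, 0.045, 0, 0, -0.0015, 0],
    [0.72, 0, 0, 0, 0, 0, 0],
    [0.3, 0, 0, 0, 0, 0, 0],
    [0.3, 0, 0, 0, 0, 0, 0],
    [0.3, 0, 0, 0, 0, 0, 0],
    [0.3, 0, 0, 0, 0, 0, 0],
    [0.3, 0, 0, 0, 0, 0, 0]
  ]
}}

```text
time: 57.28
position: [0.6199, -0.0145, 0.0263]
tool_rot: [-0.628, -0.325, 0.325, 0.628]
ft_force: [-0.2, -0.4, 0.9]
grip_width: 0.0427
```

Request:
{"fn": "play_rows", "kwargs": {
  "series": [
    [0.3, 0, -0.08, 0, 0, 0, 0],
    [0.3, 0, -0.12, 0, 0, 0, 0],
    [0.3, 0, -0.15, 0, 0, 0, 0],
    [0.3, 0, -0.15, 0, 0, 0, 0],
    [0.3, 0, -0.15, 0, 0, 0, 0],
    [0.3, 0, -0.1, 0, 0, 0.036, 0],
    [0.3, 0, 0, 0, 0, 0.036, 0],
    [0.3, 0, 0, 0, 0, 0.036, 0],
    [0.3, 0, 0, 0, 0, 0.036, 0],
    [0.3, 0, 0, 0, 0, 0.036, 0],
    [0.3, 0, 0, 0, 0, 0.036, 0],
    [0.3, 0, 0, 0, 0, 0.036, 0]
  ]
}}

```text
time: 58.28
position: [0.6199, -0.0146, 0.1021]
tool_rot: [0.705, 0.056, -0.056, -0.705]
ft_force: [0.0, -0.4, -2.2]
grip_width: 0.043
```

Request:
{"fn": "play_rows", "kwargs": {
  "series": [
    [0.3, 0, 0, 0, 0, 0.036, 0],
    [0.3, 0, 0, 0, 0, 0.036, 0],
    [0.3, 0, 0, 0, 0, 0.036, 0],
    [0.3, 0, 0, 0, 0, 0.036, 0],
    [0.3, 0, 0, 0, 0, 0.036, 0],
    [0.3, 0, 0, 0, 0, 0.036, 0],
    [0.3, 0, 0, 0, 0, 0.036, 0],
    [0.3, 0, 0, 0, 0, 0.036, 0],
    [0.3, 0, 0, 0, 0, 0.036, 0],
    [0.3, 0, 0, 0, 0, 0.036, 0],
    [0.3, 0, 0, 0, 0, 0.036, 0],
    [0.3, 0, 0, 0, 0, 0.036, 0]
  ]
}}

```text
time: 59.28
position: [0.6199, -0.0146, 0.1021]
tool_rot: [-0.584, 0.399, -0.399, 0.584]
ft_force: [0.4, -0.2, -3.1]
grip_width: 0.043
```

Request:
{"fn": "play_rows", "kwargs": {
  "series": [
    [0.3, 0, 0, 0, 0, 0.036, 0],
    [0.3, 0, 0, 0, 0, 0.036, 0],
    [0.3, 0, 0, 0, 0, 0.036, 0],
    [0.3, 0, 0, 0, 0, 0.036, 0],
    [0.3, 0, 0, 0, 0, 0.036, 0],
    [0.3, 0, 0, 0, 0, 0.036, 0],
    [0.3, 0, 0, 0, 0, 0.036, 0],
    [0.3, 0, 0, 0, 0, 0.036, 0],
    [0.3, 0, 0, 0, 0, 0, 0]
  ]
}}

```text
time: 60.03
position: [0.62, -0.0146, 0.102]
tool_rot: [0.352, -0.613, 0.613, -0.352]
ft_force: [-0.5, 0.0, -2.3]
grip_width: 0.0429
```

```bash
python3 plan.py .6200 -.0148 .1 -28.3;  python3 - <<'E'
from h import *
snap("scene","s31",200,60,120,110,6)
im=cv2.imread("pics/full_s31.png")
E
```

```text
t60.03 pos [ 0.62   -0.0146  0.102 ] phi -30.3 tilt [-0.0002  0.0007] F [-0.5  0.  -2.3] w 0.0429 q1 -11.7 q6 18.6
turn -0.0111 shift [0.001 0.02  0.001]
```

View pics/s31.png

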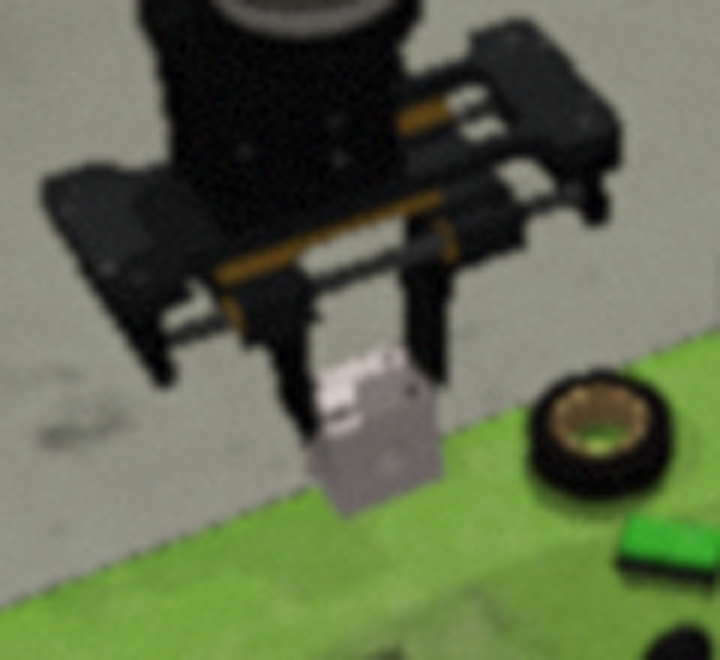

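```bash
python3 plan.py .4036 -.181 .085 -34
```

```text
t60.08 pos [ 0.62   -0.0146  0.1019] phi -30.0 tilt [-0.0001  0.0006] F [-0.6  1.1 -2.3] w 0.0430 q1 -11.7 q6 18.4
turn 0.0219 shift [ 2.589  0.169 -0.864]
```

Request:
{"fn": "play_rows", "kwargs": {
  "series": [
    [0.3, 0, 0, 0, 0, 0.022, 0],
    [0.3, 0.236, 0, -0.079, 0, 0, 0],
    [0.3, 0.236, 0, -0.079, 0, 0, 0],
    [0.3, 0.236, 0, -0.079, 0, 0, 0],
    [0.3, 0.236, 0, -0.079, 0, 0, 0],
    [0.3, 0.236, 0, -0.079, 0, 0, 0],
    [0.3, 0.236, 0, -0.079, 0, 0, 0],
    [0.3, 0.236, 0, -0.079, 0, 0, 0],
    [0.3, 0.236, 0, -0.079, 0, 0, 0],
    [0.3, 0.236, 0, -0.079, 0, 0, 0],
    [0.3, 0.236, 0, -0.079, 0, 0, 0],
    [0.3, 0.23, 0, -0.074, 0, 0, 0]
  ]
}}

```text
time: 61.08
position: [0.4023, -0.1813, 0.1018]
tool_rot: [0.332, -0.624, 0.625, -0.332]
ft_force: [0.3, 0.0, -1.9]
grip_width: 0.0429
```

Request:
{"fn": "play_rows", "kwargs": {
  "series": [
    [0.3, 0, 0.1, 0, 0, 0, 0],
    [0.3, 0, 0.1, 0, 0, 0, 0],
    [0.3, 0, 0, 0, 0, 0, 0]
  ]
}}

```text
time: 61.33
position: [0.4023, -0.1807, 0.0807]
tool_rot: [-0.332, 0.625, -0.624, 0.331]
ft_force: [-0.2, -0.5, -2.1]
grip_width: 0.0424
```

```bash
python3 plan.py .4036 -.181 .0293 -34;  python3 - <<'E'
from h import *
snap("scene","s32",220,190,120,120,6)
E
```

```text
t61.33 pos [ 0.4023 -0.1807  0.0807] phi -34.1 tilt [-0.0001 -0.0013] F [-0.2 -0.5 -2.1] w 0.0424 q1 -38.8 q6 -4.7
turn -0.0004 shift [-0.005  0.514  0.012]
```

View pics/s32.png

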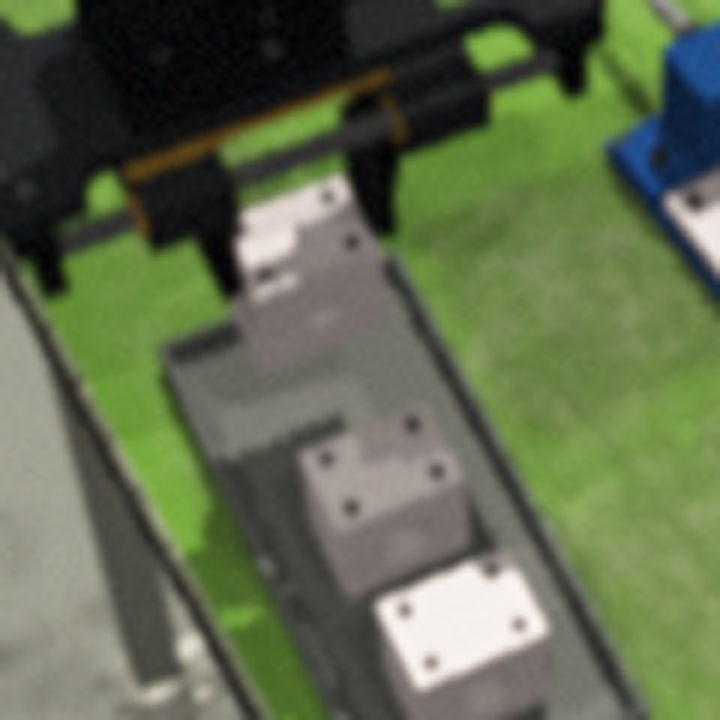

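Request:
{"fn": "play_rows", "kwargs": {
  "series": [
    [0.3, 0, 0.15, 0, 0, 0, 0],
    [0.3, 0, 0.15, 0, 0, 0, 0],
    [0.3, 0, 0.13, 0, 0, 0, 0],
    [0.3, 0, 0.05, 0, 0, 0, 0],
    [0.3, 0, 0, 0, 0, 0, 0]
  ]
}}

```text
time: 61.8
position: [0.4031, -0.1802, 0.0328]
tool_rot: [-0.332, 0.625, -0.624, 0.332]
ft_force: [0.4, 0.3, -1.6]
grip_width: 0.0428
```

Request:
{"fn": "play_rows", "kwargs": {
  "series": [
    [0.3, 0, 0.02, 0, 0, 0, 0],
    [0.3, 0, 0.01, 0, 0, 0, 0],
    [0.3, 0, 0, 0, 0, 0, 0]
  ]
}}

```text
time: 62.05
position: [0.4035, -0.1807, 0.0307]
tool_rot: [0.331, -0.624, 0.625, -0.331]
ft_force: [0.1, -0.1, -2.3]
grip_width: 0.0426
```

Request:
{"fn": "play_rows", "kwargs": {
  "series": [
    [0.3, 0, 0.01, 0, 0, 0, 0],
    [0.3, 0, 0.01, 0, 0, 0, 0],
    [0.3, 0, 0, 0, 0, 0, 0]
  ]
}}

```text
time: 62.3
position: [0.4035, -0.1808, 0.0292]
tool_rot: [0.331, -0.624, 0.625, -0.331]
ft_force: [-0.2, 0.7, 7.5]
grip_width: 0.0425
```

Request:
{"fn": "play_rows", "kwargs": {
  "series": [
    [0.3, 0, -0.01, 0, 0, 0, 0],
    [0.65, 0, 0, 0, 0, 0, 0],
    [0.65, 0, 0, 0, 0, 0, 0],
    [0.65, 0, 0, 0, 0, 0, 0],
    [0.65, 0, 0, 0, 0, 0, 0],
    [0.65, 0, -0.1, 0, 0, 0, 0],
    [0.65, 0, -0.25, 0, 0, 0, 0],
    [0.65, 0, -0.3, 0, 0, 0, 0],
    [0.65, 0, -0.3, 0, 0, 0, 0],
    [0.65, -0.3, 0, 0, 0, 0, 0],
    [0.65, -0.3, 0, 0, 0, 0, 0],
    [0.65, -0.3, 0, 0, 0, 0, 0]
  ]
}}

```text
time: 63.3
position: [0.4543, -0.1057, 0.125]
tool_rot: [0.33, -0.625, 0.626, -0.331]
ft_force: [0.0, 0.6, -0.4]
grip_width: 0.0565
```

Request:
{"fn": "play_rows", "kwargs": {
  "series": [
    [0.65, -0.3, 0, 0, 0, 0, 0],
    [0.65, -0.3, 0, 0, 0, 0, 0],
    [0.65, -0.3, 0, 0, 0, 0, 0],
    [0.65, -0.3, 0, 0, 0, 0, 0],
    [0.65, -0.3, 0, 0, 0, 0, 0],
    [0.65, 0, 0, 0, 0, 0, 0],
    [0.65, 0, 0, 0, 0, 0, 0]
  ]
}}

```text
time: 63.88
position: [0.538, 0.0194, 0.1239]
tool_rot: [0.332, -0.624, 0.624, -0.332]
ft_force: [-0.6, -1.2, 0.8]
grip_width: 0.0573
```

```bash
python3 st.py;  python3 - <<'E'
from h import *
snap("scene","s33",200,100,260,230,3); snap("top","t33",170,100,300,240,2.5)
snap("scene","s33c",330,200,110,90,7)
E
```

```text
t63.88 pos [0.538  0.0194 0.1239] fix xy mm -304.2 -155.4 F fix 1.3 0.0 0.8 phi -34.0 tilt [ 0. -0.] w 0.0573
```

View pics/s33.png

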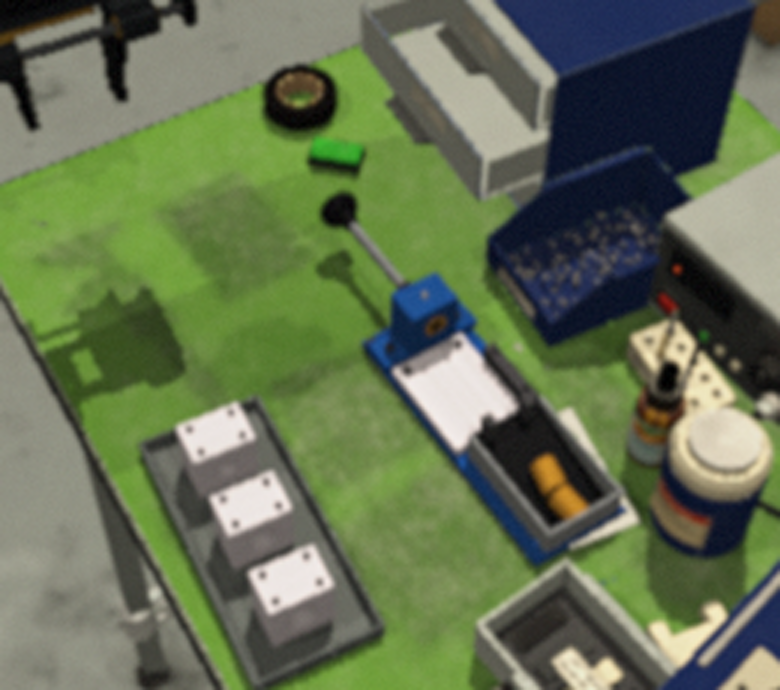

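View pics/t33.png

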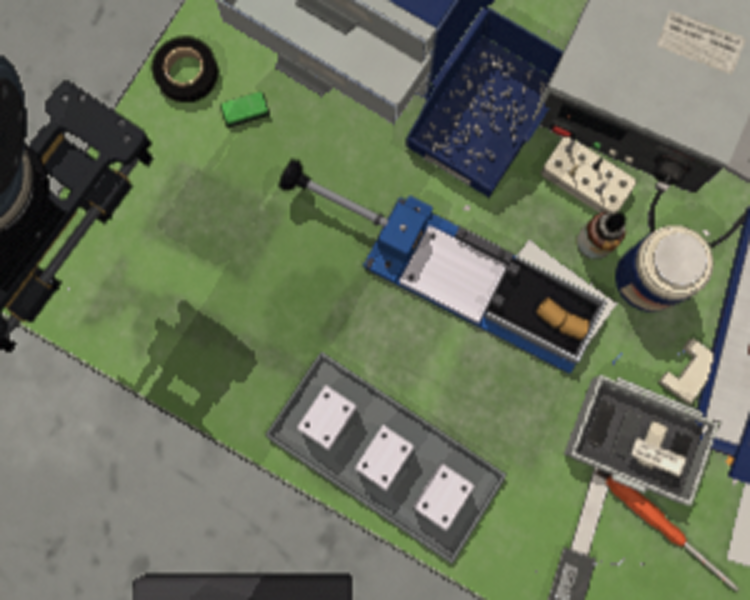

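All three blocks stand in the tray and two bushes lie in the catch tray. The tape roll and bottles haven't moved, and the robot is clear of everything, so I'm handing in.

```bash
python3 - <<'E'
from rig import ticket
print(ticket.hand_in())
E
```

```text
the job is handed in; nothing more can be done
None
```

The job is handed in at 64 s of the 210 s allowed. Two of the three blocks held a bush. I stood each of these against the fence and posts, pushed the rod home by its knob until it hit its stop, and moved the empty block to the grey tray. The third block showed no brass on either face when I lifted and turned it, so it went straight to the tray.

**Last pictures (both cameras):** all three blocks stand upright inside the tray and both bushes lie in the catch tray. The rod is back, the tape roll and bottles are where they were, and the gripper is clear of everything.

**What disagreed or went less smoothly:**
- **Fingertip position:** the pictures and contact put the fingertips about 15 to 30 mm higher than the stated 25 mm ahead of the TCP. I set the gripping heights from contact force and pictures instead.
- **First block at the fixture:** the slide towards the fence stuck at first, probably with a fingertip against the fence, at about 17 N upward force. I lifted slightly and it seated normally. I gripped the second block higher.
- **Camera offset:** the two cameras differed by about 3 mm, so I used the average.
- **Highest force:** the highest I read was about 31 N at the wrist, when the rod reached its stop.

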